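# Load rail modules and lock them with the star wheel

## Task

With the flat adjusting tool from its holder, its blade through the slot in the wheel cover, turn the star wheel tooth by tooth until the hold-down bar stands upright or leans back; then slide every grey rail module onto a shoe of its own, rib end first, until it clicks fully home against its stop. Turn the wheel back with the tool, tooth by tooth, until the bar lies fully down in the modules' grooves, never pushing the bar itself, and put the tool back upright in its holder. Leave the multimeter and the bottle where they are.

Things in the scene. Friction and masses are not known exactly. Their poses are not given: they have to be found in the camera images.
- fixture: fixed aluminium fixture, base plate 8 thick, x -70 to 95, y -105 to 156. Origin: on the bench under the middle seat; x is the sliding-on direction (away from the robot). Three T-rails (shoes) along x at y -70, 0, 70: head 20 wide, 3 thick, top at z 22, on an 8 wide stem; tapered lead-in from x -66, full width from x -52; stop wall at x 30. Lock shaft along y at x 51, z 49
- bump (a point): top of the sprung brass bump of the middle rail, 3.5 mm above the head (each rail has one at this x, -41 in the fixture). It pops up behind a module that is home; pushing a module over it takes about 5 to 10 N. On the rail a module's channel ceiling rides on the head, with 2 mm play at each side and 3 mm upward
- seat0 (a point): point on the right (y -70) shoe where the origin of a module lies when it is fully home (11 mm over the bench); axes as fixture, x points in the way the module slides on
- seat1 (a point): point on the middle (y 0) shoe where the origin of a module lies when it is fully home (11 mm over the bench); axes as fixture, x points in the way the module slides on
- seat2 (a point): point on the left (y +70) shoe where the origin of a module lies when it is fully home (11 mm over the bench); axes as fixture, x points in the way the module slides on
- slot (a point): centre of the access slot, in the top face of the box-shaped grey wheel cover (z 94, plate 4 thick; cover x 11 to 91, y 117 to 153 in the fixture), straight above the wheel's axis. Slot 30 long in x, 16 wide in y; axes as fixture. A blade tip 17 mm below this point engages the teeth well
- wheel (a point): centre of the star wheel, on the lock shaft 45 mm under the slot. 8 thick, 12 flat radial teeth 4 thick, 30 deg apart, from radius 23 to 36 mm. One tooth points in the bar's direction: teeth stand at pi/4 - joint + k pi/6 from upright, positive towards +x of the fixture
- lockshaft (a joint): turn of star wheel, shaft and bar together (rad): 0 = bar leaning 45 deg back, away from the robot; pi/4 = bar straight up; 3pi/4 = 2.356 = down on its stop, bar level, pointing to -x of the fixture. Grows when the wheel's top is pulled to -x of the fixture, falls when it is pushed to +x. Starts at 1.7 to 2.3; stays where it is left (friction 0.15 Nm, about 5 N at a tooth)
- holdbar: hold-down bar, 8 mm round steel rod 192 long in y, on two arms at its ends, its centre 40 mm from the lock shaft. Turns with the star wheel. Origin on the shaft axis. Not to be pushed by gripper or tool.
- bar_mid (a point): middle of the hold-down bar; when down it is at x 11, z 49 in the fixture's frame
- module0: loose grey rail module, steel foot, 0.22 kg, upright; may be absent. 60 (x) x 32 (y) x 72 high. Origin: centre of underside; x: leading (rib) end. Block to z 30; tower x -30 to 0, up to z 72 (grip it across y); rib x 22 to 30, up to z 46; groove between them. T-channel below along x: 24 wide from z 5 to its ceiling at z 11, under it a 13 wide gap between lips (z 0 to 5)
- module1: loose grey rail module, the same as module0 in shape and axes; may be absent
- module2: loose grey rail module, the same as module0 in shape and axes; may be absent
- adjuster: loose adjusting tool, 0.08 kg, upright in the holder: black flat handle 14 (x) x 30 (y), z 42 to 100; steel blade 4 (x) x 8 (y), z 0 to 42. Origin: centre of the blade's tip. The blade's flat faces (across x) push the teeth; grip the handle across its 14 mm (x), which holds best. In the holder its origin is 4 mm over the bench
- holder: fixed grey block 60 (x) x 70 (y) x 46 high, upright hole 12 (x) x 16 (y) through its middle for the blade; the handle's shoulder rests on the top. Origin: centre of the underside; x, y as the tool's.
- multimeter: bystander: handheld multimeter 150 x 75 x 34, lying; origin at centre of underside
- bottle: bystander: small white plastic bottle 48 across, 110 high; origin at centre of underside

How it is judged:
By the outcome, as a careful person would: the job done as asked, in the order asked, and still so for the second after the job is handed in, with the robot touching nothing.
Of module0, module1, module2 only 2 to 3 are there at a start; the rules pass over those that are not, and their reading is None.
At some moment in a run one of module0, module1, module2 may be knocked a few centimetres aside while the robot is not near it.
It also fails if it takes over 210 s, if anything falls off the work surface, if the arm or the gripper's body presses on something with over 40 N, if the wrist force passes 120 N, or if a joint passes its speed limit or range.

## Robot

A 7-joint arm with a two-finger parallel gripper is mounted at the origin on the work surface. World frame = base frame: x ahead of the robot, y to its left, z up, the work surface at z = 0. Lengths are in m, angles in rad, forces in N, time in s.
With the tool pointing down it reaches from about 0.4 to 0.85 m from the base axis. Payload 4.5 kg.
Tool frame: the origin (TCP) lies midway between the tips of the shut fingers; the grasp point (between the pads) lies 19 mm behind it; x points along the fingers, y is the direction in which the jaws open and shut, and the axes are right-handed (so a half turn about x gives the same grasp; the last joint's range is limited). The gripper opens to 85 mm and grips with 20 to 120 N. Pads are 22 mm wide; open, the fingers measure 114 mm over their backs; the gripper's body (76 mm by 85 mm) begins 54 mm behind the grasp point. The pads swing forward as they close: fully open they stand 13 mm farther back than shut.
Start: joints at [-1.073, 0.689, -0.195, 1.565, 0.157, 0.902, -0.215], TCP at [0.28, 0.559, 0.231] pointing down, gripper open.
Joint ranges: [-3.01, 3.01], [-0.46, 2.08], [-1.47, 1.51], [0.13, 2.56], [-1, 4.14], [0.04, 2.09], [-2.66, 2.66]. Speed limits (rad/s): [2.57, 2.57, 3.14, 3.14, 3.14, 3.14, 3.14].

## Interface

Orientations are given as a unit quaternion [w, x, y, z].
In Python, from rig import arm gives the robot as it stands.
- The arm moves only by the tool send_rows, never from a script. Its argument "moves" is a list of rows, each a list of 7 numbers: the shift along the tool's x, y, z in m, then the turn, a rotation vector about the tool's x, y, z in units of 8 degrees (1.0 is 8 degrees), then the closure, from 0 (fully open) to 1 (shut). A call has 1 to 5 rows; each row shifts and turns the commanded pose from where the row before left it, along the tool's axes as they then stand; what a row does not reach is not made up. A row lasts 1/8 s, in which the tool goes at most 62.5 mm and 10.7 degrees, less where a joint would pass 70% of its speed; a pose out of reach is approached as far as the arm can. A call is refused whole if a number of a shift passes 0.0625 or a number of a turn 1, either way. A call with a gripper value outside its range is refused whole. The fingers move at their own pace and stop on an object; the grip force is fixed at half the most. Time passes only in rows, so rows that do not move let the fingers close. It gives the time, the measured TCP pose, the force and the opening at its end, in the units of the state.
- arm.read_state(): the state, without advancing time (a new reading comes with each control period).
- arm.get_image(name): name is "side" or "top"; returns the picture (480x640x3 uint8, red, green, blue); there is no depth.
- arm.camera_model(name): a dict with "vertical_fov" (degrees; the focal length in pixels is half the picture's height over the tangent of half this angle, whatever the lens; pixels are square), "cx", "cy" (the principal point, pixels), "R" (3x3) and "t" (3): a world point X has camera coordinates R X + t. Camera axes: x right, y down, z forward; pixel columns grow to the right and rows downward; lengths in m; the calibration is good to about 2 mm. A picture is of the moment at which its call begins. camera_model takes no time and is no camera call.
- arm.sign_off(): hands the job in, once; it reports no verdict.
The state is a dict: "time_s": time; "joint_positions": joint angles; "joint_velocities": joint speeds; "effort": joint torques, N m; "eef_pos": TCP position; "orientation": TCP orientation; "wrist_force": force on the tool from outside, world axes, zero at the start; "ft_torque": the same for the moment, N m; "finger_gap": finger opening in m.
Only numpy, scipy, OpenCV 4.12 (cv2) and the standard library are available. Lean on these libraries where they do the work, as an engineer would, in place of code of your own. Each camera call takes 0.05 s, during which the arm holds its last target.

## Working session

There is one attempt and no reset: what is moved stays moved. The work goes in short steps, Python scripts to look and compute and a tool call to move; the robot and the scene stay as the last step left them, time stands still between calls to the robot, and variables do not carry over. Pictures are saved under pics/ and viewed, and the job is handed in when it is done.

Besides the shell and the picture viewer there is one more tool, called after ">>>" by a JSON object that holds its "op" and its "data". send_rows: Moves the arm, as the interface text tells. Its arguments: {"type":"object","properties":{"moves":{"type":"array","items":{"type":"array","items":{"type":"number"}}}},"required":["moves"]}

```bash
mkdir -p pics; ls; python3 - <<'E'
from rig import arm
import cv2,numpy as np
print(arm.read_state())
for n in("side","top"):
    im=arm.get_image(n); cv2.imwrite(f"pics/{n}0.png",im[:,:,::-1]); m=arm.camera_model(n); print(n,m)
    R=np.array(m['R']);t=np.array(m['t']);print(-R.T@t)
E
```

```text
pics
{'time_s': 0.0, 'joint_positions': array([-1.07320638,  0.69001032, -0.1945048 ,  1.56640962,  0.15731118,
        0.90249161, -0.21510103]), 'joint_velocities': array([ 7.22953178e-05,  1.17212817e-03,  1.61658071e-03,  7.05836934e-05,
        5.06043278e-04,  2.10007447e-03, -8.29457329e-04]), 'effort': array([ 2.42515389e-04, -5.39626658e+01, -1.26697652e+00, -1.58543980e+01,
        8.93522141e-03,  9.49955138e-03, -1.93147280e-06]), 'eef_pos': array([0.27933601, 0.55833827, 0.23044991]), 'orientation': array([ 0.68808334,  0.16180428,  0.68828965, -0.16315039]), 'wrist_force': array([ 0.5422331 , -0.34406199,  0.53100746]), 'ft_torque': array([-0.01504368, -0.02296903, -0.03342425]), 'finger_gap': 0.08522578704611429}
side {'vertical_fov': 53.192755876615664, 'cx': 317.6206200853377, 'cy': 245.70420819367448, 'R': array([[-0.99054954, -0.13594651,  0.01817001],
       [-0.10858837,  0.69639472, -0.7093962 ],
       [ 0.08378644, -0.70466513, -0.70457568]]), 't': array([0.61030303, 0.08640616, 1.05288987])}
[0.5257002  0.76473055 0.79204758]
top {'vertical_fov': 53.10822301941235, 'cx': 316.9583556592627, 'cy': 240.64807316870906, 'R': array([[-5.21157692e-02, -9.98641046e-01, -8.89723097e-05],
       [-9.68492410e-01,  5.05641377e-02, -2.43855939e-01],
       [ 2.43529049e-01, -1.26225709e-02, -9.69811463e-01]]), 't': array([0.09378504, 0.60977206, 0.84361535])}
[0.39000245 0.07347359 0.96685272]
```

View pics/side0.png

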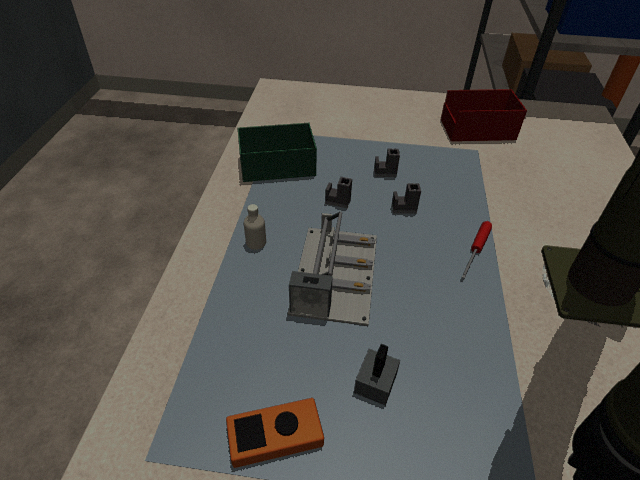

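View pics/top0.png

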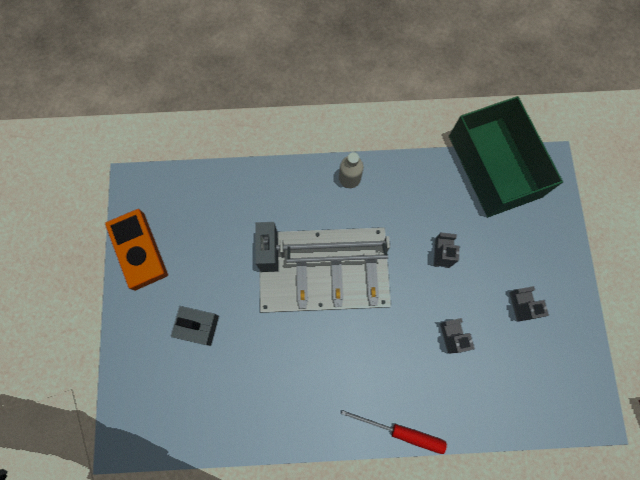

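Top view: fixture around (325,270), three modules around (447,250), (527,304), (455,335); holder at (195,325), bottle at (350,170), and the meter at (137,248). I'll zoom in next.

```bash
cat > h.py <<'E'
from rig import arm
import cv2,numpy as np
def cam(n):
    m=arm.camera_model(n);R=np.array(m['R']);t=np.array(m['t']);f=240/np.tan(np.radians(m['vertical_fov']/2))
    return R,t,f,m['cx'],m['cy']
def ray(n,u,v):
    R,t,f,cx,cy=cam(n);d=R.T@np.array([(u-cx)/f,(v-cy)/f,1.]);return -R.T@t,d
def onz(n,u,v,z):
    o,d=ray(n,u,v);return o+d*(z-o[2])/d[2]
def proj(n,X):
    R,t,f,cx,cy=cam(n);c=R@np.array(X,float)+t;return np.array([cx+f*c[0]/c[2],cy+f*c[1]/c[2]])
def tri(uv1,uv2):
    o1,d1=ray("top",*uv1);o2,d2=ray("side",*uv2)
    d1/=np.linalg.norm(d1);d2/=np.linalg.norm(d2)
    A=np.c_[d1,-d2];s=np.linalg.lstsq(A,o2-o1,rcond=None)[0]
    p,q=o1+d1*s[0],o2+d2*s[1];return (p+q)/2,np.linalg.norm(p-q)
def crop(src,x0,y0,x1,y1,out):
    im=cv2.imread(src)[y0:y1,x0:x1];k=min(800/(x1-x0),600/(y1-y0))
    g=cv2.resize(im,None,fx=k,fy=k,interpolation=cv2.INTER_CUBIC)
    g=cv2.convertScaleAbs(g,alpha=1.5,beta=15)
    st=10 if x1-x0<250 else 20
    for x in range((x0//st+1)*st,x1,st): cv2.line(g,(int((x-x0)*k),0),(int((x-x0)*k),6),(0,255,0),1);cv2.putText(g,str(x),(int((x-x0)*k)-10,16),0,.35,(0,255,0),1)
    for y in range((y0//st+1)*st,y1,st): cv2.line(g,(0,int((y-y0)*k)),(6,int((y-y0)*k)),(0,255,0),1);cv2.putText(g,str(y),(8,int((y-y0)*k)+4),0,.35,(0,255,0),1)
    cv2.imwrite(out,g[:600,:800])
def grab(n,name):
    im=arm.get_image(n);cv2.imwrite(f"pics/{name}.png",im[:,:,::-1]);return im
E
python3 - <<'E'
from h import *
crop("pics/top0.png",240,205,400,325,"pics/tfix.png")
crop("pics/top0.png",420,220,560,360,"pics/tmod.png")
crop("pics/top0.png",160,295,230,350,"pics/thold.png")
crop("pics/side0.png",270,190,420,335,"pics/sfix.png")
E
```

```text
(no output)
```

View pics/tfix.png

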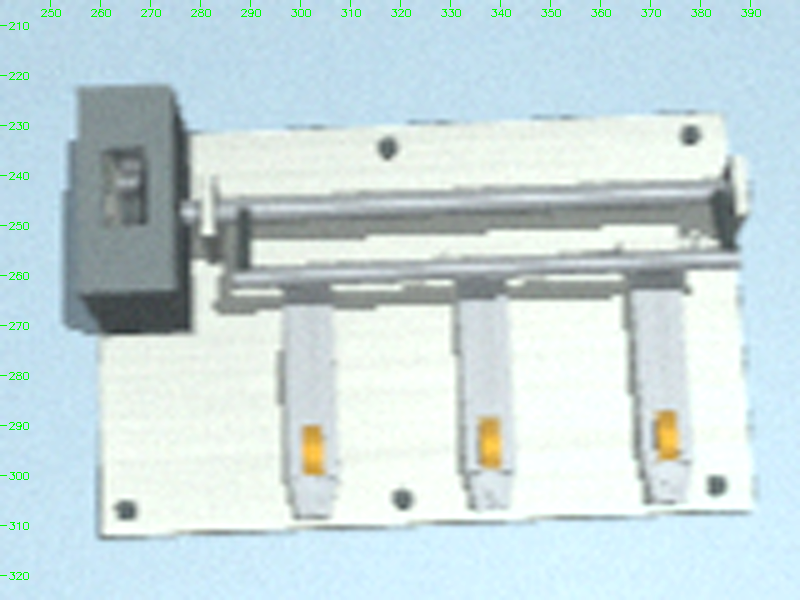

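View pics/tmod.png

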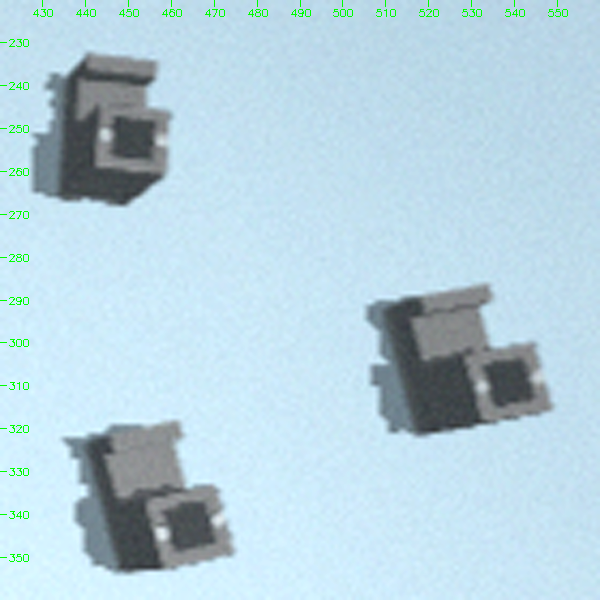

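View pics/thold.png

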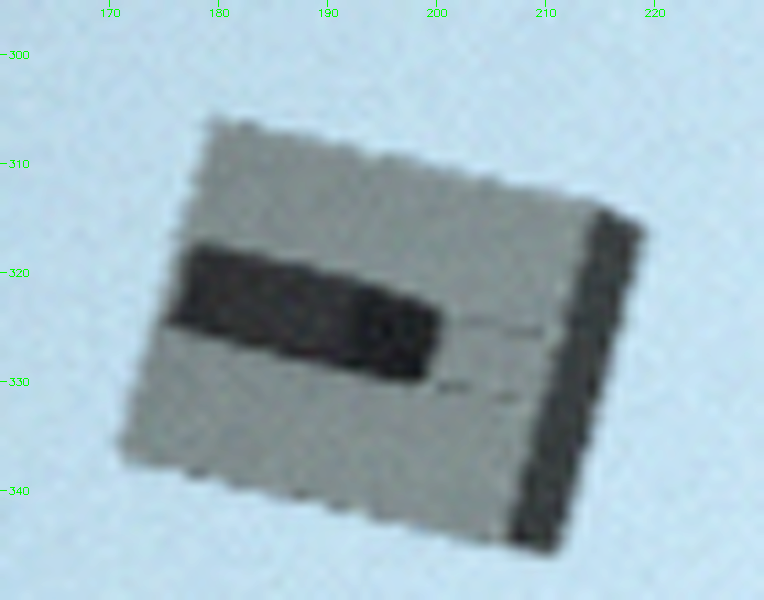

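View pics/sfix.png

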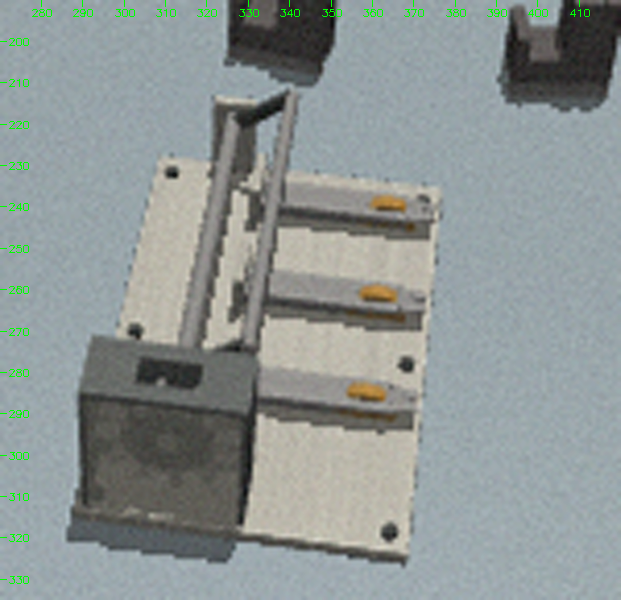

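```bash
cat >> h.py <<'E'
from scipy.optimize import least_squares
def fit(obs,x0):
    # obs: list (cam,(u,v),(x,y,z) local mm); pose x,y(m),yaw
    def W(p,L):
        c,s=np.cos(p[2]),np.sin(p[2]);return [p[0]+(c*L[0]-s*L[1])/1e3,p[1]+(s*L[0]+c*L[1])/1e3,L[2]/1e3]
    f=lambda p:np.concatenate([proj(n,W(p,L))-np.array(uv) for n,uv,L in obs])
    r=least_squares(f,x0);return r.x,np.abs(r.fun).reshape(-1,2).round(1).tolist()
def loc(P,L):
    c,s=np.cos(P[2]),np.sin(P[2]);return np.array([P[0]+(c*L[0]-s*L[1])/1e3,P[1]+(s*L[0]+c*L[1])/1e3,L[2]/1e3])
E
python3 - <<'E'
from h import *
T,S="top","side"
ft=[(T,(260.2,312.6),(-70,156,8)),(T,(390.4,307.4),(-70,-105,8)),(T,(384.8,228),(95,-105,8)),(T,(255.6,222.4),(91,153,94)),(T,(274,222),(91,117,94)),(T,(277.2,263),(11,117,94)),(T,(256.4,263.4),(11,153,94)),
(T,(302.6,295),(-41,70,25.5)),(T,(338,293.5),(-41,0,25.5)),(T,(373.5,292),(-41,-70,25.5))]
fs=[(S,(376.3,235.2),(-70,-105,8)),(S,(367.9,326.5),(-70,156,8)),(S,(309.4,227.9),(95,-105,8)),(S,(363.7,239),(-41,-70,25.5)),(S,(361.5,260.5),(-41,0,25.5)),(S,(358.6,284.2),(-41,70,25.5))]
for o in(ft,fs,ft+fs):print(fit(o,[.6,.05,0]))
sq=[(0,16,72),(0,-16,72),(-30,-16,72),(-30,16,72)]
for n,c in dict(A=[(445,245.2),(459.9,246.4),(458,260.6),(442.4,259.2)],B=[(529,302.8),(545.3,299.8),(548.8,315.2),(532.9,318.2)],C=[(454.5,336.2),(470.6,333.2),(474.6,348.3),(458.5,352.1)]).items():
    print(n,fit([(T,u,l) for u,l in zip(c,sq)],[.6,-.2,0]))
print(fit([(T,u,l) for u,l in zip([(179.5,305.7),(215,313.3),(206.5,345),(170.8,337.2)],[(30,35,46),(30,-35,46),(-30,-35,46),(-30,35,46)])],[.5,.3,0]))
crop("pics/side0.png",310,140,430,230,"pics/smod.png")
crop("pics/side0.png",340,330,420,410,"pics/shold.png")
E
```

```text
(array([ 0.55783704,  0.02444919, -0.01379669]), [[0.1, 0.2], [0.9, 0.0], [0.5, 0.5], [0.0, 0.1], [0.6, 0.4], [1.8, 0.1], [0.5, 0.4], [0.1, 0.0], [0.2, 0.2], [0.3, 0.3]])
(array([ 0.55601578,  0.02981063, -0.01895602]), [[0.6, 0.7], [0.2, 1.6], [0.9, 0.2], [0.4, 0.2], [0.1, 0.5], [0.2, 0.7]])
(array([ 0.55707367,  0.02553886, -0.01863447]), [[0.9, 0.1], [0.2, 0.6], [0.2, 0.1], [0.3, 0.0], [0.3, 0.3], [2.4, 0.2], [1.0, 0.4], [0.6, 0.3], [0.4, 0.6], [0.3, 0.9], [0.3, 0.6], [0.2, 3.4], [1.1, 1.4], [0.1, 1.1], [0.5, 1.0], [0.6, 0.9]])
A (array([ 0.59210968, -0.19614237, -0.20442624]), [[1.4, 1.2], [0.4, 0.1], [1.1, 1.1], [0.1, 0.0]])
B (array([ 0.47766549, -0.34111338,  0.1042659 ]), [[0.5, 0.5], [0.1, 0.2], [0.8, 0.5], [0.1, 0.2]])
C (array([ 0.42437586, -0.19492917,  0.1423221 ]), [[0.6, 0.3], [0.2, 0.7], [0.7, 0.6], [0.3, 0.3]])
(array([ 0.468683  ,  0.30457775, -0.26081774]), [[0.0, 0.1], [0.1, 0.1], [0.2, 0.1], [0.1, 0.1]])
```

View pics/smod.png

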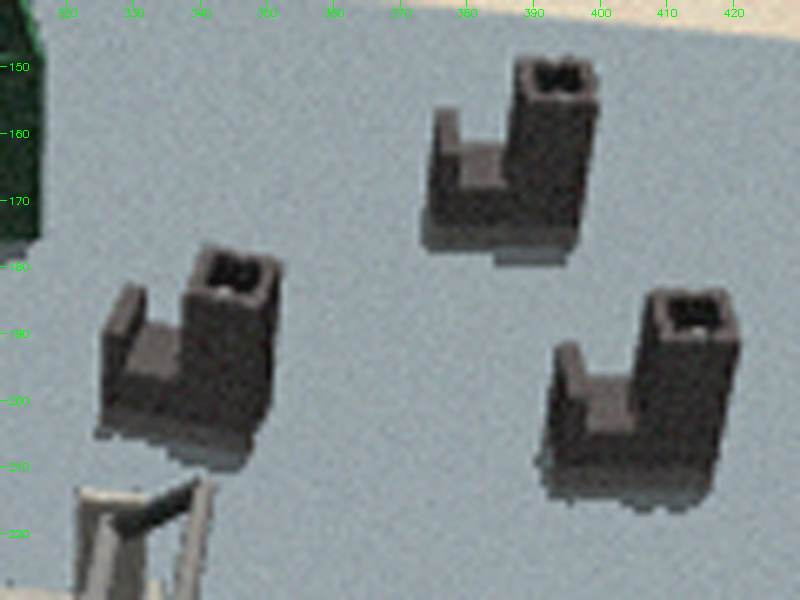

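View pics/shold.png

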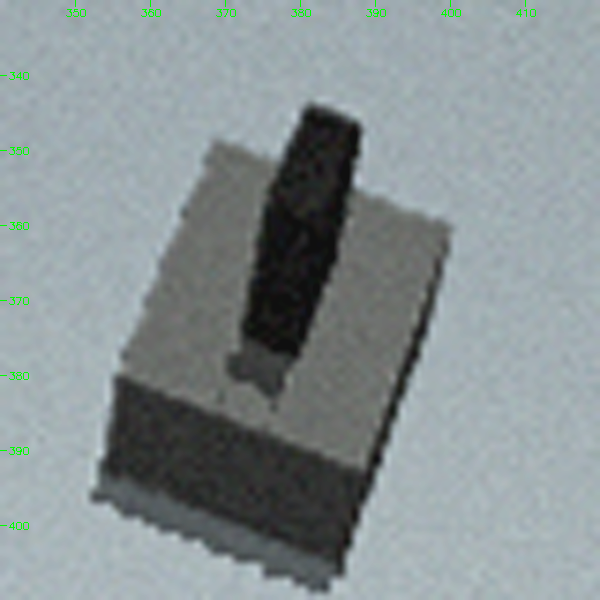

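```bash
python3 - <<'E'
from h import *
T,S="top","side"
for n in(T,S):
    im=cv2.imread(f"pics/{n}0.png");h=cv2.cvtColor(im,cv2.COLOR_BGR2HSV)
    m=cv2.inRange(h,(10,120,70),(30,255,255));k,_,st,c=cv2.connectedComponentsWithStats(m)
    for i in range(1,k):
        if 4<st[i,4]<500:print(n,st[i],c[i].round(1))
# tri of bumps
print([ (p.round(4),round(e,4)) for p,e in (tri((302.6,295),(358.6,284.2)),tri((338,293.5),(361.5,260.5)),tri((373.5,292),(363.7,239)))])
# module tower tops / holder in side vs top
k=800/120
f=lambda X,Y:(310+X/k,140+Y/k)
sq=[(0,16,72),(0,-16,72),(-30,-16,72),(-30,16,72)]
# side: corner order (0,16)=near-left,(0,-16)=far-left,(-30,-16)=far-right,(-30,16)=near-right
sd=dict(A=[f(185,290),f(205,246),f(283,262),f(268,303)],B=[f(512,94),f(520,58),f(594,62),f(596,100)],C=[f(646,330),f(653,290),f(729,293),f(740,342)])
for n,c in sd.items(): print(n,fit([(S,u,l) for u,l in zip(c,sq)],[.6,-.2,0]))
g=lambda X,Y:(340+X/7.5,330+Y/7.5)
print(fit([(S,u,l) for u,l in zip([g(118,377),g(217,142),g(451,228),g(370,472)],[(30,35,46),(30,-35,46),(-30,-35,46),(-30,35,46)])],[.5,.3,0]))
P=[.4687,.3046,-.2608]
for L in[(0,0,104),(7,15,104),(7,-15,104),(-7,-15,104),(-7,15,104),(0,0,46)]:
    X=loc(P,L);print(L,X.round(3),proj(T,X).round(1),proj(S,X).round(1))
# slot
for a in (.5,): pass
F=[.5575,.025,-.0145]
print(proj(T,loc(F,(51,135,94))),proj(S,loc(F,(51,135,94))))
for L in[(11,117,94),(91,117,94),(91,153,94),(11,153,94)]:print(L,proj(T,loc(F,L)).round(1),proj(S,loc(F,L)).round(1))
E
```

```text
top [371 287   4  10  31] [372.8 291.6]
top [336 289   4   9  34] [337.4 293.2]
top [301 290   4  10  31] [302.1 294.6]
side [360 238   8   3  16] [363.5 238.6]
side [357 259   9   4  26] [361.2 260.3]
side [354 283   9   4  25] [358.2 284.1]
[(array([0.5171, 0.0954, 0.0221]), np.float64(0.0024)), (array([0.5162, 0.0256, 0.0223]), np.float64(0.0028)), (array([ 0.5159, -0.0448,  0.0214]), np.float64(0.0024))]
A (array([ 0.58938159, -0.19167949, -0.12520498]), [[0.1, 0.5], [0.1, 0.4], [0.1, 0.8], [0.4, 0.7]])
B (array([ 0.47497292, -0.33934303, -0.00632449]), [[0.7, 0.5], [0.1, 0.8], [0.0, 0.3], [0.6, 0.7]])
C (array([ 0.42149914, -0.19338405,  0.00819317]), [[0.8, 1.0], [0.4, 1.0], [0.5, 0.3], [0.9, 0.3]])
(array([ 0.46652943,  0.30920668, -0.26398426]), [[0.0, 0.2], [0.2, 0.3], [0.4, 0.3], [0.2, 0.3]])
(0, 0, 104) [0.469 0.305 0.104] [184.8 322.8] [381.1 349.3]
(7, 15, 104) [0.479 0.317 0.104] [177.7 317.1] [374.4 355. ]
(7, -15, 104) [0.472 0.288 0.104] [194.  320.6] [379.8 341. ]
(-7, -15, 104) [0.458 0.292 0.104] [191.8 328.5] [387.7 343.8]
(-7, 15, 104) [0.466 0.321 0.104] [175.5 324.9] [382.4 357.9]
(0, 0, 46) [0.469 0.305 0.046] [192.9 325.2] [377.4 367.7]
[265.11282877 242.61553099] [310.20408002 279.02102862]
(11, 117, 94) [275.1 263.2] [331.9 274.7]
(91, 117, 94) [274.4 221.8] [291.6 269.7]
(91, 153, 94) [255.4 222.5] [288.  283.4]
(11, 153, 94) [255.6 263.9] [329.5 288.7]
```

```bash
cat >> h.py <<'E'
from scipy.spatial.transform import Rotation as Ro
def pose():
    s=arm.read_state();q=s['orientation'];return s,Ro.from_quat([q[1],q[2],q[3],q[0]]).as_matrix()
def plan(target,jaw=None):
    """tool-axes shift to target pos; turn to bring tool y axis (jaw) to world yaw jaw (mod pi), tool pointing straight down"""
    s,R=pose();p=np.array(s['eef_pos'])
    jy=np.arctan2(R[1,1],R[0,1])
    print("t",round(s['time_s'],2),"p",p.round(4),"jawyaw",round(jy,4),"toolx",R[:,0].round(3),"F",np.array(s['wrist_force']).round(1),"gap",round(s['finger_gap'],4),"j7",s['joint_positions'].round(2))
    Rt=R
    if jaw is not None:
        d=(jaw-jy+np.pi/2)%np.pi-np.pi/2;a=jy+d
        y=np.array([np.cos(a),np.sin(a),0]);x=np.array([0,0,-1.]);Rt=np.c_[x,y,np.cross(x,y)]
        rv=Ro.from_matrix(R.T@Rt).as_rotvec();print("turn units",(np.degrees(rv)/8).round(3))
    if target is not None:
        d=np.array(target)-p;print("shift before turn",(R.T@d).round(4)," after turn",(Rt.T@d).round(4))
E
python3 - <<'E'
from h import *
F=[.557,.0255,-.015]
bt=[(337.5,258.4)];
for j in np.arange(1.6,2.4,.1):
    a=j-np.pi/4;L=lambda y:(51-40*np.sin(a),y,49+40*np.cos(a))
    print(round(j,2),[proj("top",loc(F,L(y))).round(1).tolist() for y in(96,0,-96)],[proj("side",loc(F,L(y))).round(1).tolist() for y in(96,0,-96)])
H=[.4678,.306,-.262]
plan([H[0],H[1],.052],H[2])
E
```

```text
1.6 [[286.6, 259.2], [337.3, 257.4], [387.8, 255.6]] [[327.8, 272.4], [333.8, 239.6], [339.2, 210.8]]
1.7 [[286.7, 260.9], [337.3, 259.1], [387.7, 257.2]] [[329.0, 273.5], [335.0, 240.7], [340.2, 212.0]]
1.8 [[286.9, 262.4], [337.2, 260.6], [387.5, 258.8]] [[330.1, 274.8], [336.0, 242.0], [341.1, 213.2]]
1.9 [[287.0, 263.8], [337.2, 262.0], [387.3, 260.1]] [[330.9, 276.0], [336.8, 243.2], [341.9, 214.4]]
2.0 [[287.1, 265.0], [337.2, 263.2], [387.1, 261.3]] [[331.6, 277.4], [337.4, 244.5], [342.5, 215.7]]
2.1 [[287.3, 266.0], [337.1, 264.2], [386.9, 262.3]] [[332.2, 278.7], [337.9, 245.8], [342.9, 217.0]]
2.2 [[287.4, 266.8], [337.1, 265.0], [386.6, 263.2]] [[332.5, 280.0], [338.2, 247.1], [343.2, 218.3]]
2.3 [[287.5, 267.4], [337.0, 265.6], [386.4, 263.8]] [[332.6, 281.3], [338.3, 248.5], [343.3, 219.6]]
t 0.1 p [0.2794 0.5584 0.2305] jawyaw 1.1071 toolx [-0.001 -0.002 -1.   ] F [-0.5  0.   0.7] gap 0.0852 j7 [-1.07  0.69 -0.19  1.57  0.16  0.9  -0.22]
turn units [9.805e+00 9.000e-03 1.000e-02]
shift before turn [ 0.1788 -0.1412  0.2814]  after turn [0.1785 0.2474 0.195 ]
```

```bash
python3 - <<'E'
from h import *
crop("pics/top0.png",245,215,295,255,"pics/tslot.png")
crop("pics/side0.png",285,265,345,310,"pics/sslot.png")
E
```

```text
(no output)
```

View pics/tslot.png

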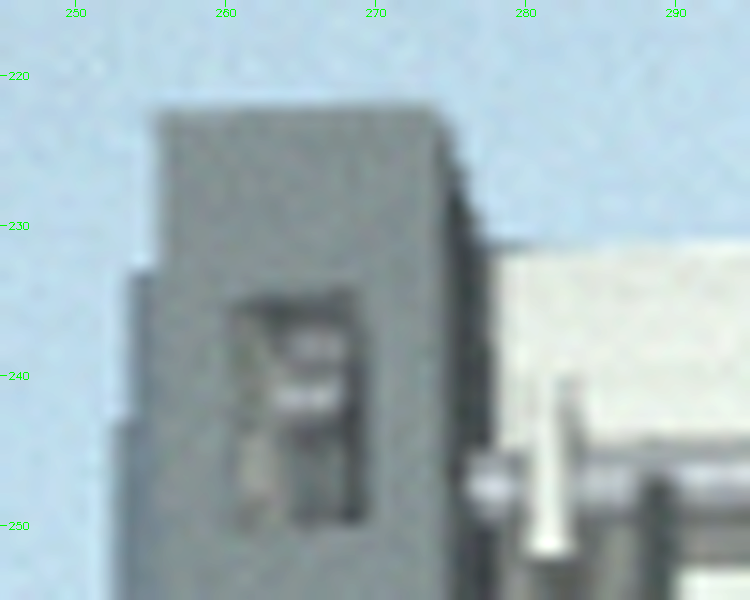

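View pics/sslot.png

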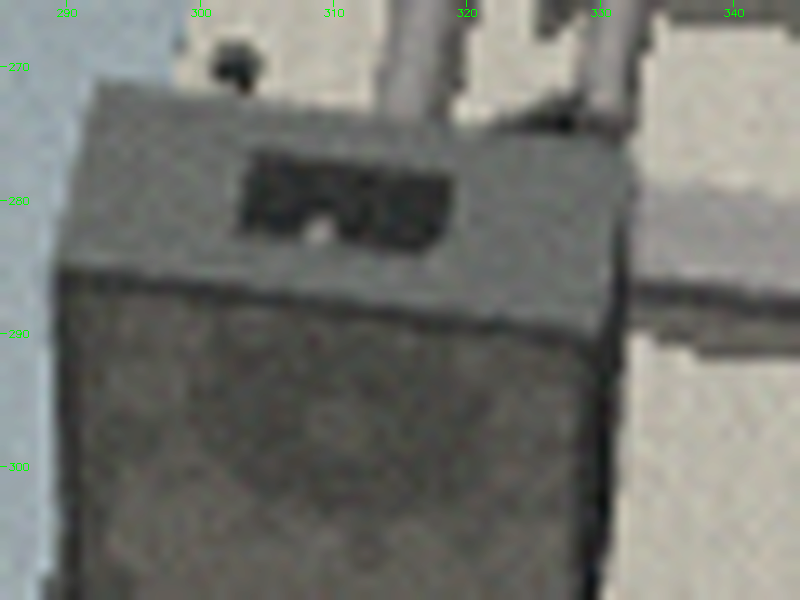

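>>> {"op": "send_rows", "data": {"moves": [[0.005, 0, 0, 0.98, 0, 0, 0], [0.005, 0, 0, 0.98, 0, 0, 0], [0.005, 0, 0, 0.98, 0, 0, 0], [0.005, 0, 0, 0.98, 0, 0, 0], [0.005, 0, 0, 0.98, 0, 0, 0]]}}

```text
time_s: 0.72
eef_pos: [0.2794, 0.5586, 0.2057]
orientation: [0.593, 0.385, 0.593, -0.386]
wrist_force: [0.1, 0.2, -0.6]
finger_gap: 0.0855
```

>>> {"op": "send_rows", "data": {"moves": [[0.005, 0, 0, 0.98, 0, 0, 0], [0.005, 0, 0, 0.98, 0, 0, 0], [0.005, 0, 0, 0.98, 0, 0, 0], [0.005, 0, 0, 0.98, 0, 0, 0], [0.005, 0, 0, 0.98, 0, 0, 0]]}}

```text
time_s: 1.35
eef_pos: [0.2793, 0.5587, 0.1807]
orientation: [-0.43, -0.561, -0.429, 0.562]
wrist_force: [-0.8, 0.1, 0.5]
finger_gap: 0.0852
```

>>> {"op": "send_rows", "data": {"moves": [[0, 0.045, 0.035, 0, 0, 0, 0], [0, 0.05, 0.04, 0, 0, 0, 0], [0, 0.05, 0.04, 0, 0, 0, 0], [0, 0.05, 0.04, 0, 0, 0, 0], [0, 0.05, 0.04, 0, 0, 0, 0]]}}

```text
time_s: 1.98
eef_pos: [0.4631, 0.3106, 0.1811]
orientation: [-0.431, -0.561, -0.431, 0.561]
wrist_force: [0.2, 0.4, -0.2]
finger_gap: 0.0855
```

```bash
python3 - <<'E'
from h import *
plan([.4678,.306,.052],-.262)
grab("top","t1");grab("side","s1")
crop("pics/t1.png",100,240,300,390,"pics/t1c.png");crop("pics/s1.png",300,260,460,420,"pics/s1c.png")
E
```

```text
t 1.98 p [0.4631 0.3106 0.1811] jawyaw -0.2609 toolx [-0. -0. -1.] F [ 0.2  0.4 -0.2] gap 0.0855 j7 [-0.75  0.67  0.13  1.83 -0.13  0.65 -0.8 ]
turn units [0.008 0.001 0.002]
shift before turn [0.1291 0.0058 0.0032]  after turn [0.1291 0.0058 0.0032]
```

View pics/t1c.png

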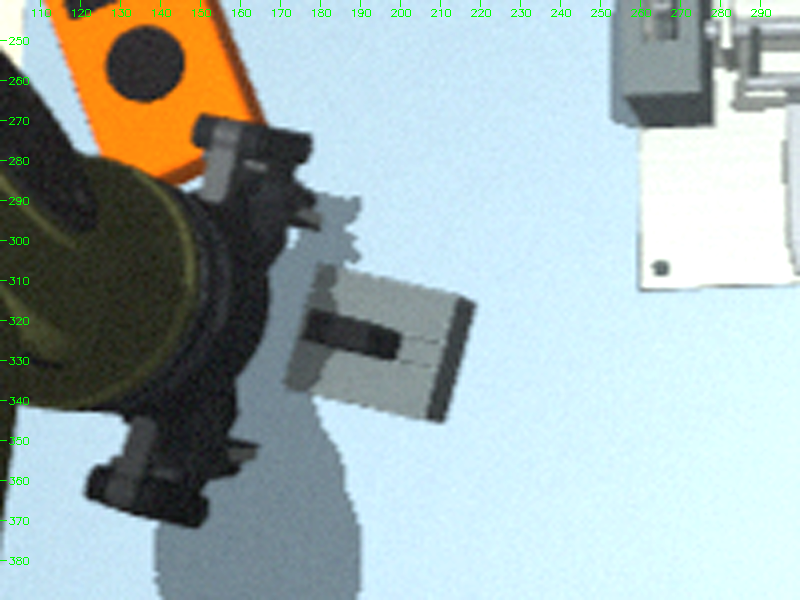

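View pics/s1c.png

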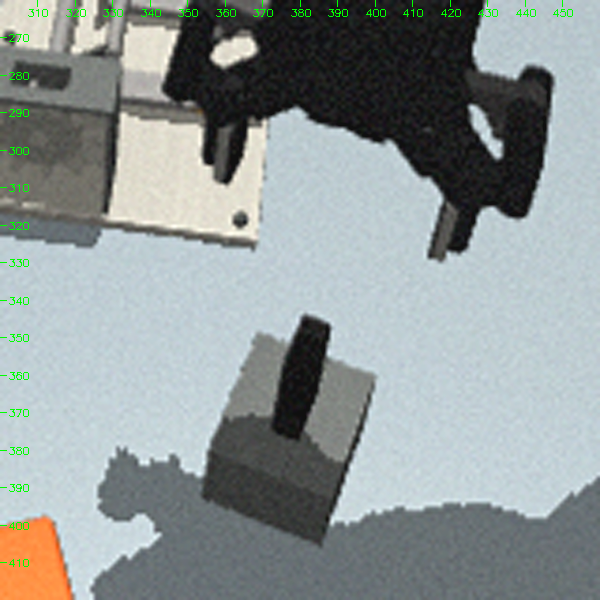

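Top view shows the open jaws either side of the black handle (handle about (190,323)). Descending to it.

>>> {"op": "send_rows", "data": {"moves": [[0.02, 0.006, 0.003, 0, 0, 0, 0], [0.03, 0, 0, 0, 0, 0, 0], [0.03, 0, 0, 0, 0, 0, 0], [0.03, 0, 0, 0, 0, 0, 0], [0.019, 0, 0, 0, 0, 0, 0]]}}

```text
time_s: 2.7
eef_pos: [0.4663, 0.3077, 0.0506]
orientation: [-0.431, -0.56, -0.431, 0.562]
wrist_force: [0.3, -1.1, -0.6]
finger_gap: 0.0856
```

>>> {"op": "send_rows", "data": {"moves": [[0, 0, 0, 0, 0, 0, 0.6], [0, 0, 0, 0, 0, 0, 1], [0, 0, 0, 0, 0, 0, 1], [0, 0, 0, 0, 0, 0, 1], [0, 0, 0, 0, 0, 0, 1]]}}

```text
time_s: 3.32
eef_pos: [0.4678, 0.3081, 0.0532]
orientation: [0.431, 0.561, 0.431, -0.56]
wrist_force: [-0.3, -0.4, 5.6]
finger_gap: 0.0134
```

>>> {"op": "send_rows", "data": {"moves": [[0, 0, 0, 0, 0, 0, 1], [0, 0, 0, 0, 0, 0, 1]]}}

```text
time_s: 3.58
eef_pos: [0.4678, 0.3081, 0.0532]
orientation: [0.431, 0.561, 0.431, -0.56]
wrist_force: [-1.2, -0.0, 5.8]
finger_gap: 0.0136
```

```bash
python3 - <<'E'
from h import *
plan(None,-.262)
grab("side","s2")
crop("pics/s2.png",300,260,460,420,"pics/s2c.png")
E
```

```text
t 3.58 p [0.4678 0.3081 0.0532] jawyaw -0.2614 toolx [ 0.001  0.001 -1.   ] F [-1.2 -0.   5.8] gap 0.0136 j7 [-0.71  0.88  0.07  1.9  -0.16  0.37 -0.77]
turn units [ 0.004 -0.009 -0.007]
```

View pics/s2c.png

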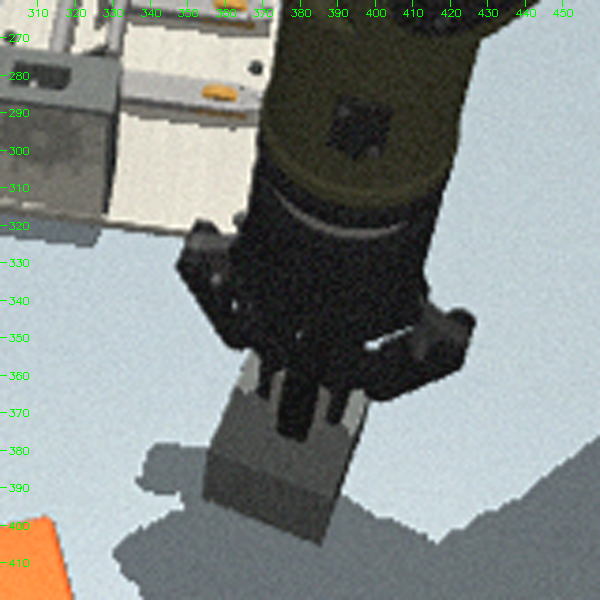

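>>> {"op": "send_rows", "data": {"moves": [[-0.01, 0, 0, 0, 0, 0, 1], [-0.02, 0, 0, 0, 0, 0, 1], [-0.03, 0, 0, 0, 0, 0, 1], [-0.035, 0, 0, -0.88, 0, 0, 1], [-0.035, 0, 0, -0.88, 0, 0, 1]]}}

```text
time_s: 4.25
eef_pos: [0.4669, 0.3075, 0.1837]
orientation: [-0.497, -0.503, -0.497, 0.503]
wrist_force: [0.4, 0.1, -0.9]
finger_gap: 0.0134
```

```bash
python3 - <<'E'
from h import *
F=[.5575,.025,-.015]
s=loc(F,(51,135,94));print(s)
plan([s[0],s[1],.160],-.015)
E
```

```text
[0.61051919 0.15921984 0.094     ]
t 4.25 p [0.4669 0.3075 0.1837] jawyaw -0.0114 toolx [-0.    -0.001 -1.   ] F [ 0.4  0.1 -0.9] gap 0.0134 j7 [-0.7   0.67  0.05  1.82 -0.05  0.65 -0.63]
turn units [0.025 0.004 0.001]
shift before turn [0.0237 0.1453 0.1466]  after turn [0.0237 0.1458 0.1461]
```

>>> {"op": "send_rows", "data": {"moves": [[0, 0.03, 0.03, 0, 0, 0, 1], [0, 0.04, 0.04, 0, 0, 0, 1], [0.005, 0.04, 0.04, 0, 0, 0, 1], [0.005, 0.033, 0.036, 0, 0, 0, 1], [0.005, 0, 0, 0, 0, 0, 1]]}}

```text
time_s: 4.88
eef_pos: [0.6109, 0.1531, 0.1675]
orientation: [-0.496, -0.506, -0.492, 0.506]
wrist_force: [-0.8, -0.3, -0.5]
finger_gap: 0.0133
```

```bash
python3 - <<'E'
from h import *
F=[.5575,.025,-.015]
s=loc(F,(51,135,94))
plan([s[0],s[1],.160],-.015)
grab("top","t3");grab("side","s3")
crop("pics/t3.png",200,180,320,270,"pics/t3c.png");crop("pics/s3.png",270,210,370,300,"pics/s3c.png")
E
```

```text
t 4.88 p [0.6109 0.1531 0.1675] jawyaw -0.0243 toolx [ 0.003 -0.004 -1.   ] F [-0.8 -0.3 -0.5] gap 0.0133 j7 [-0.33  0.77  0.02  1.62 -0.02  0.75 -0.33]
turn units [-0.067  0.028 -0.019]
shift before turn [ 0.0074 -0.0005 -0.0061]  after turn [ 0.0075 -0.0004 -0.0061]
```

View pics/t3c.png

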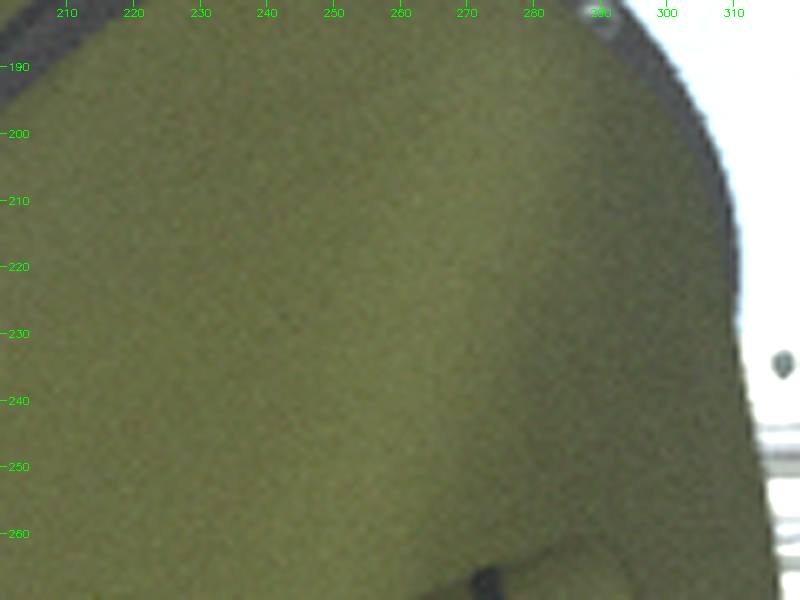

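View pics/s3c.png

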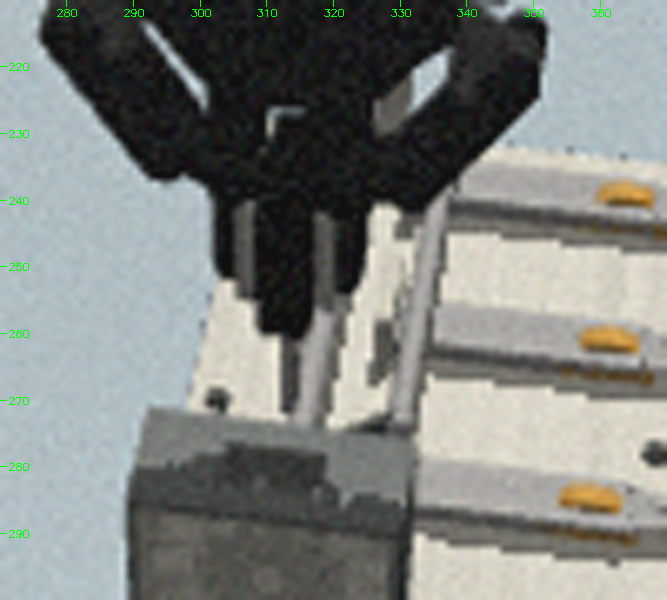

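```bash
python3 - <<'E'
from h import *
crop("pics/s3.png",295,245,330,290,"pics/s3d.png")
print("slot side",onz("side",310.9,280.2,.094))
print("slot top",onz("top",*( (np.array([264.9,242.6]))),.094))
for z in(.115,.118,.121):print(z,onz("side",313.7,272,z))
print(proj("side",[.6109,.1531,.1183]))
E
```

```text
slot side [0.60868469 0.16202233 0.094     ]
slot top [0.6105028  0.15964349 0.094     ]
0.115 [0.60393644 0.15896185 0.115     ]
0.118 [0.60358977 0.16164602 0.118     ]
0.121 [0.60324311 0.16433018 0.121     ]
[310.53810303 268.16121462]
```

View pics/s3d.png

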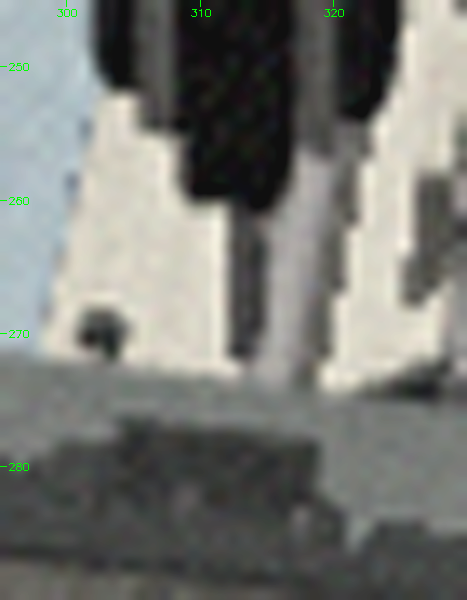

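>>> {"op": "send_rows", "data": {"moves": [[0, 0, 0, 0, 0, 0, 1], [0, 0, 0, 0, 0, 0, 1]]}}

```text
time_s: 5.22
eef_pos: [0.6073, 0.1612, 0.1676]
orientation: [0.496, 0.503, 0.497, -0.503]
wrist_force: [-0.4, 0.1, -0.5]
finger_gap: 0.0132
```

```bash
python3 - <<'E'
from h import *
plan(None,-.015)
grab("side","s4")
crop("pics/s4.png",295,245,330,290,"pics/s4d.png")
E
```

```text
t 5.22 p [0.6073 0.1612 0.1676] jawyaw -0.0132 toolx [-0.     0.001 -1.   ] F [-0.4  0.1 -0.5] gap 0.0132 j7 [-0.34  0.77  0.02  1.62 -0.02  0.75 -0.33]
turn units [ 0.013 -0.006  0.001]
```

View pics/s4d.png

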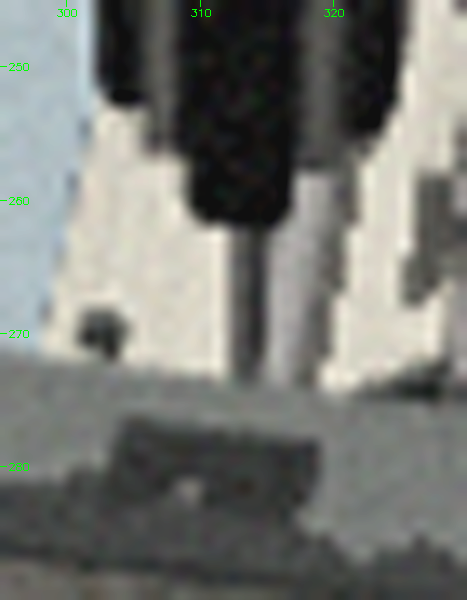

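```bash
python3 - <<'E'
from h import *
for y in(-.004,.004):
  for x in(-.002,.002):
    print(x,y,proj("side",[.6073+x,.1612+y,.1184]),proj("side",[.6073+x*3.5,.1612+y*3.75,.1604]))
print("handle bottom corner obs ~ (309,261),(317,261)")
for u,v in((313.3,273.7),(313.3,276)):print(onz("side",u,v,.1184))
im=cv2.imread("pics/s4.png");print(im[262:284,308:320].mean(2).astype(int))
E
```

```text
-0.002 -0.004 [313.1423948  270.03398383] [316.92643338 250.7001682 ]
0.002 -0.004 [311.05636438 269.79616024] [309.44426399 249.87324254]
-0.002 0.004 [312.53763368 273.14058036] [314.65206044 262.38593977]
0.002 0.004 [310.43882056 272.90012229] [306.9905694  261.52304862]
handle bottom corner obs ~ (309,261),(317,261)
[0.60367807 0.16638052 0.1184    ]
[0.60285572 0.17210062 0.1184    ]
[[127 124 124 129  64  38  18  59  98 102  87  67]
 [126 130 134 135  71  40  30  78 100 103  91  55]
 [127 131 131 135  68  37  30  87 106  94  80  61]
 [129 127 131 134  70  44  28  89 100  94  79  51]
 [124 135 130 133  70  40  27  96 105  93  75  64]
 [130 130 129 133  67  34  26  98 103  93  65  60]
 [130 130 133 134  70  39  28  97 105  91  53  61]
 [128 133 130 131  70  38  24  96  98  83  56  61]
 [131 133 126 138  66  34  28  99 101  77  55  63]
 [132 132 130 135  65  39  36 107  94  70  60  64]
 [122 134 131 134  67  35  58 100  93  66  61 120]
 [ 76  82  80  96  65  47  62  90  86  54  60 133]
 [ 68  71  70  71  71  66  70  72  74  70  69  95]
 [ 75  73  73  70  68  73  71  72  73  76  69  72]
 [ 62  63  76  76  72  71  75  75  75  72  73  71]
 [ 35  38  40  37  50  45  55  58  63  69  69  73]
 [ 23  23  26  25  28  26  30  28  31  32  32  71]
 [ 26  26  30  29  29  29  28  25  20  26  31  67]
 [ 25  28  27  24  28  28  30  26  22  28  31  67]
 [ 54  64  34  26  23  18  29  25  22  29  45  73]
 [ 48  55  24  23  26  27  28  23  28  23  58  73]
 [ 38  39  34  35  30  28  27  29  25  56  68  76]]
```

```bash
python3 - <<'E'
from h import *
for z in(.083,.085):print(z,onz("top",265.5,241.2,z)-onz("top",264.9,242.6,.094),onz("top",266,238,z)-onz("top",264.9,242.6,.094),onz("side",309,281.8,z)-onz("side",310.9,280.2,.094))
F=[.5575,.025,-.015]
for th in(-22.4,7.6,37.6):
  for r in(36,23):
    t=np.radians(th);X=loc(F,(51+r*np.sin(t),135,49+r*np.cos(t)));print(th,r,proj("top",X)-proj("top",loc(F,(51,135,94)))+[264.9,242.6],proj("side",X)-proj("side",loc(F,(51,135,94)))+[310.9,280.2])
E
```

```text
0.083 [ 0.00545555 -0.00012123 -0.011     ] [ 0.01167488 -0.00123328 -0.011     ] [ 0.00436874 -0.00485055 -0.011     ]
0.085 [ 0.00494425 -0.00031594 -0.009     ] [ 0.01114951 -0.00142547 -0.009     ] [ 0.00412234 -0.00313682 -0.009     ]
-22.4 36 [265.6284333  251.13374102] [317.8156989  285.06281594]
-22.4 23 [266.24750839 250.01123581] [315.21668776 288.74132958]
7.6 36 [265.38821564 241.34122353] [308.45026602 283.05509478]
7.6 23 [266.0951138  243.83860769] [309.28997505 287.4706357 ]
37.6 36 [265.67653596 233.54532807] [299.77641519 284.34597079]
37.6 23 [266.27230291 238.88197127] [303.78270041 288.26979562]
```

>>> {"op": "send_rows", "data": {"moves": [[0.01, 0, 0.001, 0, 0, 0, 1], [0.01, 0, 0, 0, 0, 0, 1], [0.01, 0, 0, 0, 0, 0, 1], [0.0115, 0, 0, 0, 0, 0, 1], [0, 0, 0, 0, 0, 0, 1]]}}

```text
time_s: 5.9
eef_pos: [0.6071, 0.1584, 0.1244]
orientation: [-0.496, -0.503, -0.497, 0.505]
wrist_force: [-1.2, -1.1, -0.7]
finger_gap: 0.0133
```

>>> {"op": "send_rows", "data": {"moves": [[0, 0.003, -0.001, 0, 0, 0, 1], [0, 0.003, 0, 0, 0, 0, 1], [0, 0.003, 0, 0, 0, 0, 1], [0, 0.003, 0, 0, 0, 0, 1], [0, 0.003, 0, 0, 0, 0, 1]]}}

```text
time_s: 6.52
eef_pos: [0.6193, 0.1596, 0.125]
orientation: [-0.494, -0.502, -0.498, 0.506]
wrist_force: [-6.7, -0.4, -1.4]
finger_gap: 0.0132
```

```bash
python3 - <<'E'
from h import *
plan(None,-.015)
grab("side","s5");grab("top","t5")
crop("pics/s5.png",270,200,360,300,"pics/s5d.png")
E
```

```text
t 6.53 p [0.6193 0.1596 0.125 ] jawyaw -0.0149 toolx [-0.008 -0.001 -1.   ] F [-6.7 -0.4 -1.4] gap 0.0132 j7 [-0.33  0.84  0.01  1.61 -0.02  0.7  -0.32]
turn units [0.001 0.005 0.058]
```

View pics/s5d.png

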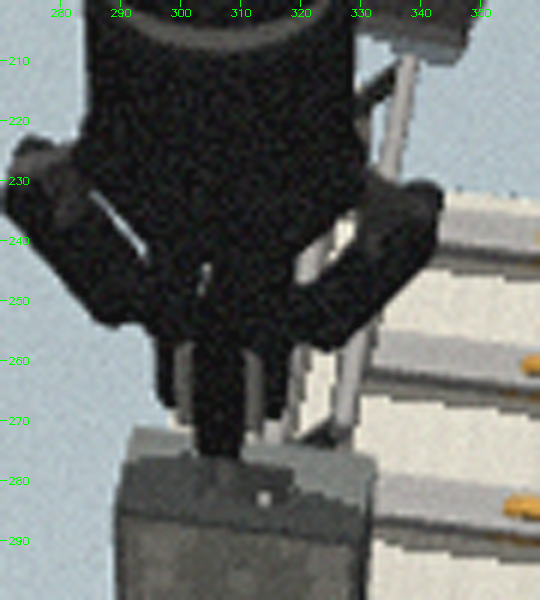

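Bar's far end moved from (340.6,212) to (338,210), so the wheel turns. Continuing the stroke.

>>> {"op": "send_rows", "data": {"moves": [[0, 0.0025, 0, 0, 0, 0, 1], [0, 0.0025, 0, 0, 0, 0, 1], [0, 0, 0, 0, 0, 0, 1]]}}

```text
time_s: 7.0
eef_pos: [0.6247, 0.1594, 0.1249]
orientation: [-0.495, -0.502, -0.498, 0.506]
wrist_force: [-4.7, 0.3, -0.2]
finger_gap: 0.0134
```

```bash
python3 - <<'E'
from h import *
plan(None,-.015)
grab("side","s6")
crop("pics/s6.png",270,200,360,300,"pics/s6d.png")
F=[.5585,.0255,-.015]
for j in np.arange(1.2,1.8,.1):
    a=j-np.pi/4;L=lambda y:(51-40*np.sin(a),y,49+40*np.cos(a))
    print(round(j,2),[proj("side",loc([.5575,.025,-.015],L(y))).round(1).tolist() for y in(96,0,-96)])
E
```

```text
t 7.0 p [0.6247 0.1594 0.1249] jawyaw -0.0151 toolx [-0.007 -0.001 -1.   ] F [-4.7  0.3 -0.2] gap 0.0134 j7 [-0.33  0.85  0.01  1.59 -0.02  0.71 -0.32]
turn units [-0.001  0.006  0.052]
1.2 [[321.3, 268.3], [327.8, 235.6], [333.5, 207.0]]
1.3 [[323.0, 269.1], [329.4, 236.4], [335.0, 207.7]]
1.4 [[324.6, 270.0], [330.9, 237.3], [336.5, 208.6]]
1.5 [[326.2, 271.1], [332.4, 238.3], [337.8, 209.6]]
1.6 [[327.5, 272.2], [333.6, 239.4], [339.0, 210.7]]
1.7 [[328.8, 273.3], [334.8, 240.6], [340.0, 211.8]]
1.8 [[329.8, 274.6], [335.8, 241.8], [340.9, 213.0]]
```

View pics/s6d.png

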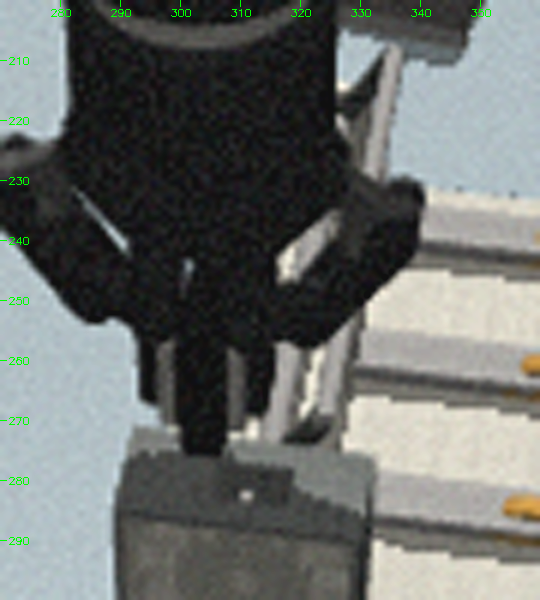

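>>> {"op": "send_rows", "data": {"moves": [[0, -0.003, 0, 0, 0, 0, 1], [-0.0125, 0, 0, 0, 0, 0, 1], [-0.0125, 0, 0, 0, 0, 0, 1], [0, -0.01, -0.001, 0, 0, 0, 1], [0, -0.009, 0, 0, 0, 0, 1]]}}

```text
time_s: 7.68
eef_pos: [0.6054, 0.1609, 0.1511]
orientation: [0.496, 0.504, 0.496, -0.504]
wrist_force: [-0.1, -0.2, -1.4]
finger_gap: 0.0135
```

>>> {"op": "send_rows", "data": {"moves": [[0, 0, 0, 0, 0, 0, 1]]}}

```text
time_s: 7.8
eef_pos: [0.6046, 0.1608, 0.1506]
orientation: [-0.496, -0.503, -0.497, 0.504]
wrist_force: [0.5, -1.6, -0.3]
finger_gap: 0.0135
```

```bash
python3 - <<'E'
from h import *
plan([.6025,.1603,.126],-.015)
grab("side","s7")
crop("pics/s7.png",270,200,360,300,"pics/s7d.png")
E
```

```text
t 7.8 p [0.6046 0.1608 0.1506] jawyaw -0.0148 toolx [-0.002 -0.    -1.   ] F [ 0.5 -1.6 -0.3] gap 0.0135 j7 [-0.34  0.79  0.01  1.64 -0.02  0.71 -0.33]
turn units [0.001 0.001 0.011]
shift before turn [ 0.0246 -0.0021  0.0005]  after turn [ 0.0246 -0.0021  0.0005]
```

View pics/s7d.png

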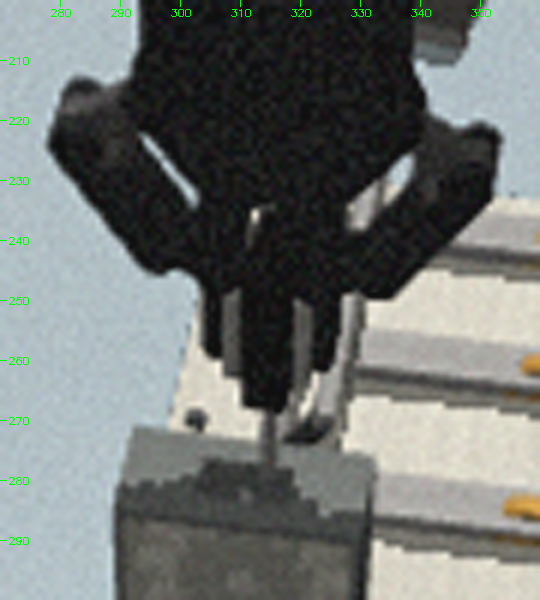

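>>> {"op": "send_rows", "data": {"moves": [[0.004, -0.002, 0.0005, 0, 0, 0, 1], [0.008, 0, 0, 0, 0, 0, 1], [0.0125, 0, 0, 0, 0, 0, 1], [0, 0.001, 0, 0, 0, 0, 1], [0, 0.003, 0, 0, 0, 0, 1]]}}

```text
time_s: 8.48
eef_pos: [0.6081, 0.1601, 0.1261]
orientation: [-0.496, -0.504, -0.496, 0.504]
wrist_force: [-0.6, -0.2, -0.5]
finger_gap: 0.0132
```

>>> {"op": "send_rows", "data": {"moves": [[0, 0.003, 0, 0, 0, 0, 1], [0, 0.004, 0, 0, 0, 0, 1], [0, 0.004, 0, 0, 0, 0, 1], [0, 0.004, 0, 0, 0, 0, 1], [0, 0.002, 0, 0, 0, 0, 1]]}}

```text
time_s: 9.1
eef_pos: [0.6213, 0.1599, 0.1252]
orientation: [-0.494, -0.501, -0.498, 0.506]
wrist_force: [-5.8, 0.4, -1.4]
finger_gap: 0.0133
```

>>> {"op": "send_rows", "data": {"moves": [[0, 0.001, 0, 0, 0, 0, 1], [0, 0, 0, 0, 0, 0, 1]]}}

```text
time_s: 9.35
eef_pos: [0.6228, 0.1599, 0.1254]
orientation: [-0.495, -0.502, -0.498, 0.506]
wrist_force: [-5.4, -0.1, -1.5]
finger_gap: 0.0134
```

```bash
python3 - <<'E'
from h import *
plan([.6025,.1603,.126],-.015)
grab("side","s8")
crop("pics/s8.png",270,190,360,300,"pics/s8d.png")
E
```

```text
t 9.35 p [0.6228 0.1599 0.1254] jawyaw -0.0151 toolx [-0.007 -0.001 -1.   ] F [-5.4 -0.1 -1.5] gap 0.0134 j7 [-0.33  0.84  0.01  1.6  -0.02  0.71 -0.32]
turn units [-0.001  0.006  0.05 ]
shift before turn [-0.0004 -0.0203 -0.0001]  after turn [-0.0006 -0.0203 -0.0001]
```

View pics/s8d.png

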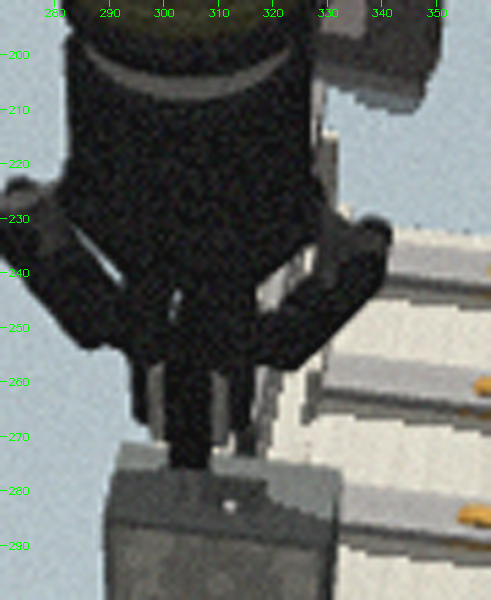

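Bar's far end is at (328,205): nearly upright. Third tooth.

>>> {"op": "send_rows", "data": {"moves": [[0, -0.003, 0, 0, 0, 0, 1], [-0.0125, 0, 0, 0, 0, 0, 1], [-0.0125, 0, 0, 0, 0, 0, 1], [0, -0.009, -0.001, 0, 0, 0, 1], [0, -0.009, 0, 0, 0, 0, 1]]}}

```text
time_s: 10.02
eef_pos: [0.6043, 0.1614, 0.1515]
orientation: [0.496, 0.504, 0.496, -0.504]
wrist_force: [-0.4, 0.2, -1.8]
finger_gap: 0.0135
```

>>> {"op": "send_rows", "data": {"moves": [[0, 0, 0, 0, 0, 0, 1], [0, 0, 0, 0, 0, 0, 1]]}}

```text
time_s: 10.28
eef_pos: [0.605, 0.1611, 0.1511]
orientation: [-0.496, -0.504, -0.496, 0.504]
wrist_force: [1.0, -0.1, -0.4]
finger_gap: 0.0132
```

```bash
python3 - <<'E'
from h import *
plan([.6030,.1603,.126],-.015)
E
```

```text
t 10.28 p [0.605  0.1611 0.1511] jawyaw -0.0155 toolx [-0. -0. -1.] F [ 1.  -0.1 -0.4] gap 0.0132 j7 [-0.34  0.79  0.02  1.64 -0.02  0.71 -0.33]
turn units [-0.003  0.001  0.001]
shift before turn [ 0.0251 -0.0019  0.0009]  after turn [ 0.0251 -0.0019  0.0009]
```

>>> {"op": "send_rows", "data": {"moves": [[0.004, -0.002, 0.001, 0, 0, 0, 1], [0.008, 0, 0, 0, 0, 0, 1], [0.0125, 0, 0, 0, 0, 0, 1], [0, 0.001, 0, 0, 0, 0, 1], [0, 0.003, 0, 0, 0, 0, 1]]}}

```text
time_s: 10.9
eef_pos: [0.6066, 0.1601, 0.1265]
orientation: [-0.496, -0.503, -0.496, 0.504]
wrist_force: [-4.1, -0.0, -2.3]
finger_gap: 0.0133
```

>>> {"op": "send_rows", "data": {"moves": [[0, 0.003, 0, 0, 0, 0, 1], [0, 0.004, 0, 0, 0, 0, 1], [0, 0.004, 0, 0, 0, 0, 1], [0, 0.004, 0, 0, 0, 0, 1], [0, 0.002, 0, 0, 0, 0, 1]]}}

```text
time_s: 11.52
eef_pos: [0.6208, 0.1599, 0.1258]
orientation: [-0.495, -0.502, -0.498, 0.506]
wrist_force: [-6.8, 0.5, -2.1]
finger_gap: 0.0133
```

>>> {"op": "send_rows", "data": {"moves": [[0, 0.001, 0, 0, 0, 0, 1], [0, 0, 0, 0, 0, 0, 1]]}}

```text
time_s: 11.78
eef_pos: [0.6223, 0.1599, 0.1261]
orientation: [-0.495, -0.502, -0.497, 0.505]
wrist_force: [-5.1, 0.7, -1.6]
finger_gap: 0.0132
```

>>> {"op": "send_rows", "data": {"moves": [[0, -0.003, 0, 0, 0, 0, 1], [-0.015, 0, 0, 0, 0, 0, 1], [-0.02, 0, 0, 0, 0, 0, 1], [-0.02, 0, 0, 0, 0, 0, 1]]}}

```text
time_s: 12.28
eef_pos: [0.6239, 0.16, 0.1842]
orientation: [0.497, 0.505, 0.495, -0.503]
wrist_force: [0.6, -0.8, -1.1]
finger_gap: 0.0135
```

```bash
python3 - <<'E'
from h import *
H=[.4678,.3081]
plan([*H,.18],-.2614)
grab("side","s9");grab("top","t9")
crop("pics/s9.png",270,190,360,300,"pics/s9d.png")
E
```

```text
t 12.28 p [0.6239 0.16   0.1842] jawyaw -0.016 toolx [ 0.005  0.001 -1.   ] F [ 0.6 -0.8 -1.1] gap 0.0135 j7 [-0.33  0.76  0.02  1.56 -0.02  0.81 -0.32]
turn units [ 1.758 -0.011 -0.031]
shift before turn [ 0.0036 -0.1585 -0.1456]  after turn [ 0.0042 -0.1891 -0.1028]
```

View pics/s9d.png

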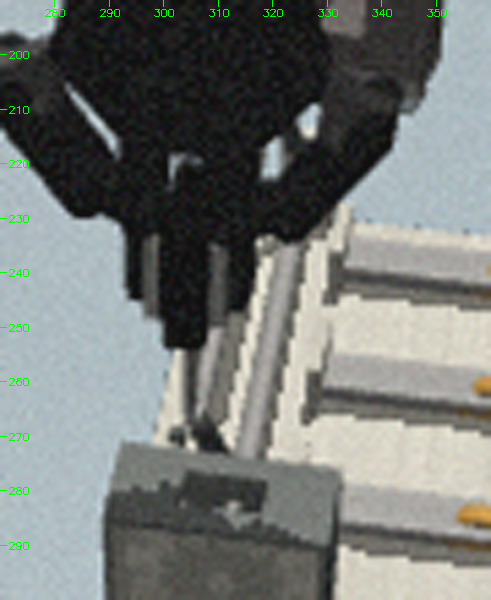

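View pics/t9.png

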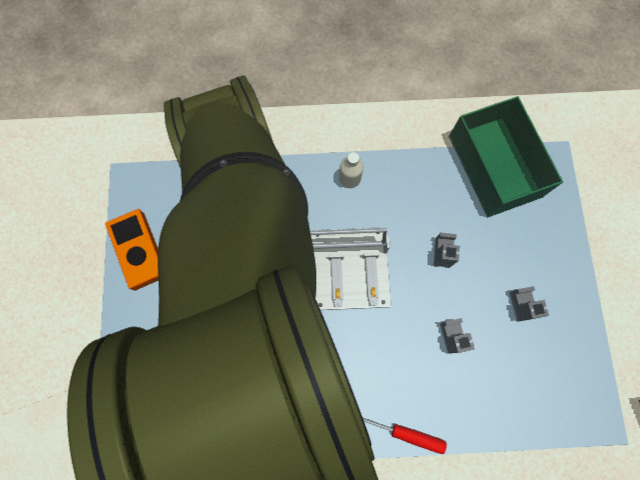

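The bar leans back behind the shaft. I'm returning the tool to the holder to free the hand.

>>> {"op": "send_rows", "data": {"moves": [[0, -0.03, -0.03, 0, 0, 0, 1], [0, -0.045, -0.04, 0, 0, 0, 1], [0, -0.045, -0.04, 0, 0, 0, 1], [0, -0.0385, -0.0356, 0, 0, 0, 1], [0, 0, 0, 0.88, 0, 0, 1]]}}

```text
time_s: 13.0
eef_pos: [0.4619, 0.3132, 0.1819]
orientation: [0.464, 0.532, 0.467, -0.532]
wrist_force: [1.7, -0.7, -1.2]
finger_gap: 0.0134
```

>>> {"op": "send_rows", "data": {"moves": [[0, 0, 0, 0.88, 0, 0, 1], [0, 0, 0, 0, 0, 0, 1], [0, 0, 0, 0, 0, 0, 1]]}}

```text
time_s: 13.38
eef_pos: [0.4662, 0.308, 0.1819]
orientation: [0.431, 0.561, 0.431, -0.56]
wrist_force: [-0.4, -0.3, -1.7]
finger_gap: 0.0135
```

```bash
python3 - <<'E'
from h import *
H=[.4678,.3081]
plan([*H,.0537],-.2614)
grab("side","s10")
crop("pics/s10.png",320,290,430,410,"pics/s10d.png")
E
```

```text
t 13.38 p [0.4662 0.308  0.1819] jawyaw -0.2596 toolx [ 0.001  0.    -1.   ] F [-0.4 -0.3 -1.7] gap 0.0135 j7 [-0.74  0.67  0.12  1.83 -0.12  0.65 -0.8 ]
turn units [ 0.013 -0.004 -0.004]
shift before turn [ 0.1282  0.0015 -0.0005]  after turn [ 0.1282  0.0015 -0.0005]
```

View pics/s10d.png

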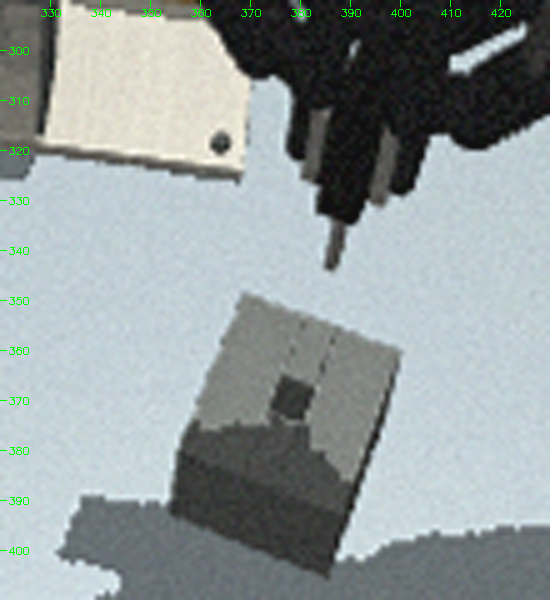

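>>> {"op": "send_rows", "data": {"moves": [[0.02, 0.0015, -0.0005, 0, 0, 0, 1], [0.025, 0, 0, 0, 0, 0, 1], [0.025, 0, 0, 0, 0, 0, 1], [0.01, 0, 0, 0, 0, 0, 1], [0, 0, 0, 0, 0, 0, 1]]}}

```text
time_s: 14.05
eef_pos: [0.4673, 0.3078, 0.1015]
orientation: [-0.431, -0.561, -0.431, 0.561]
wrist_force: [0.2, -0.4, -0.3]
finger_gap: 0.0133
```

```bash
python3 - <<'E'
from h import *
plan([.4678,.3081,.0537],-.2614)
E
```

```text
t 14.05 p [0.4673 0.3078 0.1015] jawyaw -0.2612 toolx [-0.001 -0.    -1.   ] F [ 0.2 -0.4 -0.3] gap 0.0133 j7 [-0.72  0.8   0.09  1.88 -0.14  0.47 -0.79]
turn units [0.001 0.003 0.004]
shift before turn [ 0.0478  0.0004 -0.0004]  after turn [ 0.0478  0.0004 -0.0004]
```

>>> {"op": "send_rows", "data": {"moves": [[0.015, 0, 0, 0, 0, 0, 1], [0.015, 0, 0, 0, 0, 0, 1], [0.012, 0, 0, 0, 0, 0, 1], [0.004, 0, 0, 0, 0, 0, 1], [0, 0, 0, 0, 0, 0, 1]]}}

```text
time_s: 14.68
eef_pos: [0.4673, 0.3079, 0.0555]
orientation: [-0.431, -0.561, -0.431, 0.561]
wrist_force: [-0.2, 0.1, -1.4]
finger_gap: 0.0136
```

>>> {"op": "send_rows", "data": {"moves": [[0.001, 0, 0, 0, 0, 0, 1], [0, 0, 0, 0, 0, 0, 0.6], [0, 0, 0, 0, 0, 0, 0.3], [0, 0, 0, 0, 0, 0, 0], [0, 0, 0, 0, 0, 0, 0]]}}

```text
time_s: 15.3
eef_pos: [0.4674, 0.3081, 0.0549]
orientation: [0.431, 0.561, 0.431, -0.561]
wrist_force: [-0.4, -0.5, 0.4]
finger_gap: 0.0844
```

>>> {"op": "send_rows", "data": {"moves": [[0, 0, 0, 0, 0, 0, 0], [-0.03, 0, 0, 0, 0, 0, 0], [-0.05, 0, 0, 0, 0, 0, 0], [-0.05, 0, 0, 0, 0, 0, 0]]}}

```text
time_s: 15.8
eef_pos: [0.467, 0.3078, 0.186]
orientation: [-0.431, -0.561, -0.431, 0.561]
wrist_force: [1.2, 0.2, 1.0]
finger_gap: 0.085
```

```bash
python3 - <<'E'
from h import *
plan(None,1.57)
grab("side","s11");grab("top","t11")
crop("pics/s11.png",320,290,430,410,"pics/s11d.png")
crop("pics/t11.png",420,220,560,360,"pics/t11m.png")
E
```

```text
t 15.8 p [0.467  0.3078 0.186 ] jawyaw -0.2614 toolx [-0.001 -0.    -1.   ] F [1.2 0.2 1. ] gap 0.085 j7 [-0.74  0.67  0.12  1.82 -0.13  0.66 -0.8 ]
turn units [9.384e+00 6.000e-03 1.000e-03]
```

View pics/s11d.png

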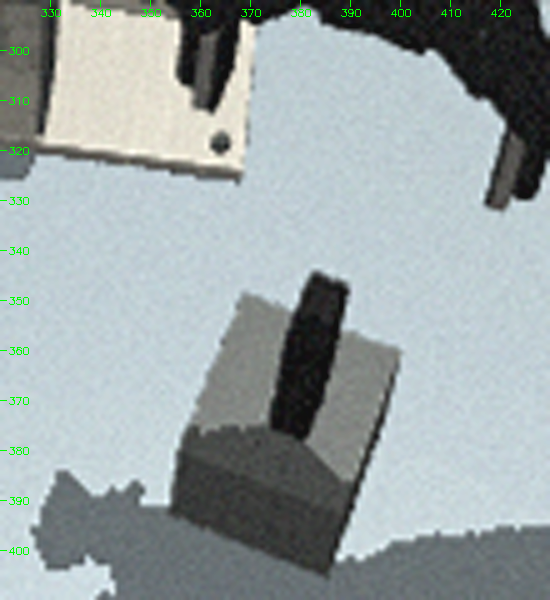

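View pics/t11m.png

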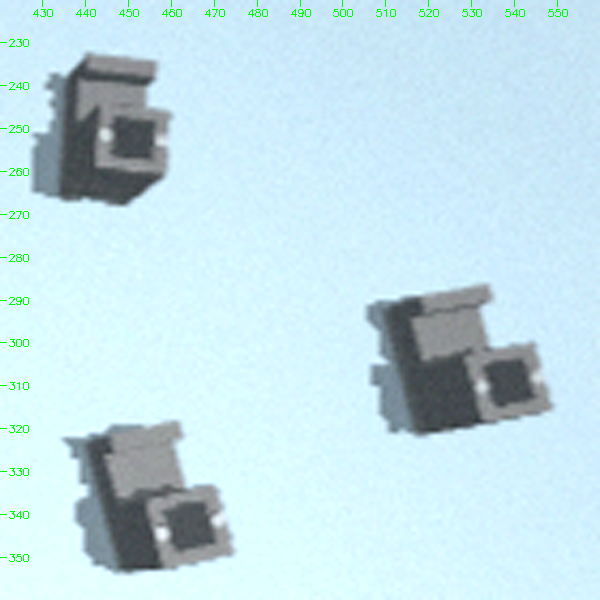

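```bash
python3 - <<'E'
from h import *
k=600/140
f=lambda X,Y:(420+X/k,220+Y/k)
sq=[(0,16,72),(0,-16,72),(-30,-16,72),(-30,16,72)]+[(30,16,46),(30,-16,46),(22,-16,46),(22,16,46)]
D=dict(A=[(107,108),(171,113),(163,174),(96,168),(88,52),(157,62),(155,82),(80,75)],B=[(467,355),(537,342),(552,408),(484,421),(421,293),(488,284),(492,300),(425,312)],C=[(148,498),(217,485),(234,550),(165,566),(108,432),(178,420),(183,438),(105,452)])
for n,c in D.items(): print(n,fit([("top",f(*u),l) for u,l in zip(c,sq)],[.5,-.2,0]))
g=lambda X,Y:(310+X/(800/120),140+Y/(800/120))
# side: tower 4 + rib top far/near: 
S=dict(A=[(185,290),(205,246),(283,262),(268,303)],B=[(512,94),(520,58),(594,62),(596,100)],C=[(646,330),(653,290),(729,293),(740,342)])
R=dict(A=[(103,330),(125,285),(148,290),(125,338)],B=[(434,145),(437,108),(458,110),(457,150)],C=[(553,378),(558,340),(575,343),(580,385)])
sq2=sq[:4]+[(30,16,46),(30,-16,46),(22,-16,46),(22,16,46)]
for n in S: print(n,fit([("side",g(*u),l) for u,l in zip(S[n]+R[n],sq2)],[.5,-.2,0]))
E
```

```text
A (array([ 0.59208502, -0.19489315, -0.16212879]), [[2.0, 0.8], [0.2, 0.2], [1.1, 0.9], [0.2, 0.4], [0.2, 0.8], [0.1, 0.2], [0.2, 0.6], [1.5, 0.7]])
B (array([ 0.47763566, -0.3404973 ,  0.12313477]), [[0.7, 0.3], [0.5, 0.3], [0.7, 0.3], [0.2, 0.3], [0.1, 0.4], [0.3, 0.4], [0.5, 0.0], [0.1, 0.0]])
C (array([ 0.42415238, -0.19391583,  0.16583058]), [[1.1, 0.1], [0.4, 0.7], [0.4, 0.5], [0.4, 0.6], [0.0, 0.5], [0.2, 0.4], [0.1, 0.5], [1.8, 0.0]])
A (array([ 0.58945988, -0.19192332, -0.13934582]), [[0.0, 0.4], [0.1, 0.5], [0.2, 0.7], [0.5, 0.7], [0.2, 0.6], [0.2, 0.2], [0.2, 0.3], [0.0, 0.0]])
B (array([ 0.47483971, -0.33766962,  0.02843264]), [[0.9, 0.8], [0.3, 0.5], [0.2, 0.2], [0.3, 0.8], [0.2, 0.5], [0.0, 0.7], [0.2, 0.8], [0.2, 0.0]])
C (array([ 0.42219041, -0.19253613,  0.0194648 ]), [[0.5, 1.2], [0.7, 0.8], [0.1, 0.2], [1.1, 0.4], [0.7, 1.2], [0.0, 1.1], [0.6, 1.2], [0.1, 0.5]])
```

>>> {"op": "send_rows", "data": {"moves": [[0, 0, 0, 0.9, 0, 0, 0], [0, 0, 0, 0.9, 0, 0, 0], [0, 0, 0, 0.9, 0, 0, 0], [0, 0, 0, 0.9, 0, 0, 0], [0, 0, 0, 0.9, 0, 0, 0]]}}

```text
time_s: 16.52
eef_pos: [0.4668, 0.3077, 0.184]
orientation: [-0.235, -0.667, -0.235, 0.667]
wrist_force: [0.3, 0.1, -0.2]
finger_gap: 0.0853
```

>>> {"op": "send_rows", "data": {"moves": [[0, 0, 0, 0.9, 0, 0, 0], [0, 0, 0, 0.9, 0, 0, 0], [0, 0, 0, 0.9, 0, 0, 0], [0, 0, 0, 0.9, 0, 0, 0], [0, 0, 0, 0.3, 0, 0, 0]]}}

```text
time_s: 17.15
eef_pos: [0.4669, 0.3078, 0.1841]
orientation: [-0.048, -0.705, -0.048, 0.706]
wrist_force: [-0.0, -0.1, 0.2]
finger_gap: 0.0857
```

```bash
python3 - <<'E'
from h import *
plan([.4092,-.1956,.18],.14+np.pi/2)
E
```

```text
t 17.15 p [0.4669 0.3078 0.1841] jawyaw -1.435 toolx [-0.001 -0.001 -1.   ] F [-0.  -0.1  0.2] gap 0.0857 j7 [-0.94  0.72  0.47  1.84 -0.48  0.71 -1.63]
turn units [-0.03   0.007 -0.007]
shift before turn [0.0047 0.491  0.1253]  after turn [0.0041 0.4905 0.1274]
```

>>> {"op": "send_rows", "data": {"moves": [[0, 0.04, 0.01, 0, 0, 0, 0], [0, 0.05, 0.0125, 0, 0, 0, 0], [0, 0.05, 0.0125, 0, 0, 0, 0], [0, 0.05, 0.0125, 0, 0, 0, 0], [0, 0.05, 0.0125, 0, 0, 0, 0]]}}

```text
time_s: 17.77
eef_pos: [0.4403, 0.0605, 0.1847]
orientation: [0.049, 0.706, 0.049, -0.705]
wrist_force: [0.0, 0.2, 0.2]
finger_gap: 0.0853
```

>>> {"op": "send_rows", "data": {"moves": [[0, 0.05, 0.0125, 0, 0, 0, 0], [0, 0.05, 0.0125, 0, 0, 0, 0], [0, 0.05, 0.0125, 0, 0, 0, 0], [0, 0.05, 0.0125, 0, 0, 0, 0], [0, 0.05, 0.0125, 0, 0, 0, 0]]}}

```text
time_s: 18.4
eef_pos: [0.4124, -0.1957, 0.1846]
orientation: [0.049, 0.705, 0.049, -0.705]
wrist_force: [0.3, -0.4, -0.2]
finger_gap: 0.0852
```

>>> {"op": "send_rows", "data": {"moves": [[0, 0, 0, 0, 0, 0, 0], [0, 0, 0, 0, 0, 0, 0]]}}

```text
time_s: 18.65
eef_pos: [0.4125, -0.1934, 0.1845]
orientation: [-0.048, -0.705, -0.049, 0.706]
wrist_force: [-0.5, 0.4, 0.5]
finger_gap: 0.0857
```

```bash
python3 - <<'E'
from h import *
plan([.4092,-.1956,.035],.14+np.pi/2)
grab("side","s12");grab("top","t12")
crop("pics/s12.png",340,120,500,240,"pics/s12d.png")
E
```

```text
t 18.65 p [ 0.4125 -0.1934  0.1845] jawyaw -1.4335 toolx [-0.001  0.001 -1.   ] F [-0.5  0.4  0.5] gap 0.0857 j7 [ 0.15  0.58  0.29  2.12 -0.34  0.48 -0.73]
turn units [-0.02   0.003  0.008]
shift before turn [0.1495 0.0018 0.0035]  after turn [0.1495 0.0017 0.0036]
```

View pics/s12d.png

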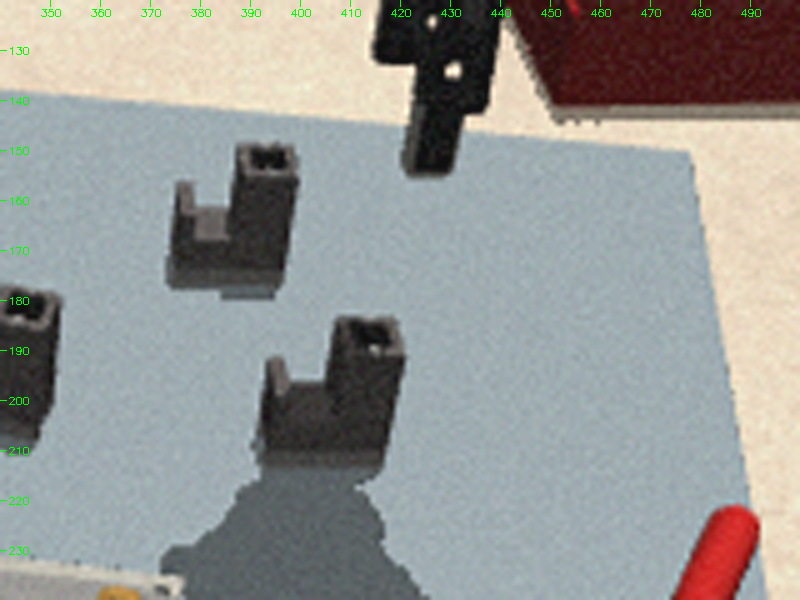

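View pics/t12.png

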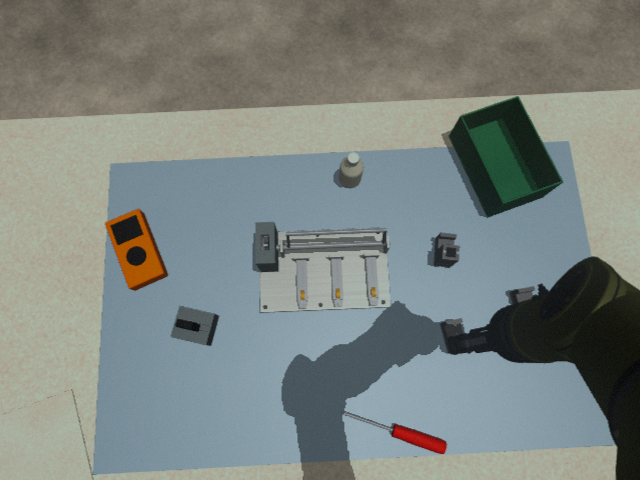

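>>> {"op": "send_rows", "data": {"moves": [[0.02, 0.002, 0.0035, 0, 0, 0, 0], [0.035, 0, 0, 0, 0, 0, 0], [0.035, 0, 0, 0, 0, 0, 0], [0.035, 0, 0, 0, 0, 0, 0], [0.0245, 0, 0, 0, 0, 0, 0]]}}

```text
time_s: 19.38
eef_pos: [0.4098, -0.1946, 0.0339]
orientation: [-0.049, -0.705, -0.05, 0.706]
wrist_force: [-0.3, -0.1, -0.7]
finger_gap: 0.0853
```

>>> {"op": "send_rows", "data": {"moves": [[0, 0, 0, 0, 0, 0, 0], [0, 0, 0, 0, 0, 0, 0.5], [0, 0, 0, 0, 0, 0, 1], [0, 0, 0, 0, 0, 0, 1], [0, 0, 0, 0, 0, 0, 1]]}}

```text
time_s: 20.0
eef_pos: [0.41, -0.1965, 0.0361]
orientation: [0.048, 0.706, 0.048, -0.705]
wrist_force: [0.0, 1.1, 6.5]
finger_gap: 0.0314
```

```bash
python3 - <<'E'
from h import *
plan(None,.14+np.pi/2)
grab("side","s13");grab("top","t13")
crop("pics/s13.png",340,120,500,240,"pics/s13d.png")
crop("pics/t13.png",400,260,560,380,"pics/t13d.png")
E
```

```text
t 20.0 p [ 0.41   -0.1965  0.0361] jawyaw -1.434 toolx [ 0.001 -0.    -1.   ] F [0.  1.1 6.5] gap 0.0314 j7 [ 0.32  0.86  0.04  2.21 -0.45  0.07 -0.64]
turn units [-0.023 -0.009 -0.003]
```

View pics/s13d.png

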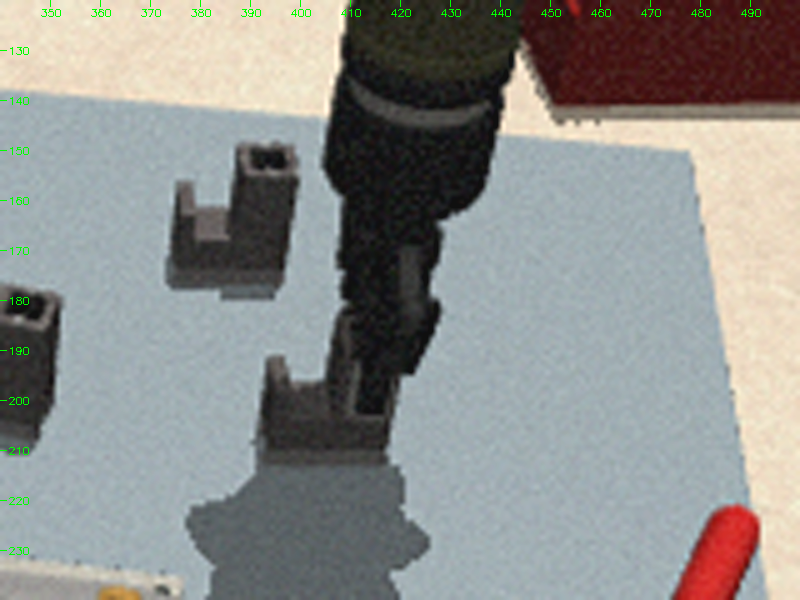

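View pics/t13d.png

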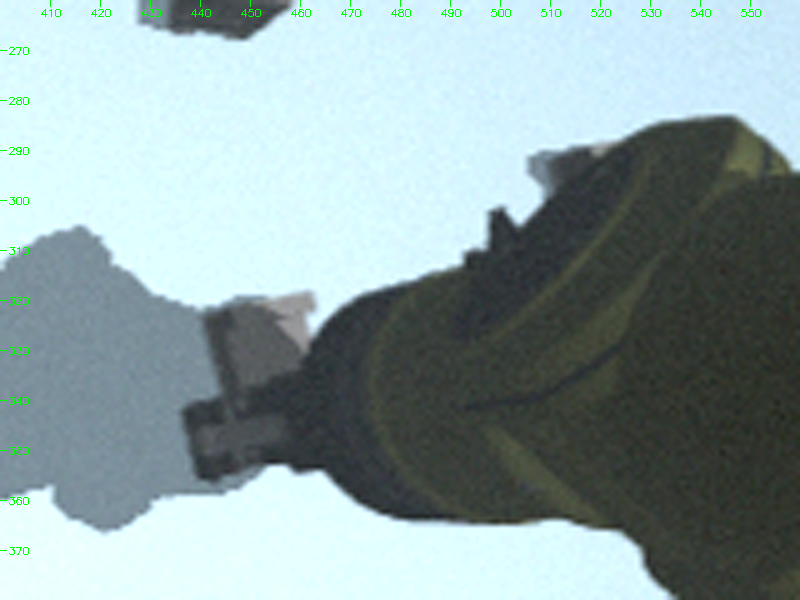

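Module C is gripped (gap 31.4 mm; pads centred on the tower in the side view). Lifting and squaring to the rails.

>>> {"op": "send_rows", "data": {"moves": [[-0.01, 0, 0, 0, 0, 0, 1], [-0.025, 0, 0, 0, 0, 0, 1], [-0.03, 0, 0, 0, 0, 0, 1], [-0.035, 0, 0, 0.55, 0, 0, 1], [-0.01, 0, 0, 0.54, 0, 0, 1]]}}

```text
time_s: 20.72
eef_pos: [0.41, -0.1968, 0.1475]
orientation: [-0.006, 0.708, -0.007, -0.706]
wrist_force: [-0.3, -0.2, -2.6]
finger_gap: 0.0313
```

```bash
python3 - <<'E'
from h import *
plan([.4444,.0976,.145],-.013+np.pi/2)
print(onz("top",302.4,294.8,.0255),onz("top",373.2,291.8,.0255),onz("side",363.6,238.8,.0255),onz("side",358.4,284.1,.0255))
E
```

```text
t 20.73 p [ 0.41   -0.1968  0.1475] jawyaw -1.5891 toolx [ 0.003 -0.001 -1.   ] F [-0.3 -0.2 -2.6] gap 0.0313 j7 [ 0.17  0.65  0.28  2.16 -0.46  0.38 -0.76]
turn units [-0.038 -0.021 -0.005]
shift before turn [ 0.0024 -0.2949 -0.029 ]  after turn [ 0.0025 -0.2948 -0.0305]
[0.518277   0.09551676 0.0255    ] [ 0.51692762 -0.04392813  0.0255    ] [ 0.51500422 -0.04068669  0.0255    ] [0.51643854 0.09846282 0.0255    ]
```

>>> {"op": "send_rows", "data": {"moves": [[0, -0.035, -0.003, 0, 0, 0, 1], [0, -0.05, -0.005, 0, 0, 0, 1], [0, -0.05, -0.005, 0, 0, 0, 1], [0, -0.05, -0.005, 0, 0, 0, 1], [0, -0.05, -0.005, 0, 0, 0, 1]]}}

```text
time_s: 21.35
eef_pos: [0.4359, 0.0398, 0.1458]
orientation: [-0.006, 0.707, -0.005, -0.707]
wrist_force: [0.1, 0.3, -2.6]
finger_gap: 0.0314
```

>>> {"op": "send_rows", "data": {"moves": [[0, -0.04, -0.004, 0, 0, 0, 1], [0, -0.02, -0.003, 0, 0, 0, 1], [0, 0, 0, 0, 0, 0, 1], [0, 0, 0, 0, 0, 0, 1]]}}

```text
time_s: 21.85
eef_pos: [0.4437, 0.0969, 0.1456]
orientation: [0.006, -0.707, 0.006, 0.707]
wrist_force: [-0.2, -0.2, -2.7]
finger_gap: 0.0312
```

```bash
python3 - <<'E'
from h import *
plan([.4444,.0976,.048],-.012+np.pi/2)
grab("side","s14");grab("top","t14")
crop("pics/s14.png",300,180,460,300,"pics/s14d.png")
E
```

```text
t 21.85 p [0.4437 0.0969 0.1456] jawyaw -1.5876 toolx [-0.    -0.001 -1.   ] F [-0.2 -0.2 -2.7] gap 0.0312 j7 [-0.55  0.67  0.39  2.17 -0.62  0.41 -1.25]
turn units [-0.034  0.002 -0.004]
shift before turn [ 0.0976 -0.0008 -0.0007]  after turn [ 0.0976 -0.0007 -0.0007]
```

View pics/s14d.png

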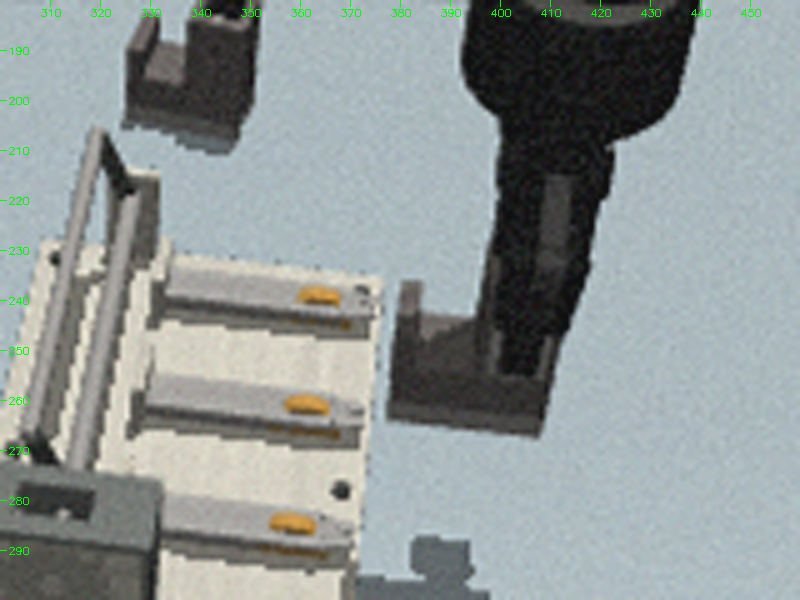

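View pics/t14.png

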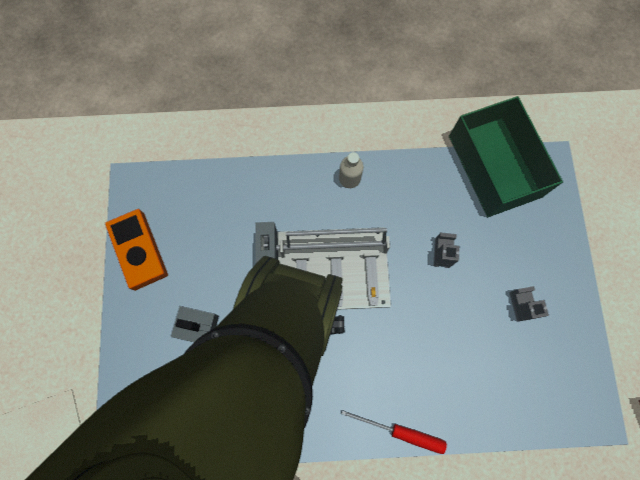

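```bash
python3 - <<'E'
from h import *
k=5
for u,v in((387,418),(540,438)):
    print(onz("side",300+u/k,180+v/k,.1095))
print(proj("side",[.4887,.1125,.1095]),proj("side",[.4287,.1133,.1095]))
E
```

```text
[0.4846799  0.11325206 0.1095    ]
[0.42526592 0.11481144 0.1095    ]
[375.36075354 263.09242173] [406.22463071 266.83492925]
```

>>> {"op": "send_rows", "data": {"moves": [[0.02, -0.0012, 0.003, -0.03, 0, 0, 1], [0.03, 0, 0, 0, 0, 0, 1], [0.03, 0, 0, 0, 0, 0, 1], [0.0173, 0, 0, 0, 0, 0, 1], [0, 0, 0, 0, 0, 0, 1]]}}

```text
time_s: 22.58
eef_pos: [0.4406, 0.0979, 0.0473]
orientation: [0.005, -0.706, 0.005, 0.708]
wrist_force: [0.9, -0.0, -1.7]
finger_gap: 0.031
```

>>> {"op": "send_rows", "data": {"moves": [[0, 0, 0, 0, 0, 0, 1]]}}

```text
time_s: 22.7
eef_pos: [0.4415, 0.0985, 0.0486]
orientation: [-0.004, 0.707, -0.005, -0.707]
wrist_force: [-0.4, -0.2, -2.0]
finger_gap: 0.031
```

```bash
python3 - <<'E'
from h import *
plan([.4444,.0981,.0483],-.012+np.pi/2)
grab("side","s15")
crop("pics/s15.png",300,220,420,320,"pics/s15d.png")
E
```

```text
t 22.7 p [0.4415 0.0985 0.0486] jawyaw -1.5835 toolx [ 0.001 -0.    -1.   ] F [-0.4 -0.2 -2. ] gap 0.031 j7 [-0.39  0.84  0.11  2.22 -0.75  0.12 -1.15]
turn units [-0.005 -0.005 -0.001]
shift before turn [ 0.0003  0.0004 -0.0029]  after turn [ 0.0003  0.0004 -0.0029]
```

View pics/s15d.png

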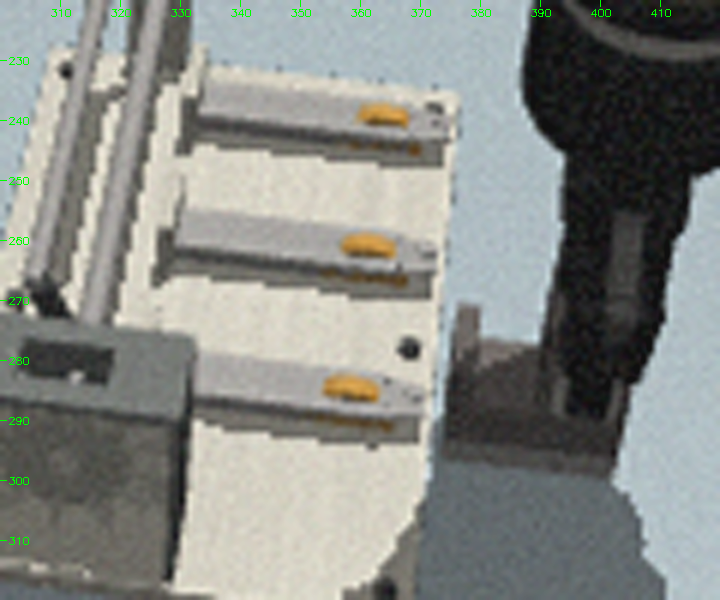

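```bash
python3 - <<'E'
from h import *
f=lambda X,Y:(300+X/6,220+Y/6)
for n,(X,Y,z) in dict(railnear1=(270,397,.022),railnear2=(340,404,.022),railfar=(215,353,.022),railfar2=(300,362,.022),modnearL=(445,460,.0125),modnearR=(612,476,.0125)).items(): print(n,onz("side",*f(X,Y),z))
E
```

```text
railnear1 [0.54389854 0.10540939 0.022     ]
railnear2 [0.51932459 0.10489164 0.022     ]
railfar [0.5652252 0.0879725 0.022    ]
railfar2 [0.53491593 0.08760557 0.022     ]
modnearL [0.48099417 0.11665831 0.0125    ]
modnearR [0.42312809 0.11504492 0.0125    ]
```

>>> {"op": "send_rows", "data": {"moves": [[0, 0.0015, 0, 0, 0, 0, 1], [0, 0, -0.005, 0, 0, 0, 1], [0, 0, -0.006, 0, 0, 0, 1], [0, 0, -0.006, 0, 0, 0, 1], [0, 0, 0, 0, 0, 0, 1]]}}

```text
time_s: 23.38
eef_pos: [0.4591, 0.0976, 0.048]
orientation: [-0.004, 0.708, -0.004, -0.707]
wrist_force: [-0.3, 0.2, -2.6]
finger_gap: 0.0315
```

```bash
python3 - <<'E'
from h import *
plan([.5435,.0956,.0483],-.012+np.pi/2)
print(arm.read_state()['ft_torque'])
E
```

```text
t 23.38 p [0.4591 0.0976 0.048 ] jawyaw -1.5821 toolx [ 0.001 -0.    -1.   ] F [-0.3  0.2 -2.6] gap 0.0315 j7 [-0.4   0.85  0.15  2.17 -0.74  0.17 -1.15]
turn units [ 0.005 -0.009 -0.001]
shift before turn [-0.0002  0.001  -0.0845]  after turn [-0.0003  0.001  -0.0845]
[-0.04535576  0.1305809   0.02012429]
```

>>> {"op": "send_rows", "data": {"moves": [[0, 0.0005, -0.006, 0, 0, 0, 1], [0, 0, -0.006, 0, 0, 0, 1], [0, 0, -0.006, 0, 0, 0, 1], [0, 0, -0.006, 0, 0, 0, 1], [0, 0, -0.006, 0, 0, 0, 1]]}}

```text
time_s: 24.0
eef_pos: [0.4886, 0.0967, 0.048]
orientation: [-0.004, 0.707, -0.004, -0.707]
wrist_force: [-1.3, -0.1, -0.2]
finger_gap: 0.031
```

```bash
python3 - <<'E'
from h import *
plan([.5435,.0956,.0483],-.012+np.pi/2)
grab("side","s16")
crop("pics/s16.png",300,220,420,320,"pics/s16d.png")
E
```

```text
t 24.0 p [0.4886 0.0967 0.048 ] jawyaw -1.5822 toolx [ 0.  0. -1.] F [-1.3 -0.1 -0.2] gap 0.031 j7 [-0.42  0.87  0.22  2.09 -0.71  0.26 -1.16]
turn units [ 0.005 -0.002  0.001]
shift before turn [-0.0002  0.0005 -0.0549]  after turn [-0.0003  0.0004 -0.0549]
```

View pics/s16d.png

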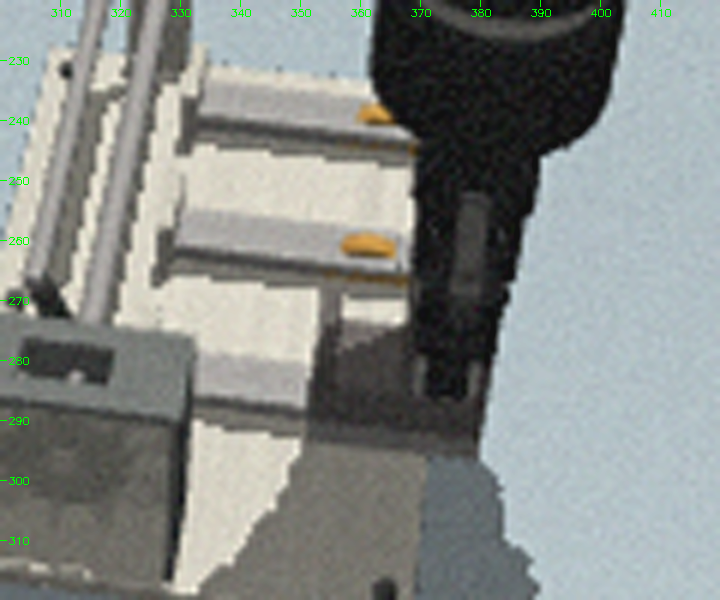

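>>> {"op": "send_rows", "data": {"moves": [[0, 0, -0.008, 0, 0, 0, 1], [0, 0, -0.008, 0, 0, 0, 1], [0, 0, -0.008, 0, 0, 0, 1], [0, 0, -0.008, 0, 0, 0, 1], [0, 0, -0.008, 0, 0, 0, 1]]}}

```text
time_s: 24.68
eef_pos: [0.5286, 0.0962, 0.0479]
orientation: [0.004, -0.707, 0.004, 0.707]
wrist_force: [-0.6, 0.7, -1.0]
finger_gap: 0.0314
```

>>> {"op": "send_rows", "data": {"moves": [[0, 0, -0.004, 0, 0, 0, 1], [0, 0, -0.004, 0, 0, 0, 1], [0, 0, -0.003, 0, 0, 0, 1], [0, 0, -0.003, 0, 0, 0, 1], [0, 0, -0.002, 0, 0, 0, 1]]}}

```text
time_s: 25.3
eef_pos: [0.5444, 0.096, 0.0479]
orientation: [-0.004, 0.707, -0.004, -0.707]
wrist_force: [0.1, -1.0, -3.0]
finger_gap: 0.0319
```

```bash
python3 - <<'E'
from h import *
plan([.5435,.0956,.0483],-.012+np.pi/2)
grab("side","s17")
crop("pics/s17.png",290,200,410,300,"pics/s17d.png")
E
```

```text
t 25.3 p [0.5444 0.096  0.0479] jawyaw -1.5821 toolx [ 0. -0. -1.] F [ 0.1 -1.  -3. ] gap 0.0319 j7 [-0.44  0.91  0.31  1.93 -0.67  0.41 -1.2 ]
turn units [ 0.005 -0.002 -0.   ]
shift before turn [-0.0004  0.0005  0.0009]  after turn [-0.0004  0.0005  0.0009]
```

View pics/s17d.png

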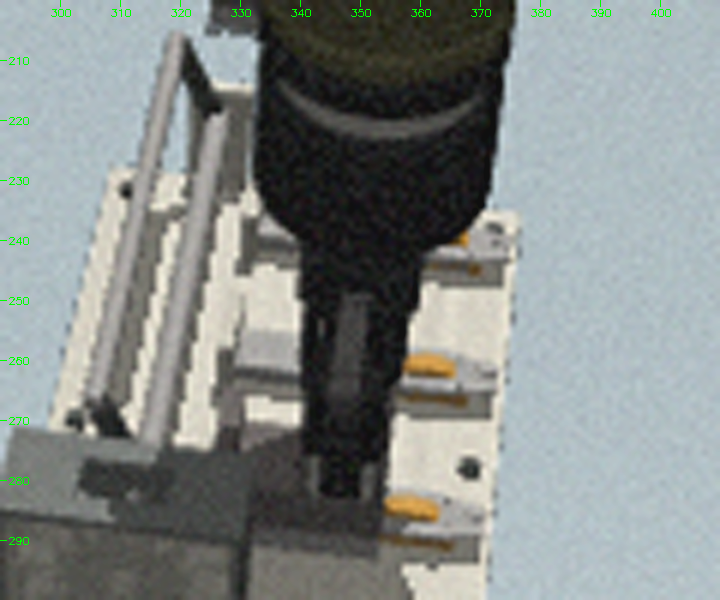

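>>> {"op": "send_rows", "data": {"moves": [[0, 0, -0.002, 0, 0, 0, 1], [0, 0, -0.002, 0, 0, 0, 1], [0, 0, 0, 0, 0, 0, 1]]}}

```text
time_s: 25.72
eef_pos: [0.5456, 0.0961, 0.0475]
orientation: [0.004, -0.705, 0.004, 0.709]
wrist_force: [-5.8, -0.2, -0.7]
finger_gap: 0.0312
```

>>> {"op": "send_rows", "data": {"moves": [[0, 0, -0.003, 0, 0, 0, 1], [0, 0, -0.003, 0, 0, 0, 1], [0, 0, 0, 0, 0, 0, 1]]}}

```text
time_s: 26.1
eef_pos: [0.5458, 0.0961, 0.0477]
orientation: [0.005, -0.701, 0.004, 0.713]
wrist_force: [-17.0, -0.7, 12.4]
finger_gap: 0.0311
```

```bash
python3 - <<'E'
from h import *
plan([.5435,.0956,.0483],-.012+np.pi/2)
grab("side","s18")
crop("pics/s18.png",310,250,390,310,"pics/s18d.png")
E
```

```text
t 26.1 p [0.5458 0.0961 0.0477] jawyaw -1.5827 toolx [-0.016  0.002 -1.   ] F [-17.   -0.7  12.4] gap 0.0311 j7 [-0.44  0.92  0.33  1.91 -0.66  0.44 -1.21]
turn units [0.001 0.115 0.013]
shift before turn [-0.0005  0.0005  0.0023]  after turn [-0.0006  0.0005  0.0023]
```

View pics/s18d.png

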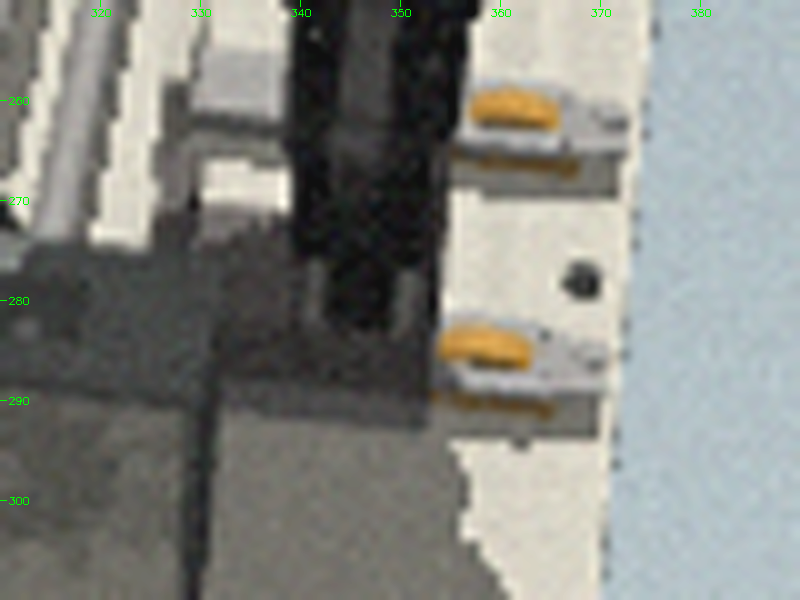

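Firm stop at x=.5458 (17 N), with the brass bump up behind the module at (358,284). Releasing with the jaws part open.

>>> {"op": "send_rows", "data": {"moves": [[0, 0, 0.004, 0, 0, 0, 1], [0, 0, 0.003, 0, 0, 0, 1], [0, 0, 0, 0, 0, 0, 0.45], [0, 0, 0, 0, 0, 0, 0.45], [0, 0, 0, 0, 0, 0, 0.45]]}}

```text
time_s: 26.78
eef_pos: [0.5484, 0.0959, 0.0484]
orientation: [-0.004, 0.708, -0.004, -0.706]
wrist_force: [0.6, 0.1, 0.1]
finger_gap: 0.0466
```

>>> {"op": "send_rows", "data": {"moves": [[-0.02, 0, 0, 0, 0, 0, 0.45], [-0.04, 0, 0, 0, 0, 0, 0.45], [-0.05, 0, 0, 0, 0, 0, 0.2], [-0.03, 0, 0, 0, 0, 0, 0], [0, 0, 0, 0, 0, 0, 0]]}}

```text
time_s: 27.4
eef_pos: [0.5492, 0.096, 0.1904]
orientation: [-0.004, 0.709, -0.004, -0.705]
wrist_force: [-0.3, 0.5, -0.2]
finger_gap: 0.0854
```

```bash
python3 - <<'E'
from h import *
A=[.592,-.193,-.155]
t=loc(A,(-15,0,180));print(t)
plan(t,A[2]+np.pi/2)
grab("side","s19");grab("top","t19")
crop("pics/s19.png",280,130,440,290,"pics/s19d.png")
E
```

```text
[ 0.57717983 -0.1906843   0.18      ]
t 27.4 p [0.5492 0.096  0.1904] jawyaw -1.5821 toolx [ 0.006  0.001 -1.   ] F [-0.3  0.5 -0.2] gap 0.0854 j7 [-0.56  0.71  0.53  1.84 -0.52  0.72 -1.32]
turn units [ 1.029 -0.043  0.01 ]
shift before turn [ 0.0104  0.2864 -0.0311]  after turn [ 0.0104  0.2789 -0.0719]
```

View pics/s19d.png

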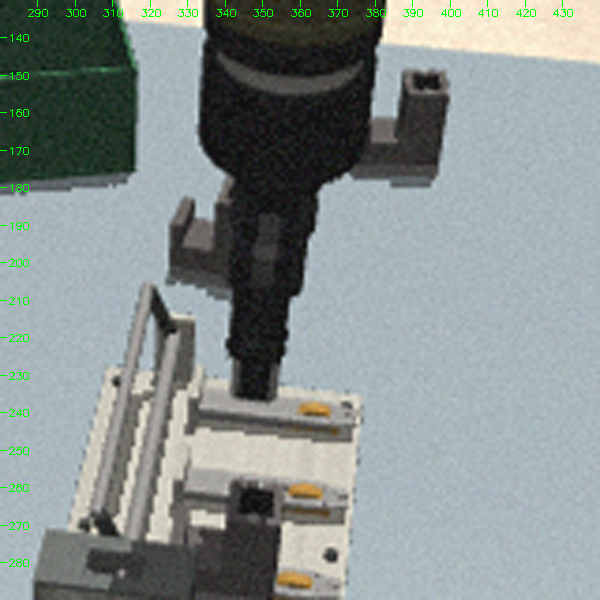

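View pics/t19.png

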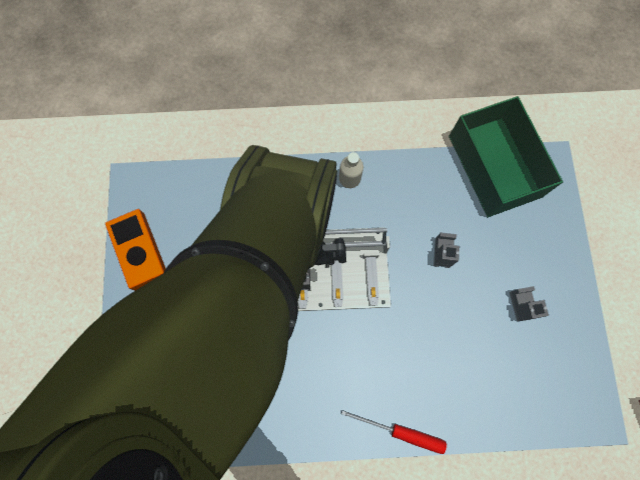

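Module C sits home on the left shoe; A (447,250) and B (527,304) are unmoved. Next is A.

>>> {"op": "send_rows", "data": {"moves": [[0, 0.04, -0.005, 0, 0, 0, 0], [0, 0.06, -0.006, 0, 0, 0, 0], [0, 0.06, -0.007, 0, 0, 0, 0], [0, 0.06, -0.007, 0, 0, 0, 0], [0, 0.045, -0.004, 0.5, 0, 0, 0]]}}

```text
time_s: 28.12
eef_pos: [0.5722, -0.1724, 0.1865]
orientation: [0.03, -0.706, 0.03, 0.707]
wrist_force: [0.2, 0.1, -0.1]
finger_gap: 0.0852
```

>>> {"op": "send_rows", "data": {"moves": [[0.01, 0.02, -0.002, 0.53, 0, 0, 0], [0, 0, 0, 0, 0, 0, 0], [0, 0, 0, 0, 0, 0, 0]]}}

```text
time_s: 28.5
eef_pos: [0.5735, -0.1862, 0.177]
orientation: [0.054, -0.704, 0.052, 0.706]
wrist_force: [0.6, 0.9, 0.6]
finger_gap: 0.0854
```

```bash
python3 - <<'E'
from h import *
A=[.592,-.193,-.155]
t=loc(A,(-15,0,35))
plan(t,A[2]+np.pi/2)
grab("side","s20");grab("top","t20")
crop("pics/s20.png",280,110,440,230,"pics/s20d.png")
crop("pics/t20.png",400,200,560,320,"pics/t20d.png")
E
```

```text
t 28.5 p [ 0.5735 -0.1862  0.177 ] jawyaw -1.7222 toolx [-0.002  0.003 -1.   ] F [0.6 0.9 0.6] gap 0.0854 j7 [-0.03  0.78  0.5   1.71 -0.5   0.78 -1.01]
turn units [0.026 0.015 0.018]
shift before turn [ 0.1419  0.0042 -0.0046]  after turn [ 0.142   0.0039 -0.0043]
```

View pics/s20d.png

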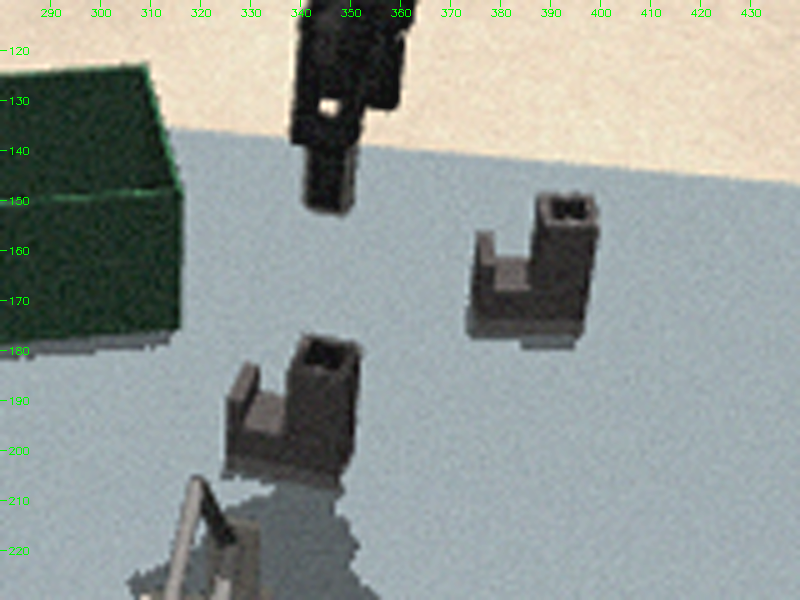

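View pics/t20d.png

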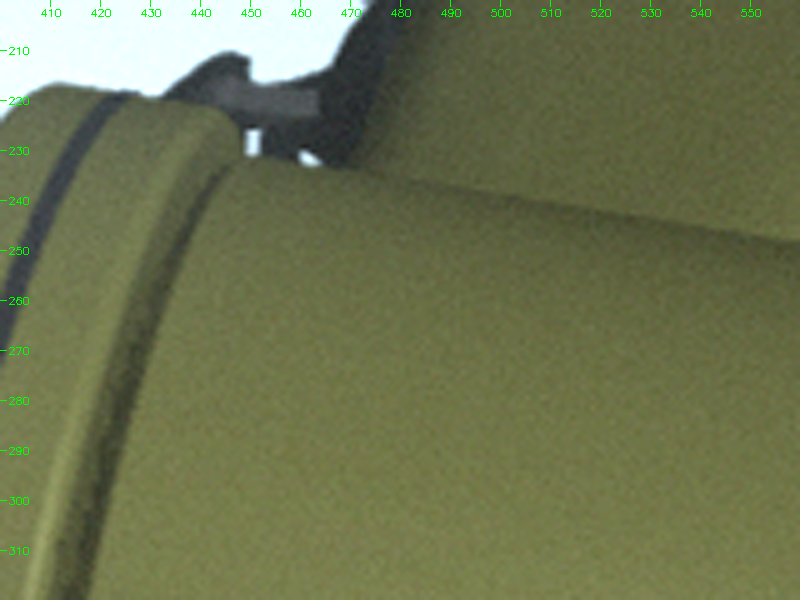

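>>> {"op": "send_rows", "data": {"moves": [[0.015, 0.004, -0.0045, 0.02, 0, 0, 0], [0.03, 0, 0, 0, 0, 0, 0], [0.035, 0, 0, 0, 0, 0, 0], [0.035, 0, 0, 0, 0, 0, 0], [0.027, 0, 0, 0, 0, 0, 0]]}}

```text
time_s: 29.22
eef_pos: [0.5769, -0.1932, 0.0337]
orientation: [0.056, -0.704, 0.055, 0.705]
wrist_force: [-0.1, -0.1, -0.1]
finger_gap: 0.0857
```

>>> {"op": "send_rows", "data": {"moves": [[0, 0, 0, 0, 0, 0, 0], [0, 0, 0, 0, 0, 0, 0.5], [0, 0, 0, 0, 0, 0, 1], [0, 0, 0, 0, 0, 0, 1], [0, 0, 0, 0, 0, 0, 1]]}}

```text
time_s: 29.85
eef_pos: [0.5779, -0.1939, 0.037]
orientation: [-0.056, 0.705, -0.056, -0.704]
wrist_force: [-1.4, 1.4, 6.4]
finger_gap: 0.0314
```

```bash
python3 - <<'E'
from h import *
plan(None,-.012+np.pi/2)
grab("side","s21")
crop("pics/s21.png",280,110,440,230,"pics/s21d.png")
E
```

```text
t 29.85 p [ 0.5779 -0.1939  0.037 ] jawyaw -1.7285 toolx [ 0.002  0.    -1.   ] F [-1.4  1.4  6.4] gap 0.0314 j7 [ 0.05  0.98  0.36  1.75 -0.62  0.52 -0.92]
turn units [-1.044 -0.011  0.002]
```

View pics/s21d.png

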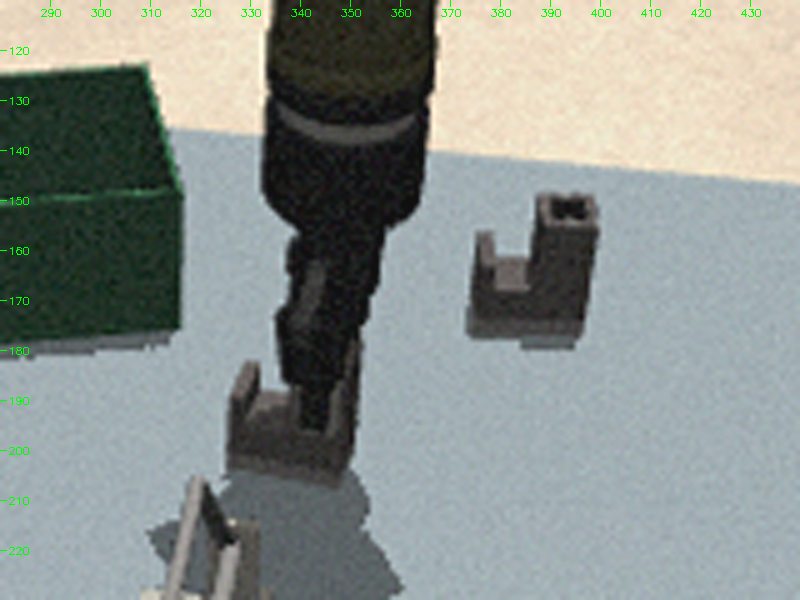

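>>> {"op": "send_rows", "data": {"moves": [[-0.01, 0, 0, 0, 0, 0, 1], [-0.025, 0, 0, 0, 0, 0, 1], [-0.03, 0, 0, 0, 0, 0, 1], [-0.035, 0, 0, -0.52, 0, 0, 1], [-0.01, 0, 0, -0.52, 0, 0, 1]]}}

```text
time_s: 30.52
eef_pos: [0.5781, -0.1949, 0.1485]
orientation: [-0.003, 0.708, -0.004, -0.706]
wrist_force: [-0.2, -0.1, -3.3]
finger_gap: 0.0314
```

```bash
python3 - <<'E'
from h import *
plan([.4435,.0273,.148],-.012+np.pi/2)
E
```

```text
t 30.52 p [ 0.5781 -0.1949  0.1485] jawyaw -1.5815 toolx [ 0.003 -0.002 -1.   ] F [-0.2 -0.1 -3.3] gap 0.0314 j7 [ 0.01  0.82  0.44  1.71 -0.49  0.72 -0.88]
turn units [ 0.009 -0.022 -0.013]
shift before turn [-0.0004 -0.2207  0.1369]  after turn [ 0.0005 -0.2206  0.1372]
```

>>> {"op": "send_rows", "data": {"moves": [[0, -0.03, 0.017, 0, 0, 0, 1], [0, -0.05, 0.03, 0, 0, 0, 1], [0, -0.05, 0.03, 0, 0, 0, 1], [0, -0.05, 0.03, 0, 0, 0, 1], [0, -0.04, 0.03, 0, 0, 0, 1]]}}

```text
time_s: 31.15
eef_pos: [0.4419, 0.0298, 0.1463]
orientation: [0.004, -0.707, 0.004, 0.707]
wrist_force: [1.2, -0.7, -2.8]
finger_gap: 0.0313
```

>>> {"op": "send_rows", "data": {"moves": [[0, 0, 0, 0, 0, 0, 1], [0, 0, 0, 0, 0, 0, 1]]}}

```text
time_s: 31.4
eef_pos: [0.4439, 0.0272, 0.1464]
orientation: [-0.004, 0.708, -0.005, -0.707]
wrist_force: [1.5, 0.1, -2.6]
finger_gap: 0.0319
```

```bash
python3 - <<'E'
from h import *
plan([.4435,.0273,.0493],-.012+np.pi/2)
grab("side","s22")
crop("pics/s22.png",300,180,460,300,"pics/s22d.png")
E
```

```text
t 31.4 p [0.4439 0.0272 0.1464] jawyaw -1.5836 toolx [ 0.002 -0.001 -1.   ] F [ 1.5  0.1 -2.6] gap 0.0319 j7 [-0.4   0.66  0.38  2.2  -0.64  0.39 -1.08]
turn units [-0.006 -0.012 -0.004]
shift before turn [ 0.0971 -0.0001  0.0005]  after turn [ 0.0971 -0.0001  0.0004]
```

View pics/s22d.png

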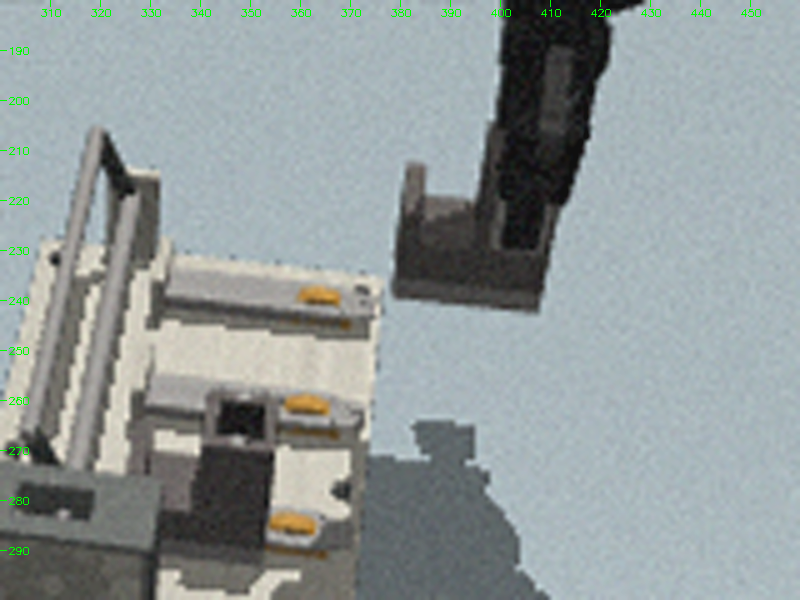

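```bash
python3 - <<'E'
from h import *
for u,v in((393,297),(540,312)): print(onz("side",300+u/5,180+v/5,.1095)+[.0037,-.0011,0])
E
```

```text
[0.48921446 0.04347152 0.1095    ]
[0.42918255 0.0430097  0.1095    ]
```

>>> {"op": "send_rows", "data": {"moves": [[0.02, 0, 0.002, 0, 0, 0, 1], [0.03, 0, 0, 0, 0, 0, 1], [0.03, 0, 0, 0, 0, 0, 1], [0.017, 0, 0, 0, 0, 0, 1], [0, 0, 0, 0, 0, 0, 1]]}}

```text
time_s: 32.08
eef_pos: [0.4416, 0.0262, 0.0481]
orientation: [0.005, -0.707, 0.006, 0.707]
wrist_force: [-0.1, 0.1, -2.9]
finger_gap: 0.0316
```

>>> {"op": "send_rows", "data": {"moves": [[0, 0, 0, 0, 0, 0, 1], [0, 0, -0.005, 0, 0, 0, 1], [0, 0, -0.006, 0, 0, 0, 1], [0, 0, -0.006, 0, 0, 0, 1]]}}

```text
time_s: 32.58
eef_pos: [0.4591, 0.0276, 0.0493]
orientation: [-0.004, 0.708, -0.004, -0.707]
wrist_force: [0.5, -0.1, -2.6]
finger_gap: 0.0313
```

```bash
python3 - <<'E'
from h import *
plan([.5455,.0261,.0491],-.012+np.pi/2)
grab("side","s23")
crop("pics/s23.png",310,220,410,295,"pics/s23d.png")
E
```

```text
t 32.58 p [0.4591 0.0276 0.0493] jawyaw -1.5832 toolx [ 0.001  0.    -1.   ] F [ 0.5 -0.1 -2.6] gap 0.0313 j7 [-0.24  0.84  0.14  2.2  -0.77  0.15 -0.97]
turn units [-0.003 -0.008  0.   ]
shift before turn [ 0.0003  0.0005 -0.0864]  after turn [ 0.0002  0.0005 -0.0864]
```

View pics/s23d.png

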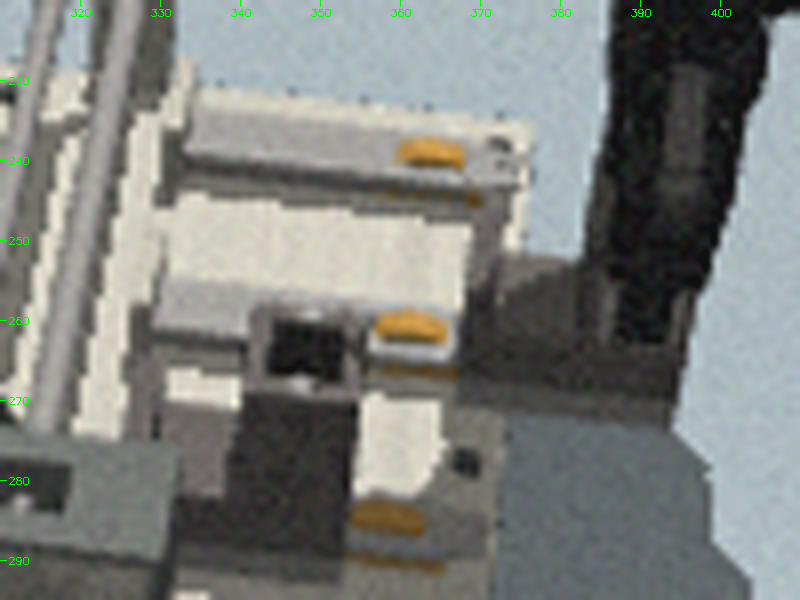

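Engaging cleanly with no contact force; sliding on.

>>> {"op": "send_rows", "data": {"moves": [[0, 0.0003, -0.006, 0, 0, 0, 1], [0, 0, -0.006, 0, 0, 0, 1], [0, 0, -0.006, 0, 0, 0, 1], [0, 0, -0.006, 0, 0, 0, 1], [0, 0, -0.006, 0, 0, 0, 1]]}}

```text
time_s: 33.25
eef_pos: [0.4886, 0.0268, 0.049]
orientation: [-0.005, 0.707, -0.004, -0.707]
wrist_force: [-1.0, -0.4, -0.6]
finger_gap: 0.0318
```

>>> {"op": "send_rows", "data": {"moves": [[0, 0.0003, -0.008, 0, 0, 0, 1], [0, 0, -0.008, 0, 0, 0, 1], [0, 0, -0.008, 0, 0, 0, 1], [0, 0, -0.008, 0, 0, 0, 1], [0, 0, -0.008, 0, 0, 0, 1]]}}

```text
time_s: 33.88
eef_pos: [0.5286, 0.026, 0.049]
orientation: [0.005, -0.707, 0.004, 0.707]
wrist_force: [-0.9, -0.7, -1.0]
finger_gap: 0.0314
```

>>> {"op": "send_rows", "data": {"moves": [[0, 0, -0.004, 0, 0, 0, 1], [0, 0, -0.004, 0, 0, 0, 1], [0, 0, -0.003, 0, 0, 0, 1], [0, 0, -0.003, 0, 0, 0, 1], [0, 0, -0.003, 0, 0, 0, 1]]}}

```text
time_s: 34.5
eef_pos: [0.5437, 0.0259, 0.0487]
orientation: [0.005, -0.706, 0.004, 0.708]
wrist_force: [-5.1, 0.2, -0.5]
finger_gap: 0.0313
```

>>> {"op": "send_rows", "data": {"moves": [[0, 0, -0.003, 0, 0, 0, 1], [0, 0, -0.003, 0, 0, 0, 1], [0, 0, -0.003, 0, 0, 0, 1], [0, 0, 0, 0, 0, 0, 1]]}}

```text
time_s: 35.0
eef_pos: [0.544, 0.0259, 0.0487]
orientation: [0.006, -0.7, 0.004, 0.714]
wrist_force: [-18.4, 0.1, 15.0]
finger_gap: 0.0313
```

```bash
python3 - <<'E'
from h import *
plan([.5455,.0261,.0491],-.012+np.pi/2)
grab("side","s24")
crop("pics/s24.png",310,220,410,295,"pics/s24d.png")
E
```

```text
t 35.0 p [0.544  0.0259 0.0487] jawyaw -1.5849 toolx [-0.019  0.003 -1.   ] F [-18.4   0.1  15. ] gap 0.0313 j7 [-0.32  0.91  0.33  1.93 -0.69  0.43 -1.05]
turn units [-0.015  0.135  0.022]
shift before turn [-0.0004 -0.0002 -0.0015]  after turn [-0.0004 -0.0002 -0.0015]
```

View pics/s24d.png

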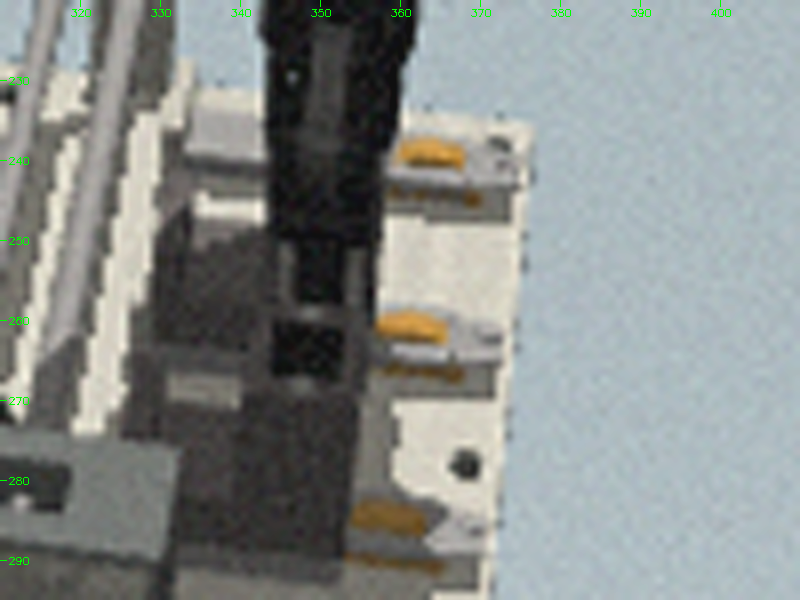

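>>> {"op": "send_rows", "data": {"moves": [[0, 0, 0.006, 0, 0, 0, 1], [0, 0, 0.004, 0, 0, 0, 1], [0, 0, 0, 0, 0, 0, 0.45], [0, 0, 0, 0, 0, 0, 0.45], [0, 0, 0, 0, 0, 0, 0.45]]}}

```text
time_s: 35.67
eef_pos: [0.5451, 0.0257, 0.0492]
orientation: [-0.004, 0.708, -0.005, -0.706]
wrist_force: [0.1, -0.3, 0.3]
finger_gap: 0.047
```

>>> {"op": "send_rows", "data": {"moves": [[-0.02, 0, 0, 0, 0, 0, 0.45], [-0.04, 0, 0, 0, 0, 0, 0.45], [-0.05, 0, 0, 0, 0, 0, 0.2], [-0.03, 0, 0, 0, 0, 0, 0], [0, 0, 0, 0, 0, 0, 0]]}}

```text
time_s: 36.3
eef_pos: [0.5461, 0.0256, 0.1913]
orientation: [-0.005, 0.709, -0.004, -0.705]
wrist_force: [0.0, 0.2, -1.1]
finger_gap: 0.0854
```

```bash
python3 - <<'E'
from h import *
B=[.4772,-.339,.115]
t=loc(B,(-15,0,180));print(t)
plan(t,B[2]+np.pi/2)
grab("side","s25");grab("top","t25")
crop("pics/s25.png",280,130,440,290,"pics/s25d.png")
crop("pics/t25.png",420,220,580,340,"pics/t25d.png")
E
```

```text
[ 0.46229908 -0.3407212   0.18      ]
t 36.3 p [0.5461 0.0256 0.1913] jawyaw -1.5834 toolx [ 0.006  0.    -1.   ] F [ 0.   0.2 -1.1] gap 0.0854 j7 [-0.45  0.7   0.55  1.87 -0.54  0.71 -1.17]
turn units [-0.914 -0.042 -0.001]
shift before turn [0.0108 0.3674 0.0792]  after turn [0.0113 0.3543 0.1252]
```

View pics/s25d.png

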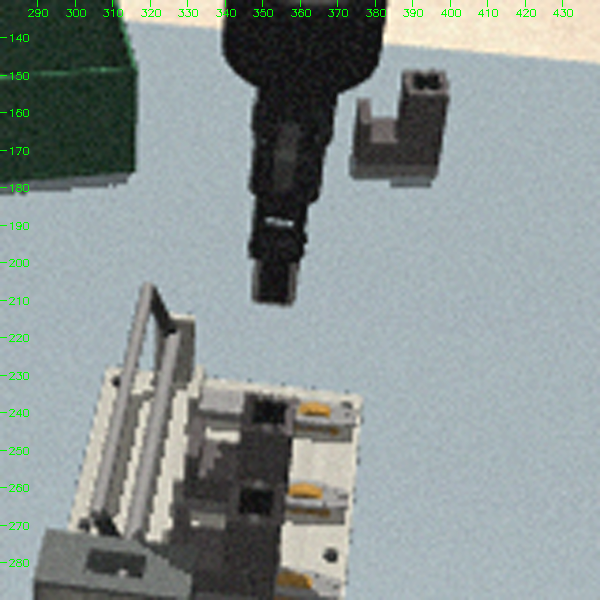

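View pics/t25d.png

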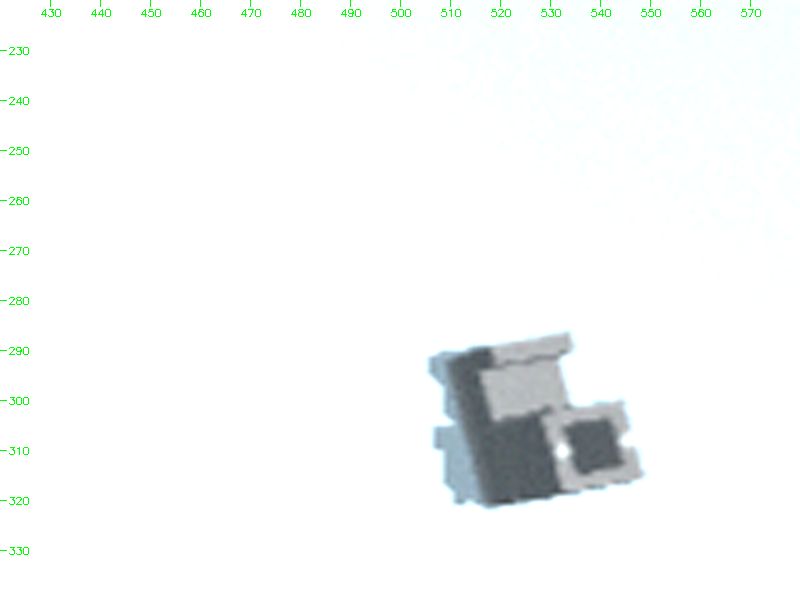

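Both modules home; B unmoved at (527,303).

>>> {"op": "send_rows", "data": {"moves": [[0, 0.035, 0.007, 0, 0, 0, 0], [0, 0.055, 0.012, 0, 0, 0, 0], [0, 0.06, 0.013, 0, 0, 0, 0], [0, 0.06, 0.013, 0, 0, 0, 0], [0, 0.06, 0.013, 0, 0, 0, 0]]}}

```text
time_s: 37.02
eef_pos: [0.4815, -0.2447, 0.1874]
orientation: [0.005, -0.706, 0.004, 0.708]
wrist_force: [1.3, -0.7, -0.1]
finger_gap: 0.0851
```

>>> {"op": "send_rows", "data": {"moves": [[0, 0.055, 0.012, 0, 0, 0, 0], [0, 0.042, 0.009, 0, 0, 0, 0], [0.01, 0, 0, -0.46, 0, 0, 0], [0, 0, 0, -0.46, 0, 0, 0], [0, 0, 0, 0, 0, 0, 0]]}}

```text
time_s: 37.65
eef_pos: [0.4597, -0.3397, 0.1774]
orientation: [-0.04, -0.705, -0.041, 0.707]
wrist_force: [-0.4, -0.5, -0.6]
finger_gap: 0.0853
```

```bash
python3 - <<'E'
from h import *
B=[.4772,-.339,.115]
t=loc(B,(-15,0,35))
plan(t,B[2]+np.pi/2)
grab("side","s26")
crop("pics/s26.png",300,80,460,200,"pics/s26d.png")
E
```

```text
t 37.65 p [ 0.4597 -0.3397  0.1774] jawyaw -1.456 toolx [-0.002  0.002 -1.   ] F [-0.4 -0.5 -0.6] gap 0.0853 j7 [ 0.32  0.73  0.41  1.8  -0.43  0.7  -0.49]
turn units [-0.002  0.012  0.016]
shift before turn [ 0.1424  0.0017 -0.0027]  after turn [ 0.1424  0.0013 -0.0024]
```

View pics/s26d.png

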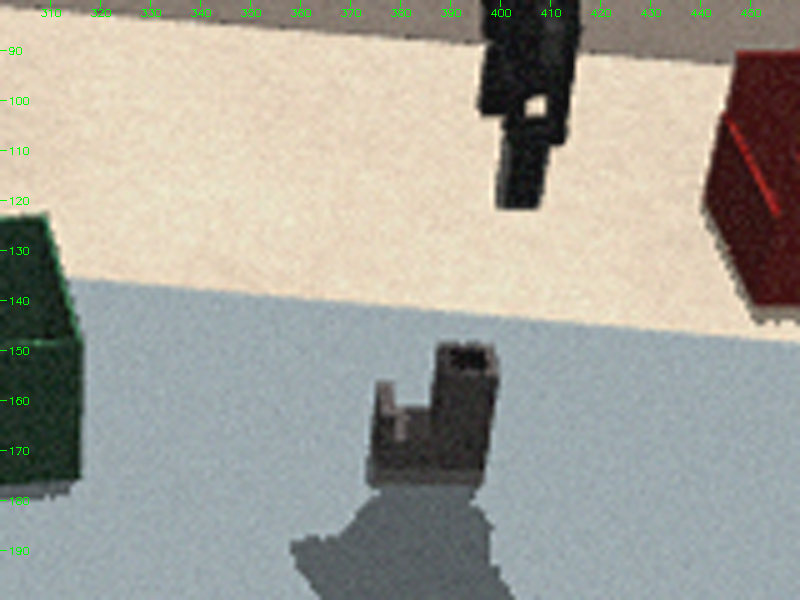

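>>> {"op": "send_rows", "data": {"moves": [[0.015, 0.0015, -0.0025, 0, 0, 0, 0], [0.03, 0, 0, 0, 0, 0, 0], [0.035, 0, 0, 0, 0, 0, 0], [0.035, 0, 0, 0, 0, 0, 0], [0.027, 0, 0, 0, 0, 0, 0]]}}

```text
time_s: 38.33
eef_pos: [0.4626, -0.3406, 0.0344]
orientation: [-0.04, -0.705, -0.041, 0.707]
wrist_force: [-0.1, -0.4, 0.5]
finger_gap: 0.0853
```

>>> {"op": "send_rows", "data": {"moves": [[0, 0, 0, 0, 0, 0, 0], [0, 0, 0, 0, 0, 0, 0.5], [0, 0, 0, 0, 0, 0, 1], [0, 0, 0, 0, 0, 0, 1], [0, 0, 0, 0, 0, 0, 1]]}}

```text
time_s: 38.95
eef_pos: [0.4636, -0.3416, 0.038]
orientation: [0.041, 0.706, 0.041, -0.705]
wrist_force: [0.8, 1.4, 6.5]
finger_gap: 0.0312
```

```bash
python3 - <<'E'
from h import *
plan(None,-.012+np.pi/2)
grab("side","s27")
crop("pics/s27.png",300,80,460,200,"pics/s27d.png")
E
```

```text
t 38.95 p [ 0.4636 -0.3416  0.038 ] jawyaw -1.4552 toolx [ 0.001 -0.001 -1.   ] F [0.8 1.4 6.5] gap 0.0312 j7 [ 0.41  0.94  0.26  1.86 -0.53  0.42 -0.4 ]
turn units [ 0.914 -0.01  -0.006]
```

View pics/s27d.png

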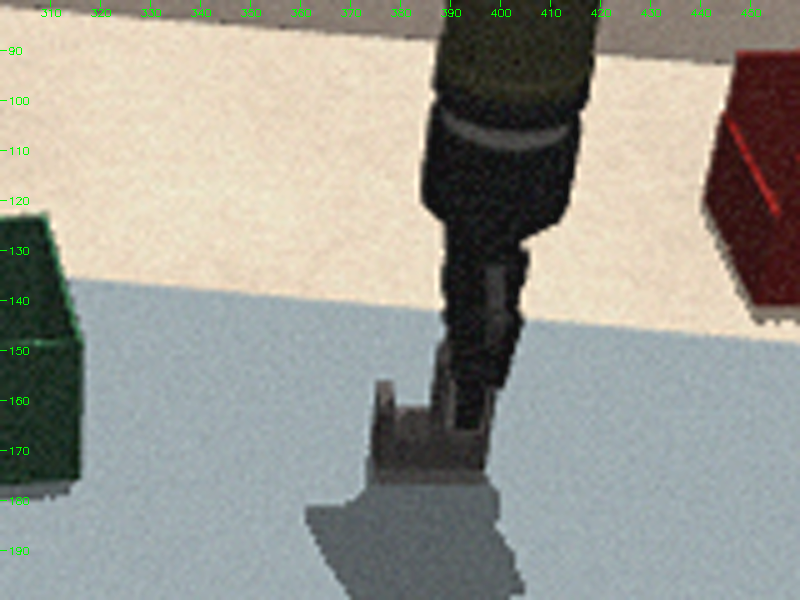

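>>> {"op": "send_rows", "data": {"moves": [[-0.01, 0, 0, 0, 0, 0, 1], [-0.025, 0, 0, 0, 0, 0, 1], [-0.03, 0, 0, 0, 0, 0, 1], [-0.035, 0, 0, 0.45, 0, 0, 1], [-0.01, 0, 0, 0.46, 0, 0, 1]]}}

```text
time_s: 39.62
eef_pos: [0.4637, -0.3421, 0.1494]
orientation: [-0.004, 0.708, -0.006, -0.706]
wrist_force: [0.2, -0.3, -2.8]
finger_gap: 0.0315
```

```bash
python3 - <<'E'
from h import *
plan([.4425,-.043,.148],-.012+np.pi/2)
E
```

```text
t 39.62 p [ 0.4637 -0.3421  0.1494] jawyaw -1.5844 toolx [ 0.003 -0.002 -1.   ] F [ 0.2 -0.3 -2.8] gap 0.0315 j7 [ 0.31  0.78  0.43  1.82 -0.5   0.65 -0.55]
turn units [-0.011 -0.02  -0.014]
shift before turn [ 0.0008 -0.2988  0.0253]  after turn [ 0.0014 -0.2988  0.0248]
```

>>> {"op": "send_rows", "data": {"moves": [[0, -0.035, 0.003, 0, 0, 0, 1], [0, -0.055, 0.005, 0, 0, 0, 1], [0, -0.055, 0.005, 0, 0, 0, 1], [0, -0.055, 0.005, 0, 0, 0, 1], [0, -0.055, 0.004, 0, 0, 0, 1]]}}

```text
time_s: 40.25
eef_pos: [0.4437, -0.0843, 0.1474]
orientation: [-0.004, 0.707, -0.004, -0.707]
wrist_force: [1.7, 0.5, -0.8]
finger_gap: 0.0312
```

>>> {"op": "send_rows", "data": {"moves": [[0, -0.044, 0.003, 0, 0, 0, 1], [0, 0, 0, 0, 0, 0, 1], [0, 0, 0, 0, 0, 0, 1]]}}

```text
time_s: 40.62
eef_pos: [0.4417, -0.0427, 0.1473]
orientation: [-0.004, 0.707, -0.004, -0.707]
wrist_force: [0.4, 0.5, -1.6]
finger_gap: 0.0314
```

```bash
python3 - <<'E'
from h import *
plan([.4425,-.043,.0503],-.012+np.pi/2)
grab("side","s28")
crop("pics/s28.png",300,160,460,280,"pics/s28d.png")
E
```

```text
t 40.62 p [ 0.4417 -0.0427  0.1473] jawyaw -1.5823 toolx [ 0.001 -0.001 -1.   ] F [ 0.4  0.5 -1.6] gap 0.0314 j7 [-0.26  0.66  0.41  2.2  -0.67  0.4  -0.89]
turn units [ 0.004 -0.007 -0.005]
shift before turn [ 0.097   0.0003 -0.0007]  after turn [ 0.097   0.0003 -0.0008]
```

View pics/s28d.png

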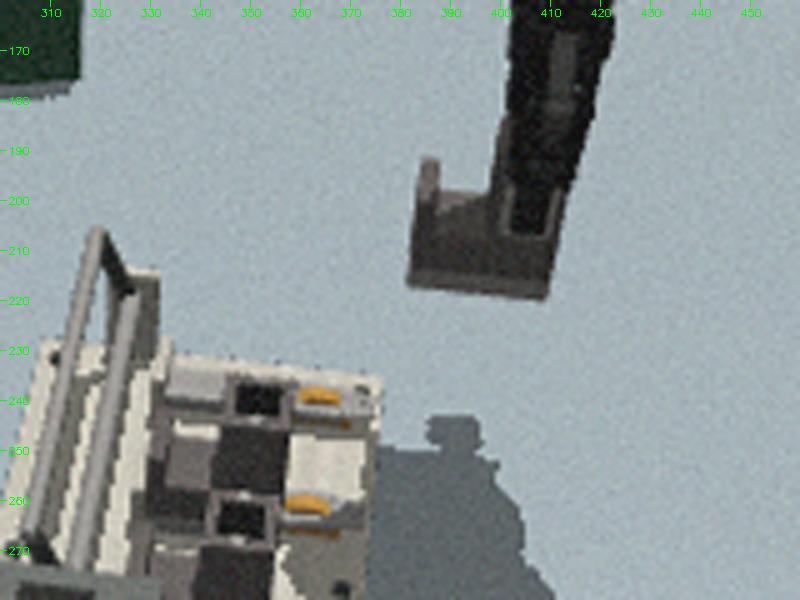

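>>> {"op": "send_rows", "data": {"moves": [[0.02, 0.0003, 0.001, 0, 0, 0, 1], [0.03, 0, 0, 0, 0, 0, 1], [0.03, 0, 0, 0, 0, 0, 1], [0.0165, 0, 0, 0, 0, 0, 1], [0, 0, 0, 0, 0, 0, 1]]}}

```text
time_s: 41.3
eef_pos: [0.4401, -0.0441, 0.0497]
orientation: [0.005, -0.707, 0.005, 0.708]
wrist_force: [-1.2, -0.2, -2.4]
finger_gap: 0.0313
```

>>> {"op": "send_rows", "data": {"moves": [[0, 0, 0, 0, 0, 0, 1], [0, 0, -0.005, 0, 0, 0, 1], [0, 0, -0.006, 0, 0, 0, 1], [0, 0, -0.006, 0, 0, 0, 1]]}}

```text
time_s: 41.8
eef_pos: [0.4584, -0.0425, 0.0508]
orientation: [-0.004, 0.707, -0.004, -0.707]
wrist_force: [-0.0, 0.4, -3.1]
finger_gap: 0.0313
```

```bash
python3 - <<'E'
from h import *
plan([.545,-.0441,.0502],-.012+np.pi/2)
grab("side","s29")
crop("pics/s29.png",310,210,410,285,"pics/s29d.png")
E
```

```text
t 41.8 p [ 0.4584 -0.0425  0.0508] jawyaw -1.5817 toolx [ 0.001 -0.    -1.   ] F [-0.   0.4 -3.1] gap 0.0313 j7 [-0.1   0.84  0.15  2.19 -0.81  0.16 -0.77]
turn units [ 0.008 -0.008 -0.001]
shift before turn [ 0.0007  0.0007 -0.0866]  after turn [ 0.0006  0.0006 -0.0866]
```

View pics/s29d.png

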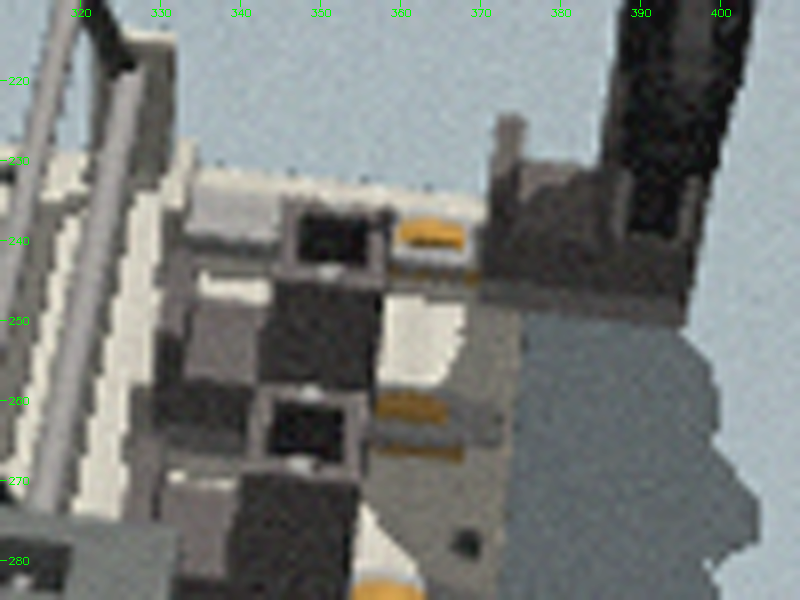

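>>> {"op": "send_rows", "data": {"moves": [[0.0006, 0.0003, -0.006, 0, 0, 0, 1], [0, 0, -0.006, 0, 0, 0, 1], [0, 0, -0.006, 0, 0, 0, 1], [0, 0, -0.006, 0, 0, 0, 1], [0, 0, -0.006, 0, 0, 0, 1]]}}

```text
time_s: 42.48
eef_pos: [0.488, -0.0432, 0.0499]
orientation: [-0.004, 0.707, -0.004, -0.707]
wrist_force: [-1.0, -0.6, -0.1]
finger_gap: 0.0311
```

>>> {"op": "send_rows", "data": {"moves": [[0, 0.0003, -0.008, 0, 0, 0, 1], [0, 0, -0.008, 0, 0, 0, 1], [0, 0, -0.008, 0, 0, 0, 1], [0, 0, -0.008, 0, 0, 0, 1], [0, 0, -0.008, 0, 0, 0, 1]]}}

```text
time_s: 43.1
eef_pos: [0.5279, -0.0439, 0.0498]
orientation: [0.004, -0.707, 0.004, 0.707]
wrist_force: [-1.0, 0.5, -1.1]
finger_gap: 0.031
```

>>> {"op": "send_rows", "data": {"moves": [[0, 0, -0.004, 0, 0, 0, 1], [0, 0, -0.004, 0, 0, 0, 1], [0, 0, -0.003, 0, 0, 0, 1], [0, 0, -0.003, 0, 0, 0, 1], [0, 0, -0.003, 0, 0, 0, 1]]}}

```text
time_s: 43.72
eef_pos: [0.544, -0.0441, 0.0497]
orientation: [0.004, -0.707, 0.004, 0.708]
wrist_force: [-3.3, 0.5, -0.9]
finger_gap: 0.0313
```

>>> {"op": "send_rows", "data": {"moves": [[0, 0, -0.003, 0, 0, 0, 1], [0, 0, -0.003, 0, 0, 0, 1], [0, 0, -0.003, 0, 0, 0, 1], [0, 0, 0, 0, 0, 0, 1]]}}

```text
time_s: 44.22
eef_pos: [0.5443, -0.044, 0.0496]
orientation: [0.006, -0.701, 0.003, 0.713]
wrist_force: [-16.4, 0.1, 14.0]
finger_gap: 0.0311
```

```bash
python3 - <<'E'
from h import *
plan([.545,-.0441,.0502],-.012+np.pi/2)
grab("side","s30")
crop("pics/s30.png",310,210,410,285,"pics/s30d.png")
E
```

```text
t 44.23 p [ 0.5443 -0.044   0.0496] jawyaw -1.584 toolx [-0.016  0.004 -1.   ] F [-16.4   0.1  14. ] gap 0.0311 j7 [-0.21  0.92  0.37  1.93 -0.73  0.45 -0.88]
turn units [-0.009  0.118  0.025]
shift before turn [-0.0006  0.0001 -0.0007]  after turn [-0.0006  0.0001 -0.0007]
```

View pics/s30d.png

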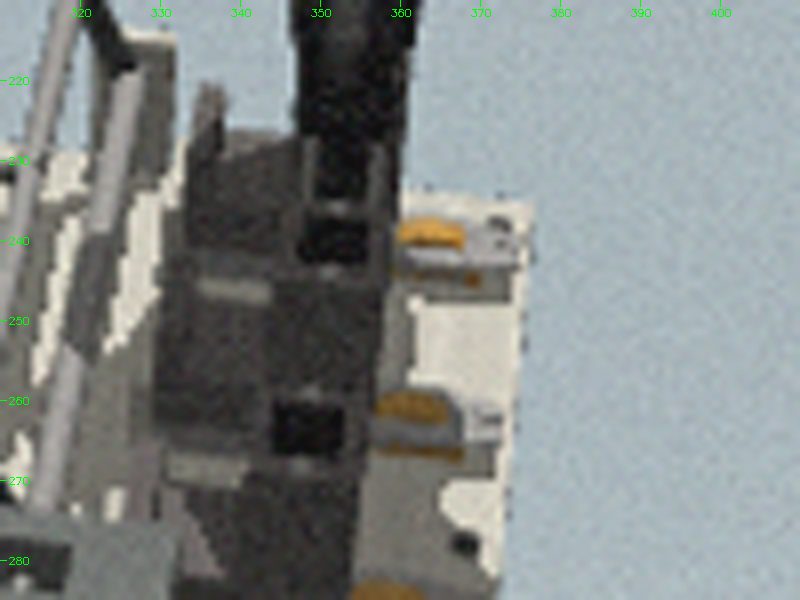

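>>> {"op": "send_rows", "data": {"moves": [[0, 0, 0.006, 0, 0, 0, 1], [0, 0, 0.004, 0, 0, 0, 1], [0, 0, 0, 0, 0, 0, 0.45], [0, 0, 0, 0, 0, 0, 0.45], [0, 0, 0, 0, 0, 0, 0.45]]}}

```text
time_s: 44.9
eef_pos: [0.5443, -0.0442, 0.0501]
orientation: [-0.004, 0.708, -0.004, -0.707]
wrist_force: [-0.1, 0.1, -0.1]
finger_gap: 0.0472
```

>>> {"op": "send_rows", "data": {"moves": [[-0.02, 0, 0, 0, 0, 0, 0.45], [-0.04, 0, 0, 0, 0, 0, 0.45], [-0.05, 0, 0, 0, 0, 0, 0.2], [-0.03, 0, 0, 0, 0, 0, 0], [0, 0, 0, 0, 0, 0, 0]]}}

```text
time_s: 45.52
eef_pos: [0.5453, -0.0446, 0.1921]
orientation: [-0.004, 0.709, -0.004, -0.705]
wrist_force: [0.2, -1.0, 0.3]
finger_gap: 0.0854
```

```bash
python3 - <<'E'
from h import *
plan([.4674,.3081,.19],-.2614)
grab("side","s31");grab("top","t31")
crop("pics/s31.png",280,190,400,310,"pics/s31d.png")
E
```

```text
t 45.52 p [ 0.5453 -0.0446  0.1921] jawyaw -1.582 toolx [ 0.005 -0.001 -1.   ] F [ 0.2 -1.   0.3] gap 0.0854 j7 [-0.34  0.71  0.58  1.87 -0.57  0.72 -1.01]
turn units [-9.458 -0.031 -0.029]
shift before turn [ 0.0015 -0.3518  0.0818]  after turn [ 0.0021 -0.1664 -0.3206]
```

View pics/s31d.png

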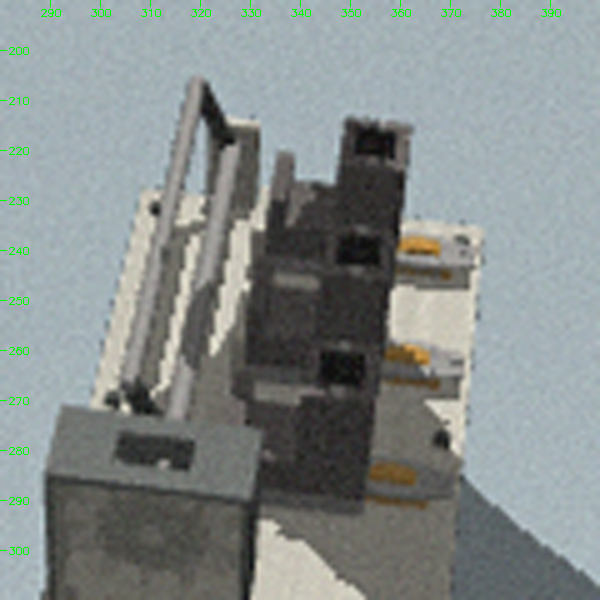

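View pics/t31.png

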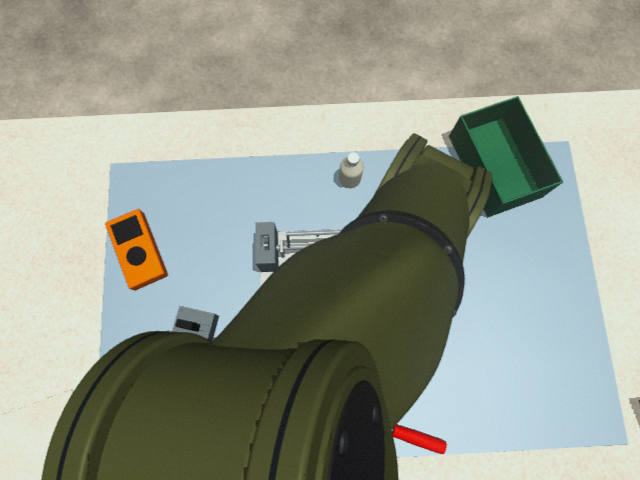

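All three modules are home side by side, with the bumps up behind them. Fetching the tool again.

>>> {"op": "send_rows", "data": {"moves": [[0, -0.035, 0.008, 0, 0, 0, 0], [0, -0.055, 0.013, 0, 0, 0, 0], [0, -0.06, 0.014, 0, 0, 0, 0], [0, -0.06, 0.014, 0, 0, 0, 0], [0, -0.06, 0.014, 0, 0, 0, 0]]}}

```text
time_s: 46.25
eef_pos: [0.4822, 0.2282, 0.1884]
orientation: [0.004, -0.706, 0.005, 0.708]
wrist_force: [0.9, 0.1, 0.7]
finger_gap: 0.0856
```

>>> {"op": "send_rows", "data": {"moves": [[0, -0.05, 0.012, -0.4, 0, 0, 0], [0, -0.03, 0.007, -0.9, 0, 0, 0], [0, 0, 0, -0.95, 0, 0, 0], [0, 0, 0, -0.95, 0, 0, 0], [0, 0, 0, -0.95, 0, 0, 0]]}}

```text
time_s: 46.88
eef_pos: [0.4628, 0.3061, 0.1882]
orientation: [-0.2, -0.677, -0.199, 0.679]
wrist_force: [-0.2, 0.5, -0.0]
finger_gap: 0.0859
```

>>> {"op": "send_rows", "data": {"moves": [[0, 0, 0, -0.95, 0, 0, 0], [0, 0, 0, -0.95, 0, 0, 0], [0, 0, 0, -0.95, 0, 0, 0], [0, 0, 0, -0.95, 0, 0, 0], [0, 0, 0, -0.95, 0, 0, 0]]}}

```text
time_s: 47.5
eef_pos: [0.4628, 0.3059, 0.1882]
orientation: [-0.409, -0.575, -0.41, 0.577]
wrist_force: [-0.1, 0.2, 0.7]
finger_gap: 0.0853
```

>>> {"op": "send_rows", "data": {"moves": [[0, 0, 0, -0.55, 0, 0, 0], [0, 0, 0, 0, 0, 0, 0]]}}

```text
time_s: 47.75
eef_pos: [0.463, 0.3059, 0.1886]
orientation: [-0.43, -0.56, -0.43, 0.562]
wrist_force: [-0.2, 0.1, -0.4]
finger_gap: 0.0854
```

```bash
python3 - <<'E'
from h import *
plan([.4674,.3081,.053],-.2614)
E
```

```text
t 47.75 p [0.463  0.3059 0.1886] jawyaw -0.2636 toolx [-0.003 -0.001 -1.   ] F [-0.2  0.1 -0.4] gap 0.0854 j7 [-0.83  0.67  0.28  1.84 -0.28  0.67 -0.65]
turn units [-0.016  0.011  0.016]
shift before turn [ 0.1355  0.004  -0.0034]  after turn [ 0.1356  0.0037 -0.0032]
```

>>> {"op": "send_rows", "data": {"moves": [[0.02, 0.004, -0.0033, 0, 0, 0, 0], [0.03, 0, 0, 0, 0, 0, 0], [0.035, 0, 0, 0, 0, 0, 0], [0.03, 0, 0, 0, 0, 0, 0], [0.021, 0, 0, 0, 0, 0, 0]]}}

```text
time_s: 48.38
eef_pos: [0.4674, 0.3078, 0.0507]
orientation: [-0.43, -0.56, -0.43, 0.563]
wrist_force: [-0.5, 0.1, -0.7]
finger_gap: 0.0855
```

>>> {"op": "send_rows", "data": {"moves": [[0, 0, 0, 0, 0, 0, 0.5], [0, 0, 0, 0, 0, 0, 1], [0, 0, 0, 0, 0, 0, 1], [0, 0, 0, 0, 0, 0, 1], [0, 0, 0, 0, 0, 0, 1]]}}

```text
time_s: 49.0
eef_pos: [0.469, 0.3088, 0.0547]
orientation: [0.43, 0.562, 0.43, -0.561]
wrist_force: [-0.5, -0.6, 4.9]
finger_gap: 0.0131
```

```bash
python3 - <<'E'
from h import *
plan(None,-.2614)
E
```

```text
t 49.0 p [0.469  0.3088 0.0547] jawyaw -0.2627 toolx [ 0.001  0.001 -1.   ] F [-0.5 -0.6  4.9] gap 0.0131 j7 [-0.76  0.89  0.17  1.9  -0.36  0.39 -0.59]
turn units [-0.01  -0.009 -0.007]
```

>>> {"op": "send_rows", "data": {"moves": [[-0.01, 0, 0, 0, 0, 0, 1], [-0.02, 0, 0, 0, 0, 0, 1], [-0.03, 0, 0, 0, 0, 0, 1], [-0.035, 0, 0, -0.88, 0, 0, 1], [-0.035, 0, 0, -0.9, 0, 0, 1]]}}

```text
time_s: 49.62
eef_pos: [0.4682, 0.3082, 0.1853]
orientation: [-0.498, -0.502, -0.497, 0.503]
wrist_force: [0.1, 0.9, -0.0]
finger_gap: 0.0134
```

```bash
python3 - <<'E'
from h import *
plan([.6115,.1603,.18],-.013)
E
```

```text
t 49.62 p [0.4682 0.3082 0.1853] jawyaw -0.0101 toolx [ 0.    -0.001 -1.   ] F [ 0.1  0.9 -0. ] gap 0.0134 j7 [-0.79  0.67  0.21  1.82 -0.21  0.66 -0.47]
turn units [ 0.021  0.004 -0.   ]
shift before turn [0.0054 0.1448 0.1464]  after turn [0.0053 0.1452 0.146 ]
```

>>> {"op": "send_rows", "data": {"moves": [[0, 0.03, 0.03, 0, 0, 0, 1], [0, 0.045, 0.045, 0, 0, 0, 1], [0, 0.045, 0.045, 0, 0, 0, 1], [0.005, 0.03, 0.025, 0, 0, 0, 1], [0.005, 0.003, 0.001, 0, 0, 0, 1]]}}

```text
time_s: 50.25
eef_pos: [0.6202, 0.1572, 0.1743]
orientation: [-0.496, -0.505, -0.494, 0.505]
wrist_force: [-0.1, 0.0, -0.1]
finger_gap: 0.0138
```

>>> {"op": "send_rows", "data": {"moves": [[0, 0, 0, 0, 0, 0, 1], [0, 0, 0, 0, 0, 0, 1]]}}

```text
time_s: 50.5
eef_pos: [0.6166, 0.1639, 0.174]
orientation: [-0.497, -0.503, -0.498, 0.503]
wrist_force: [-0.4, -0.2, -0.8]
finger_gap: 0.0133
```

```bash
python3 - <<'E'
from h import *
plan([.619,.1603,.1275],-.013)
grab("side","s32")
crop("pics/s32.png",285,235,345,295,"pics/s32d.png")
E
```

```text
t 50.5 p [0.6166 0.1639 0.174 ] jawyaw -0.0115 toolx [-0.001  0.001 -1.   ] F [-0.4 -0.2 -0.8] gap 0.0133 j7 [-0.42  0.78  0.17  1.59 -0.17  0.79 -0.19]
turn units [ 0.01  -0.008  0.008]
shift before turn [0.0465 0.0025 0.0036]  after turn [0.0465 0.0025 0.0035]
```

View pics/s32d.png

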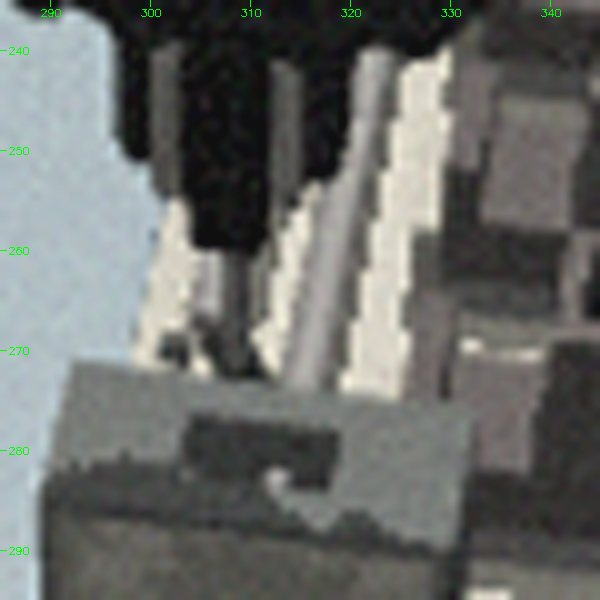

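>>> {"op": "send_rows", "data": {"moves": [[0.006, 0.001, 0.0036, 0, 0, 0, 1], [0.01, 0, 0, 0, 0, 0, 1], [0.012, 0, 0, 0, 0, 0, 1], [0.012, 0, 0, 0, 0, 0, 1], [0.0063, 0, 0, 0, 0, 0, 1]]}}

```text
time_s: 51.18
eef_pos: [0.6181, 0.1582, 0.1262]
orientation: [-0.496, -0.503, -0.497, 0.504]
wrist_force: [0.5, -0.3, -0.2]
finger_gap: 0.0131
```

>>> {"op": "send_rows", "data": {"moves": [[0, 0, 0, 0, 0, 0, 1], [0, -0.003, 0, 0, 0, 0, 1], [0, -0.003, 0, 0, 0, 0, 1]]}}

```text
time_s: 51.55
eef_pos: [0.6135, 0.1585, 0.1281]
orientation: [0.497, 0.504, 0.496, -0.503]
wrist_force: [2.8, 0.3, -2.5]
finger_gap: 0.0138
```

>>> {"op": "send_rows", "data": {"moves": [[0, -0.003, -0.001, 0, 0, 0, 1], [0, -0.003, 0, 0, 0, 0, 1], [0, -0.003, 0, 0, 0, 0, 1], [0, -0.003, 0, 0, 0, 0, 1], [0, -0.002, 0, 0, 0, 0, 1]]}}

```text
time_s: 52.18
eef_pos: [0.6024, 0.1597, 0.129]
orientation: [0.498, 0.506, 0.494, -0.501]
wrist_force: [5.7, -1.3, -1.4]
finger_gap: 0.013
```

```bash
python3 - <<'E'
from h import *
plan([.6005,.1603,.1277],-.013)
grab("side","s33")
crop("pics/s33.png",280,190,370,295,"pics/s33d.png")
E
```

```text
t 52.17 p [0.6024 0.1597 0.129 ] jawyaw -0.0146 toolx [ 0.008  0.001 -1.   ] F [ 5.7 -1.3 -1.4] gap 0.013 j7 [-0.42  0.82  0.15  1.68 -0.18  0.65 -0.18]
turn units [-0.012 -0.008 -0.06 ]
shift before turn [ 0.0013 -0.0019 -0.0006]  after turn [ 0.0013 -0.0019 -0.0006]
```

View pics/s33d.png

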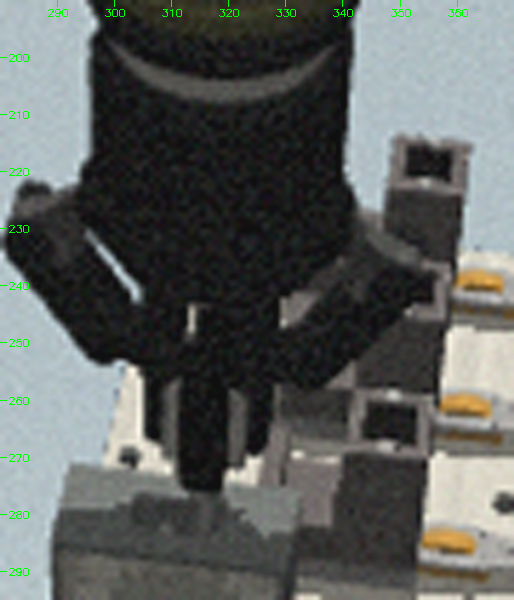

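>>> {"op": "send_rows", "data": {"moves": [[0.001, -0.002, 0, 0, 0, 0, 1], [0, -0.001, 0, 0, 0, 0, 1], [0, 0, 0, 0, 0, 0, 1]]}}

```text
time_s: 52.6
eef_pos: [0.5989, 0.1598, 0.1279]
orientation: [0.498, 0.506, 0.495, -0.502]
wrist_force: [4.4, -1.5, 0.8]
finger_gap: 0.0133
```

>>> {"op": "send_rows", "data": {"moves": [[0, 0.003, 0, 0, 0, 0, 1], [-0.0135, 0, 0, 0, 0, 0, 1], [-0.0135, 0, 0, 0, 0, 0, 1], [0, 0.009, 0, 0, 0, 0, 1], [0, 0.009, 0, 0, 0, 0, 1]]}}

```text
time_s: 53.22
eef_pos: [0.6164, 0.1595, 0.1534]
orientation: [-0.496, -0.503, -0.497, 0.504]
wrist_force: [-0.0, -0.1, -1.1]
finger_gap: 0.0135
```

>>> {"op": "send_rows", "data": {"moves": [[0, 0, 0, 0, 0, 0, 1], [0, 0, 0, 0, 0, 0, 1]]}}

```text
time_s: 53.48
eef_pos: [0.6162, 0.1593, 0.153]
orientation: [-0.496, -0.503, -0.497, 0.504]
wrist_force: [0.0, 0.1, -0.7]
finger_gap: 0.0133
```

```bash
python3 - <<'E'
from h import *
plan([.6205,.1603,.1277],-.013)
grab("side","s34")
crop("pics/s34.png",280,190,370,295,"pics/s34d.png")
E
```

```text
t 53.48 p [0.6162 0.1593 0.153 ] jawyaw -0.0143 toolx [-0.002 -0.    -1.   ] F [ 0.   0.1 -0.7] gap 0.0133 j7 [-0.41  0.8   0.16  1.61 -0.18  0.74 -0.18]
turn units [-0.009  0.002  0.012]
shift before turn [ 0.0253  0.0043 -0.0011]  after turn [ 0.0253  0.0043 -0.0011]
```

View pics/s34d.png

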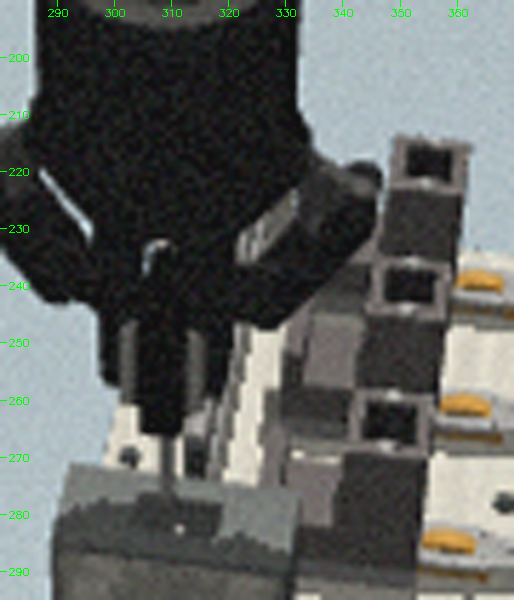

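>>> {"op": "send_rows", "data": {"moves": [[0.004, 0.0037, -0.001, 0, 0, 0, 1], [0.0085, 0, 0, 0, 0, 0, 1], [0.0125, 0, 0, 0, 0, 0, 1], [0, -0.001, 0, 0, 0, 0, 1], [0, -0.003, 0, 0, 0, 0, 1]]}}

```text
time_s: 54.15
eef_pos: [0.6164, 0.1603, 0.1285]
orientation: [-0.496, -0.504, -0.496, 0.504]
wrist_force: [-0.2, -0.5, -0.4]
finger_gap: 0.0136
```

>>> {"op": "send_rows", "data": {"moves": [[0, -0.003, 0, 0, 0, 0, 1], [0, -0.003, 0, 0, 0, 0, 1], [0, -0.004, 0, 0, 0, 0, 1], [0, -0.003, 0, 0, 0, 0, 1], [0, -0.003, 0, 0, 0, 0, 1]]}}

```text
time_s: 54.78
eef_pos: [0.6037, 0.1607, 0.13]
orientation: [0.498, 0.506, 0.495, -0.502]
wrist_force: [7.2, 0.1, -1.9]
finger_gap: 0.0134
```

>>> {"op": "send_rows", "data": {"moves": [[0, -0.001, 0, 0, 0, 0, 1], [0, 0, 0, 0, 0, 0, 1]]}}

```text
time_s: 55.02
eef_pos: [0.6015, 0.1607, 0.1297]
orientation: [0.497, 0.505, 0.495, -0.502]
wrist_force: [3.9, -0.9, -0.7]
finger_gap: 0.0135
```

```bash
python3 - <<'E'
from h import *
plan([.599,.1603,.1277],-.013)
E
```

```text
t 55.02 p [0.6015 0.1607 0.1297] jawyaw -0.0144 toolx [ 0.005  0.001 -1.   ] F [ 3.9 -0.9 -0.7] gap 0.0135 j7 [-0.42  0.82  0.15  1.68 -0.18  0.66 -0.18]
turn units [-0.01  -0.006 -0.032]
shift before turn [ 0.0019 -0.0025  0.0004]  after turn [ 0.002  -0.0024  0.0004]
```

>>> {"op": "send_rows", "data": {"moves": [[0.001, -0.002, 0, 0, 0, 0, 1], [0, -0.0015, 0, 0, 0, 0, 1], [0, 0, 0, 0, 0, 0, 1]]}}

```text
time_s: 55.4
eef_pos: [0.5988, 0.1608, 0.1285]
orientation: [0.498, 0.505, 0.495, -0.502]
wrist_force: [8.3, -0.0, -0.2]
finger_gap: 0.0133
```

>>> {"op": "send_rows", "data": {"moves": [[0, 0.003, 0, 0, 0, 0, 1], [-0.0135, 0, 0, 0, 0, 0, 1], [-0.0135, 0, 0, 0, 0, 0, 1], [0, 0.009, 0, 0, 0, 0, 1], [0, 0.009, 0, 0, 0, 0, 1]]}}

```text
time_s: 56.02
eef_pos: [0.6162, 0.1604, 0.1539]
orientation: [-0.496, -0.503, -0.497, 0.504]
wrist_force: [0.3, 0.3, -0.4]
finger_gap: 0.0135
```

>>> {"op": "send_rows", "data": {"moves": [[0, 0, 0, 0, 0, 0, 1], [0, 0, 0, 0, 0, 0, 1]]}}

```text
time_s: 56.28
eef_pos: [0.6164, 0.1602, 0.1539]
orientation: [-0.496, -0.503, -0.497, 0.504]
wrist_force: [0.2, -0.9, -1.7]
finger_gap: 0.0134
```

```bash
python3 - <<'E'
from h import *
plan([.6197,.1603,.128],-.013)
grab("side","s35")
crop("pics/s35.png",280,190,370,295,"pics/s35d.png")
E
```

```text
t 56.27 p [0.6164 0.1602 0.1539] jawyaw -0.0143 toolx [-0.002 -0.    -1.   ] F [ 0.2 -0.9 -1.7] gap 0.0134 j7 [-0.42  0.8   0.17  1.61 -0.18  0.75 -0.18]
turn units [-0.009  0.002  0.012]
shift before turn [ 0.0259  0.0034 -0.0001]  after turn [ 0.0259  0.0033 -0.0001]
```

View pics/s35d.png

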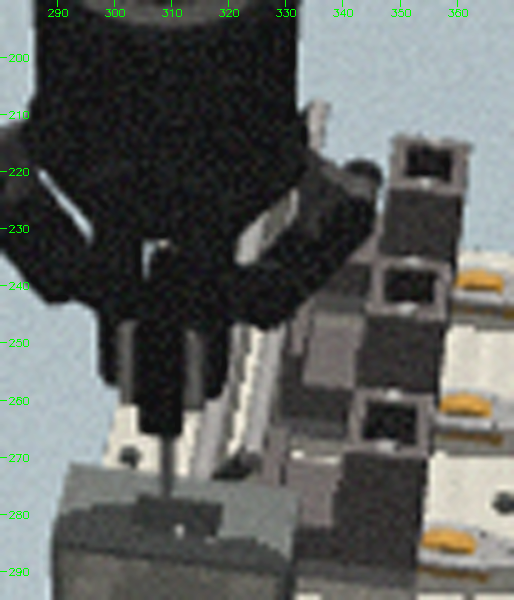

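>>> {"op": "send_rows", "data": {"moves": [[0.004, 0.0035, 0, 0, 0, 0, 1], [0.009, 0, 0, 0, 0, 0, 1], [0.0135, 0, 0, 0, 0, 0, 1], [0, -0.001, 0, 0, 0, 0, 1], [0, -0.003, 0, 0, 0, 0, 1]]}}

```text
time_s: 56.95
eef_pos: [0.6164, 0.1603, 0.1279]
orientation: [-0.496, -0.504, -0.496, 0.504]
wrist_force: [0.6, -0.8, -0.7]
finger_gap: 0.0134
```

>>> {"op": "send_rows", "data": {"moves": [[0, -0.004, 0, 0, 0, 0, 1], [0, -0.004, 0, 0, 0, 0, 1], [0, -0.004, 0, 0, 0, 0, 1], [0, -0.003, 0, 0, 0, 0, 1], [0, -0.003, 0, 0, 0, 0, 1]]}}

```text
time_s: 57.58
eef_pos: [0.6017, 0.1607, 0.1296]
orientation: [0.498, 0.506, 0.495, -0.501]
wrist_force: [4.3, -0.1, -1.9]
finger_gap: 0.0131
```

>>> {"op": "send_rows", "data": {"moves": [[0.0005, -0.001, 0, 0, 0, 0, 1], [0, -0.0005, 0, 0, 0, 0, 1], [0, 0, 0, 0, 0, 0, 1]]}}

```text
time_s: 57.95
eef_pos: [0.599, 0.1608, 0.1286]
orientation: [0.497, 0.505, 0.495, -0.502]
wrist_force: [5.1, -0.1, 1.5]
finger_gap: 0.0133
```

```bash
python3 - <<'E'
from h import *
plan([.599,.1603,.1277],-.013)
grab("side","s36")
crop("pics/s36.png",280,190,370,295,"pics/s36d.png")
E
```

```text
t 57.95 p [0.599  0.1608 0.1286] jawyaw -0.0143 toolx [ 0.004  0.001 -1.   ] F [ 5.1 -0.1  1.5] gap 0.0133 j7 [-0.42  0.82  0.15  1.69 -0.19  0.65 -0.18]
turn units [-0.01  -0.006 -0.032]
shift before turn [0.0009 0.     0.0005]  after turn [0.0009 0.     0.0005]
```

View pics/s36d.png

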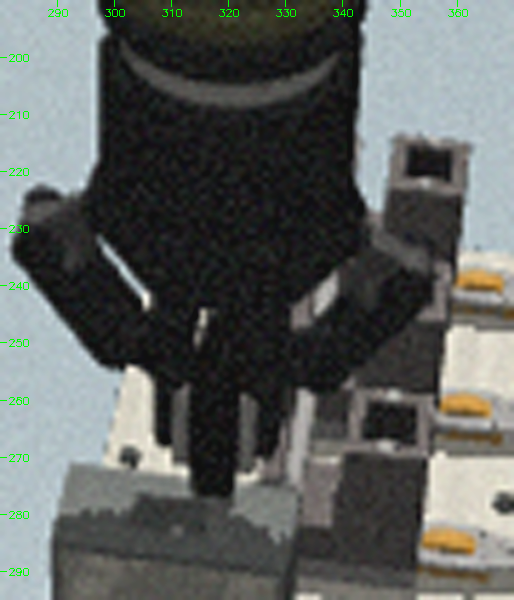

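>>> {"op": "send_rows", "data": {"moves": [[0, 0.003, 0, 0, 0, 0, 1], [-0.0135, 0, 0, 0, 0, 0, 1], [-0.0135, 0, 0, 0, 0, 0, 1], [0, 0.009, 0, 0, 0, 0, 1], [0, 0.009, 0, 0, 0, 0, 1]]}}

```text
time_s: 58.62
eef_pos: [0.6178, 0.1604, 0.1545]
orientation: [-0.496, -0.503, -0.497, 0.504]
wrist_force: [-0.3, -0.7, -1.2]
finger_gap: 0.0133
```

>>> {"op": "send_rows", "data": {"moves": [[0, 0, 0, 0, 0, 0, 1], [0, 0, 0, 0, 0, 0, 1]]}}

```text
time_s: 58.88
eef_pos: [0.6174, 0.1602, 0.154]
orientation: [-0.496, -0.503, -0.497, 0.504]
wrist_force: [-0.7, -0.5, -1.7]
finger_gap: 0.0132
```

```bash
python3 - <<'E'
from h import *
plan([.6197,.1603,.128],-.013)
grab("side","s37")
crop("pics/s37.png",280,190,370,295,"pics/s37d.png")
E
```

```text
t 58.88 p [0.6174 0.1602 0.154 ] jawyaw -0.0142 toolx [-0.002 -0.    -1.   ] F [-0.7 -0.5 -1.7] gap 0.0132 j7 [-0.42  0.81  0.17  1.6  -0.18  0.75 -0.18]
turn units [-0.009  0.002  0.011]
shift before turn [ 0.026   0.0023 -0.0001]  after turn [ 0.026   0.0023 -0.0001]
```

View pics/s37d.png

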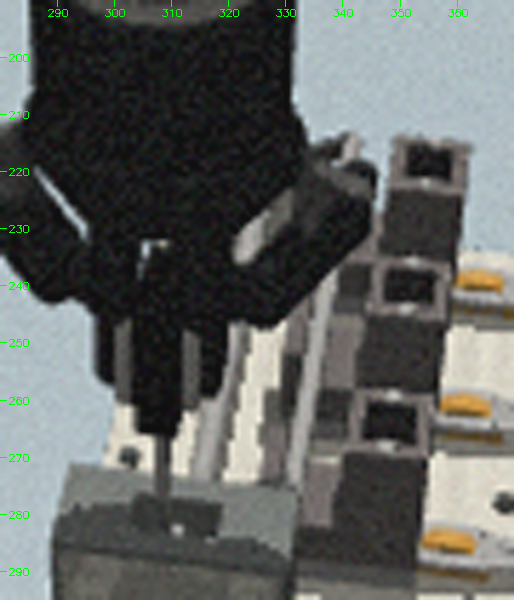

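Bar's far end is now at about (342,214), roughly 60° down. Next tooth.

>>> {"op": "send_rows", "data": {"moves": [[0.004, 0.0025, 0, 0, 0, 0, 1], [0.009, 0, 0, 0, 0, 0, 1], [0.0135, 0, 0, 0, 0, 0, 1], [0, -0.001, 0, 0, 0, 0, 1], [0, -0.003, 0, 0, 0, 0, 1]]}}

```text
time_s: 59.55
eef_pos: [0.6165, 0.1603, 0.1279]
orientation: [-0.496, -0.504, -0.496, 0.504]
wrist_force: [-0.5, 0.1, -1.9]
finger_gap: 0.0135
```

>>> {"op": "send_rows", "data": {"moves": [[0, -0.004, 0, 0, 0, 0, 1], [0, -0.004, 0, 0, 0, 0, 1], [0, -0.004, 0, 0, 0, 0, 1], [0, -0.003, 0, 0, 0, 0, 1], [0, -0.002, 0, 0, 0, 0, 1]]}}

```text
time_s: 60.18
eef_pos: [0.6022, 0.1607, 0.1295]
orientation: [0.498, 0.505, 0.495, -0.502]
wrist_force: [5.5, -0.2, -1.2]
finger_gap: 0.0135
```

>>> {"op": "send_rows", "data": {"moves": [[0.0005, -0.001, 0, 0, 0, 0, 1], [0, -0.001, 0, 0, 0, 0, 1], [0, 0, 0, 0, 0, 0, 1]]}}

```text
time_s: 60.55
eef_pos: [0.599, 0.1608, 0.1283]
orientation: [0.497, 0.505, 0.496, -0.503]
wrist_force: [5.3, 1.0, 0.2]
finger_gap: 0.0132
```

```bash
python3 - <<'E'
from h import *
plan([.599,.1603,.1277],-.013)
grab("side","s38")
crop("pics/s38.png",280,190,370,295,"pics/s38d.png")
E
```

```text
t 60.55 p [0.599  0.1608 0.1283] jawyaw -0.0143 toolx [ 0.004  0.001 -1.   ] F [5.3 1.  0.2] gap 0.0132 j7 [-0.42  0.82  0.15  1.68 -0.19  0.65 -0.18]
turn units [-0.01  -0.005 -0.025]
shift before turn [ 0.0006 -0.      0.0005]  after turn [ 0.0006 -0.      0.0005]
```

View pics/s38d.png

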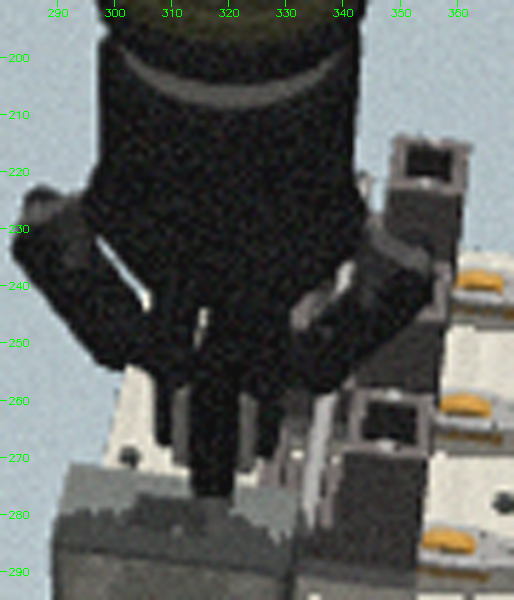

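>>> {"op": "send_rows", "data": {"moves": [[0, 0.003, 0, 0, 0, 0, 1], [-0.0135, 0, 0, 0, 0, 0, 1], [-0.0135, 0, 0, 0, 0, 0, 1], [0, 0.009, 0, 0, 0, 0, 1], [0, 0.009, 0, 0, 0, 0, 1]]}}

```text
time_s: 61.22
eef_pos: [0.6184, 0.1604, 0.1545]
orientation: [-0.496, -0.503, -0.497, 0.504]
wrist_force: [1.5, 0.5, -1.2]
finger_gap: 0.0129
```

>>> {"op": "send_rows", "data": {"moves": [[0, 0, 0, 0, 0, 0, 1], [0, 0, 0, 0, 0, 0, 1]]}}

```text
time_s: 61.48
eef_pos: [0.618, 0.1602, 0.154]
orientation: [-0.496, -0.503, -0.497, 0.504]
wrist_force: [0.1, 0.6, -1.2]
finger_gap: 0.0134
```

```bash
python3 - <<'E'
from h import *
plan([.6197,.1603,.128],-.013)
grab("side","s39")
crop("pics/s39.png",280,190,370,295,"pics/s39d.png")
for j in(2.2,2.25,2.3,2.356):
    a=j-np.pi/4;L=lambda y:(51-40*np.sin(a),y,49+40*np.cos(a))
    print(round(j,2),[proj("side",loc([.5575,.025,-.015],L(y))).round(1).tolist() for y in(96,0,-96)])
E
```

```text
t 61.48 p [0.618  0.1602 0.154 ] jawyaw -0.0143 toolx [-0.002 -0.    -1.   ] F [ 0.1  0.6 -1.2] gap 0.0134 j7 [-0.42  0.81  0.17  1.6  -0.18  0.75 -0.18]
turn units [-0.009  0.002  0.011]
shift before turn [ 0.026   0.0018 -0.0001]  after turn [ 0.026   0.0017 -0.0001]
2.2 [[332.3, 279.8], [338.0, 247.0], [343.0, 218.1]]
2.25 [[332.4, 280.4], [338.0, 247.6], [343.0, 218.8]]
2.3 [[332.4, 281.1], [338.1, 248.3], [343.1, 219.4]]
2.36 [[332.4, 281.8], [338.1, 249.0], [343.0, 220.2]]
```

View pics/s39d.png

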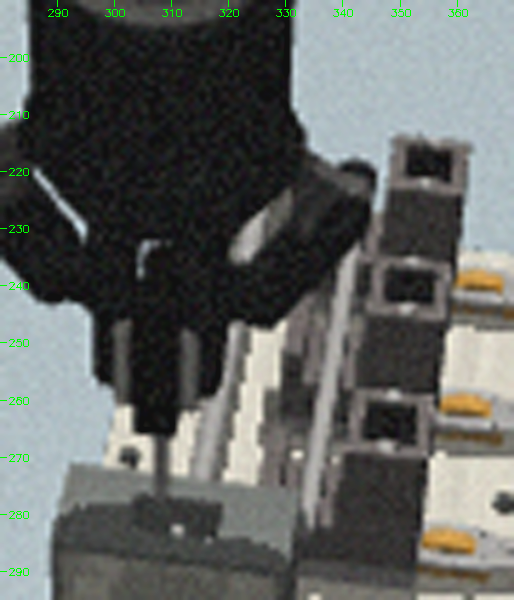

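>>> {"op": "send_rows", "data": {"moves": [[0.004, 0.002, 0, 0, 0, 0, 1], [0.009, 0, 0, 0, 0, 0, 1], [0.0135, 0, 0, 0, 0, 0, 1], [0, -0.001, 0, 0, 0, 0, 1], [0, -0.002, 0, 0, 0, 0, 1]]}}

```text
time_s: 62.15
eef_pos: [0.6174, 0.1603, 0.1279]
orientation: [-0.496, -0.504, -0.496, 0.504]
wrist_force: [0.1, -0.2, -0.9]
finger_gap: 0.0134
```

>>> {"op": "send_rows", "data": {"moves": [[0, -0.002, 0, 0, 0, 0, 1], [0, -0.002, 0, 0, 0, 0, 1], [0, 0, 0, 0, 0, 0, 1]]}}

```text
time_s: 62.52
eef_pos: [0.6158, 0.1604, 0.1289]
orientation: [0.498, 0.505, 0.495, -0.502]
wrist_force: [4.7, 0.4, -3.4]
finger_gap: 0.0131
```

>>> {"op": "send_rows", "data": {"moves": [[0, -0.001, 0, 0, 0, 0, 1], [0, -0.001, 0, 0, 0, 0, 1], [0, 0, 0, 0, 0, 0, 1]]}}

```text
time_s: 62.9
eef_pos: [0.6155, 0.1605, 0.1292]
orientation: [0.498, 0.506, 0.494, -0.501]
wrist_force: [7.7, 0.3, -4.8]
finger_gap: 0.0134
```

>>> {"op": "send_rows", "data": {"moves": [[0, -0.0015, 0, 0, 0, 0, 1], [0, -0.0015, 0, 0, 0, 0, 1], [0, 0, 0, 0, 0, 0, 1]]}}

```text
time_s: 63.28
eef_pos: [0.615, 0.1604, 0.1297]
orientation: [0.499, 0.507, 0.493, -0.5]
wrist_force: [10.9, -0.2, -6.3]
finger_gap: 0.0136
```

10.9 N and no movement: the bar is on its stop. Withdrawing the tool.

>>> {"op": "send_rows", "data": {"moves": [[0, 0.004, 0, 0, 0, 0, 1], [0, 0.003, 0, 0, 0, 0, 1], [-0.015, 0, 0, 0, 0, 0, 1], [-0.02, 0, 0, 0, 0, 0, 1], [-0.02, 0, 0, 0, 0, 0, 1]]}}

```text
time_s: 63.9
eef_pos: [0.613, 0.1604, 0.1834]
orientation: [-0.495, -0.502, -0.498, 0.505]
wrist_force: [0.4, 0.4, -0.8]
finger_gap: 0.0131
```

>>> {"op": "send_rows", "data": {"moves": [[0, 0, 0, 0, 0, 0, 1]]}}

```text
time_s: 64.03
eef_pos: [0.6149, 0.1606, 0.1844]
orientation: [0.496, 0.504, 0.497, -0.503]
wrist_force: [-0.3, -0.3, -1.4]
finger_gap: 0.0134
```

```bash
python3 - <<'E'
from h import *
plan([.4685,.3085,.182],-.2614)
grab("side","s40")
crop("pics/s40.png",280,190,370,295,"pics/s40d.png")
E
```

```text
t 64.03 p [0.6149 0.1606 0.1844] jawyaw -0.0139 toolx [-0.     0.001 -1.   ] F [-0.3 -0.3 -1.4] gap 0.0134 j7 [-0.42  0.76  0.18  1.59 -0.17  0.8  -0.19]
turn units [ 1.773 -0.005  0.002]
shift before turn [ 0.0025 -0.1484 -0.1458]  after turn [ 0.0024 -0.1796 -0.105 ]
```

View pics/s40d.png

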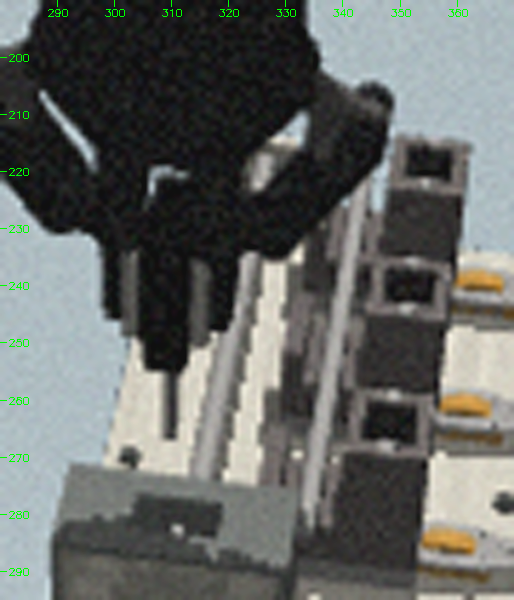

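>>> {"op": "send_rows", "data": {"moves": [[0, -0.03, -0.03, 0, 0, 0, 1], [0, -0.042, -0.042, 0, 0, 0, 1], [0, -0.042, -0.042, 0, 0, 0, 1], [0, -0.0344, -0.0318, 0, 0, 0, 1], [0, 0, 0, 0.88, 0, 0, 1]]}}

```text
time_s: 64.7
eef_pos: [0.4633, 0.3121, 0.1816]
orientation: [-0.464, -0.53, -0.468, 0.534]
wrist_force: [0.8, -0.5, -0.8]
finger_gap: 0.0133
```

>>> {"op": "send_rows", "data": {"moves": [[0, 0, 0, 0.89, 0, 0, 1], [0, 0, 0, 0, 0, 0, 1], [0, 0, 0, 0, 0, 0, 1]]}}

```text
time_s: 65.08
eef_pos: [0.4686, 0.3079, 0.1825]
orientation: [-0.431, -0.56, -0.431, 0.561]
wrist_force: [-1.0, 0.2, -0.3]
finger_gap: 0.0131
```

```bash
python3 - <<'E'
from h import *
plan([.4685,.3085,.055],-.2614)
grab("side","s41")
crop("pics/s41.png",320,290,430,410,"pics/s41d.png")
E
```

```text
t 65.08 p [0.4686 0.3079 0.1825] jawyaw -0.2594 toolx [-0.002 -0.001 -1.   ] F [-1.   0.2 -0.3] gap 0.0131 j7 [-0.83  0.69  0.28  1.83 -0.28  0.67 -0.64]
turn units [0.014 0.008 0.009]
shift before turn [ 1.275e-01 -1.000e-04 -7.000e-04]  after turn [ 0.1275 -0.0002 -0.0006]
```

View pics/s41d.png

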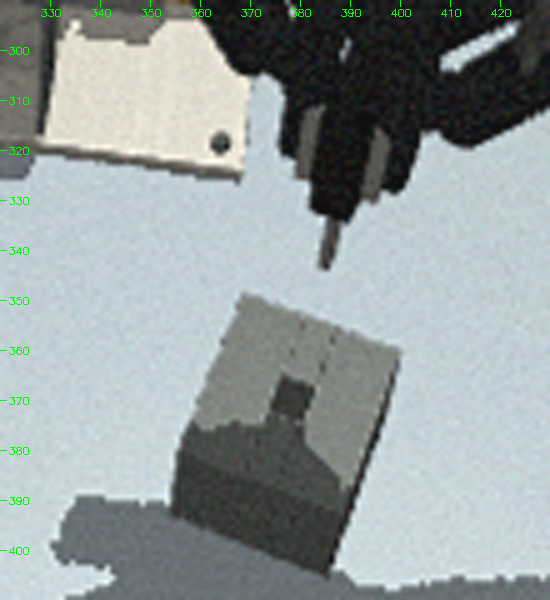

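>>> {"op": "send_rows", "data": {"moves": [[0.02, -0.0005, -0.0005, 0, 0, 0, 1], [0.025, 0, 0, 0, 0, 0, 1], [0.025, 0, 0, 0, 0, 0, 1], [0.01, 0, 0, 0, 0, 0, 1], [0, 0, 0, 0, 0, 0, 1]]}}

```text
time_s: 65.75
eef_pos: [0.4687, 0.3086, 0.1028]
orientation: [-0.431, -0.561, -0.431, 0.561]
wrist_force: [0.2, -0.1, -0.5]
finger_gap: 0.0129
```

>>> {"op": "send_rows", "data": {"moves": [[0.015, 0, 0, 0, 0, 0, 1], [0.015, 0, 0, 0, 0, 0, 1], [0.01, 0, 0, 0, 0, 0, 1], [0.005, 0, 0, 0, 0, 0, 1], [0, 0, 0, 0, 0, 0, 1]]}}

```text
time_s: 66.38
eef_pos: [0.4687, 0.3087, 0.0577]
orientation: [-0.431, -0.561, -0.431, 0.561]
wrist_force: [0.8, -0.4, -0.6]
finger_gap: 0.0132
```

```bash
python3 - <<'E'
from h import *
plan([.4685,.3085,.055],-.2614)
grab("side","s42")
crop("pics/s42.png",320,290,430,410,"pics/s42d.png")
E
```

```text
t 66.38 p [0.4687 0.3087 0.0577] jawyaw -0.2614 toolx [-0.001 -0.    -1.   ] F [ 0.8 -0.4 -0.6] gap 0.0132 j7 [-0.77  0.88  0.17  1.89 -0.35  0.4  -0.59]
turn units [0.    0.003 0.003]
shift before turn [ 0.0027 -0.0001  0.0003]  after turn [ 0.0027 -0.0001  0.0003]
```

View pics/s42d.png

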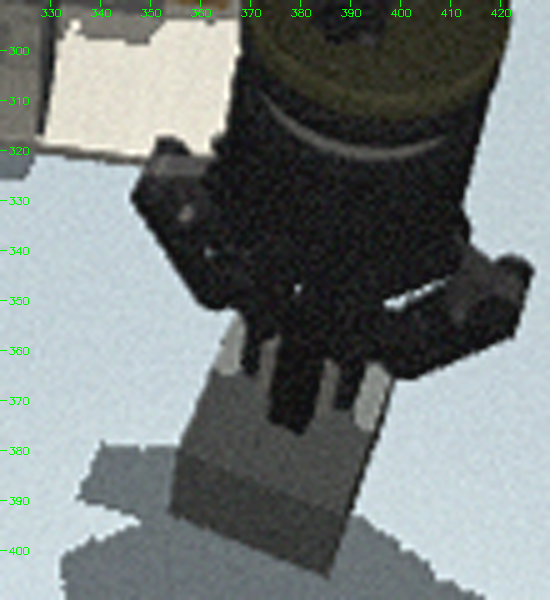

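>>> {"op": "send_rows", "data": {"moves": [[0.002, 0, 0, 0, 0, 0, 1], [0.001, 0, 0, 0, 0, 0, 1], [0, 0, 0, 0, 0, 0, 0.6], [0, 0, 0, 0, 0, 0, 0.3], [0, 0, 0, 0, 0, 0, 0]]}}

```text
time_s: 67.05
eef_pos: [0.4689, 0.3089, 0.0552]
orientation: [0.431, 0.561, 0.431, -0.561]
wrist_force: [-0.0, -0.2, 0.0]
finger_gap: 0.0671
```

>>> {"op": "send_rows", "data": {"moves": [[0, 0, 0, 0, 0, 0, 0], [0, 0, 0, 0, 0, 0, 0], [-0.03, 0, 0, 0, 0, 0, 0], [-0.05, 0, 0, 0, 0, 0, 0], [-0.05, 0, 0, 0, 0, 0, 0]]}}

```text
time_s: 67.68
eef_pos: [0.4685, 0.3087, 0.1863]
orientation: [-0.431, -0.561, -0.431, 0.561]
wrist_force: [0.5, 0.4, -0.2]
finger_gap: 0.0854
```

>>> {"op": "send_rows", "data": {"moves": [[-0.02, -0.04, 0, 0, 0, 0, 0], [0, -0.03, -0.05, 0, 0, 0, 0], [0, -0.02, -0.05, 0, 0, 0, 0], [0, 0, -0.05, 0, 0, 0, 0], [0, 0, 0, 0, 0, 0, 0]]}}

```text
time_s: 68.3
eef_pos: [0.4195, 0.4818, 0.2046]
orientation: [0.431, 0.56, 0.433, -0.559]
wrist_force: [0.4, -0.8, 1.0]
finger_gap: 0.0857
```

```bash
python3 - <<'E'
from h import *
plan(None,-.2614)
grab("side","s43");grab("top","t43")
crop("pics/s43.png",270,190,430,410,"pics/s43d.png")
crop("pics/t43.png",160,200,400,350,"pics/t43d.png")
E
```

```text
t 68.3 p [0.4195 0.4818 0.2046] jawyaw -0.2553 toolx [ 0.001  0.003 -1.   ] F [ 0.4 -0.8  1. ] gap 0.0857 j7 [-1.1   0.76  0.34  1.57 -0.31  0.86 -0.91]
turn units [ 0.043 -0.024  0.002]
```

View pics/s43d.png

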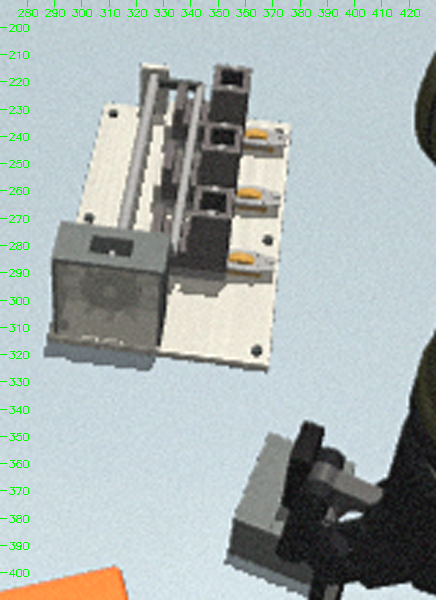

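View pics/t43d.png

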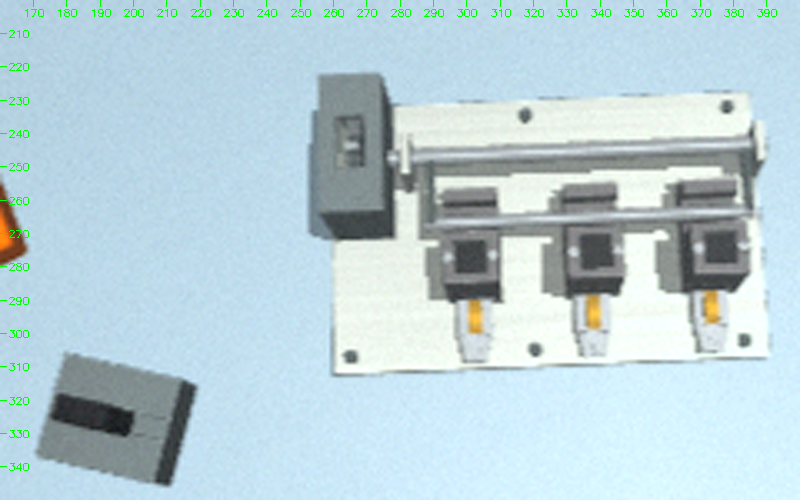

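```bash
python3 - <<'E'
from h import *
for n,a,b in(("top","t43","top0"),("side","s43","side0")):
    for f in(a,b):
        h=cv2.cvtColor(cv2.imread(f"pics/{f}.png"),cv2.COLOR_BGR2HSV);m=cv2.inRange(h,(5,180,120),(18,255,255));M=cv2.moments(m);print(n,f,M['m00']/255,round(M['m10']/M['m00'],1),round(M['m01']/M['m00'],1))
a=cv2.imread("pics/t43.png")[145:195,330:375].astype(int);b=cv2.imread("pics/top0.png")[145:195,330:375].astype(int);print("bottle diff",np.abs(a-b).mean())
print(arm.sign_off())
E
```

```text
top t43 1677.0 136.2 253.5
top top0 1686.0 136.2 253.4
side s43 2534.0 280.0 428.2
side side0 2419.0 280.5 427.6
bottle diff 2.1657777777777776
the job is handed in; nothing more can be done
None
```

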